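# Lay the tray with covered crocks

## Task

First clear the two used espresso cups off the tray and stand one in the middle of each coaster. Then stand every white crock that is out upright on the tray (the handles are there to lift by) and see that each is covered with the lid of its own size, fully home. Leave the glass, the pepper mill and the creamer where they stand.

Things in the scene. Friction and masses are not known exactly. Their poses are not given: they have to be found in the camera images.
- tray: low dark walnut serving tray with brass loops, fixed, 208 (x) by 371 (y) mm, inside 192 by 348 mm; origin at the centre of its underside; floor 10 mm thick, rim top 26 mm above the counter (brass loops 49 mm, at the two y ends)
- cup_a: used espresso cup, white with a green band, 51 mm tall, bowl 63 mm across, on the tray at the start; origin at its underside; the bowl's centre is at y = +13.5 mm in its own frame and the flat loop handle points to its own -y: 11 mm thick (along own x), from y = -20 to -44 mm, z = 16 to 49 mm
- cup_a_base (a point): centre of the underside of the bowl of cup_a
- cup_b: used espresso cup, white with a green band, 51 mm tall, bowl 63 mm across, on the tray at the start; origin at its underside; the bowl's centre is at y = +13.5 mm in its own frame and the flat loop handle points to its own -y: 11 mm thick (along own x), from y = -20 to -44 mm, z = 16 to 49 mm
- cup_b_base (a point): centre of the underside of the bowl of cup_b
- coaster_left: round wooden coaster on the counter beside the tray, to its left, fixed, 95 mm across, 8 mm thick; origin at the centre of its underside
- coaster_right: round wooden coaster on the counter beside the tray, to its right, fixed, 95 mm across, 8 mm thick; origin at the centre of its underside
- crock_small: small white stoneware crock (straight-sided open pot) on the counter to the right of the tray; may be absent. 60 mm tall, 52 mm across outside, 42 mm inside; origin at the centre of its underside. A loop handle on its own -x side, 12 mm thick (along own y), reaches from x = -26 to -52 mm, z = 22 to 54 mm
- crock_medium: medium white stoneware crock (straight-sided open pot) on the counter to the right of the tray; may be absent. 60 mm tall, 63 mm across outside, 53 mm inside; origin at the centre of its underside. A loop handle on its own -x side, 12 mm thick (along own y), reaches from x = -32 to -58 mm, z = 22 to 54 mm
- crock_large: large white stoneware crock (straight-sided open pot) on the counter to the right of the tray; may be absent. 60 mm tall, 74 mm across outside, 64 mm inside; origin at the centre of its underside. A loop handle on its own -x side, 12 mm thick (along own y), reaches from x = -37 to -63 mm, z = 22 to 54 mm
- lid_small: white stoneware lid that fits the small crock; on the counter in front of the crocks at the start (all three lids are always there, in any order). Flat disc 52 mm across, z = 8 to 14 mm, over a tapered plug 37.5 mm across and 8 mm deep that goes into the crock's mouth; origin at the centre of the plug's underside, so a seated lid's origin is 52 mm above its crock's. On top an arch handle: bar 38 mm long along own y, 10 mm thick (own x), z = 37 to 46 mm
- lid_medium: white stoneware lid that fits the medium crock; on the counter in front of the crocks at the start (all three lids are always there, in any order). Flat disc 63 mm across, z = 8 to 14 mm, over a tapered plug 48.5 mm across and 8 mm deep that goes into the crock's mouth; origin at the centre of the plug's underside, so a seated lid's origin is 52 mm above its crock's. On top an arch handle: bar 38 mm long along own y, 10 mm thick (own x), z = 37 to 46 mm
- lid_large: white stoneware lid that fits the large crock; on the counter in front of the crocks at the start (all three lids are always there, in any order). Flat disc 74 mm across, z = 8 to 14 mm, over a tapered plug 59.5 mm across and 8 mm deep that goes into the crock's mouth; origin at the centre of the plug's underside, so a seated lid's origin is 52 mm above its crock's. On top an arch handle: bar 38 mm long along own y, 10 mm thick (own x), z = 37 to 46 mm
- tumbler: teal drinking glass, bystander, 68 mm across, 84 mm tall, on the counter beside the tray; origin at the centre of its underside
- pepper_mill: dark wooden pepper mill, bystander at the back, 58 mm across, 170 mm tall; origin at its underside
- creamer: glass creamer with a silver handle, bystander at the back, 80 x 120 x 113 mm; origin at its underside
- shelf_post (a point): fixed: middle of the foot of the shelves' front upright, on its face towards the robot; the upright is 76 mm wide (y), from the counter to above the arm. The shelf boards' front edges lie 43 mm farther back (x), the lowest 318 mm above the counter: draw the hand back towards the robot before passing sideways

How it is judged:
By the outcome, as a careful person would: the job done as asked, in the order asked, and still so for the second after the job is handed in, with the robot touching nothing.
Of crock_small, crock_medium, crock_large only 2 to 3 are there at a start; the rules pass over those that are not, and their reading is None.
At some moment in a run one of crock_small, crock_medium, crock_large, lid_small, lid_medium, lid_large may be knocked a few centimetres aside while the robot is not near it.
Once in a run the grip may slacken for a moment while it holds something.
It also fails if it takes over 210 s, if anything falls off the work surface, if the arm or the gripper's body presses on something with over 40 N, if the wrist force passes 120 N, or if a joint passes its speed limit or range.

## Robot

A 7-joint arm with a two-finger parallel gripper is mounted at the origin on a cart in front of the work surface, level with it; the furniture and walls round the work are solid. World frame = base frame: x ahead of the robot, y to its left, z up, the work surface at z = 0. Lengths are in mm, angles in rad, forces in N, time in s.
With the tool pointing down it reaches from about 400 to 875 mm from the base axis. Payload 4.4 kg.
Tool frame: the origin (TCP) lies on the centre line of the jaws, within the pads' length; the fingertips stand 14 mm ahead of it and the grasp point (between the pads) lies 5 mm behind it; z points along the fingers, x is the direction in which the jaws open and shut, and the axes are right-handed (so a half turn about z gives the same grasp; the last joint's range is limited). The gripper opens to 85 mm and grips with 20 to 120 N. Pads are 22 mm wide; open, the fingers measure 114 mm over their backs; the gripper's body (76 mm by 85 mm) begins 54 mm behind the grasp point. The pads swing forward as they close: fully open they stand 13 mm farther back than shut.
Start: joints at [-1.252, 0.628, 0.038, 1.517, -0.027, 0.996, -0.02], TCP at [243.971, 602.491, 245.313] pointing down, gripper open.
Joint ranges: [-3.06, 3.06], [-0.37, 2.12], [-1.25, 1.32], [0.18, 2.47], [-1.1, 4.24], [0.23, 1.98], [-2.94, 2.94]. Speed limits (rad/s): [2.57, 2.57, 3.14, 3.14, 3.14, 3.14, 3.14].

## Interface

Orientations are given as [roll, pitch, yaw] about the fixed x, y, z axes, in that order (R = Rz(yaw) Ry(pitch) Rx(roll)).
In Python, from cell import ctrl gives the robot as it stands.
- The arm moves only by the tool send_rows, never from a script. Its argument "commands" is a list of rows, each a list of 5 numbers: the finger opening in mm, from 0 to 85.4, then the shift along the tool's x, y, z in mm, then the turn about the tool's z in degrees. In form: [[grip, x, y, z, roll], ...]. A call has 1 to 5 rows; each row is the pose to reach, as a shift and turn from the pose measured when the call began, along the tool's axes at that moment; what a row does not reach only later rows make up. A row lasts 1/10 s, in which the tool goes at most 50 mm and 8.59 degrees, less where a joint would pass 70% of its speed; a pose out of reach is approached as far as the arm can. A call with a gripper value outside its range is refused whole. The fingers move at their own pace and stop on an object; the grip force is fixed at half the most. Time passes only in rows, so rows that repeat a pose let the fingers close. It gives the time, the measured TCP pose, the force and the opening at its end, in the units of the state.
- ctrl.read_state(): the state, without advancing time (a new reading comes with each control period).
- ctrl.get_image(name): name is "side" or "top"; returns the picture (400x640x3 uint8, red, green, blue); there is no depth.
- ctrl.camera_params(name): a dict with "fx", "fy", "cx", "cy" (pixels), "cam_to_world" (4x4, takes a point from camera to world coordinates). Camera axes: x right, y down, z forward; pixel columns grow to the right and rows downward; lengths in mm; the calibration is good to about 2 mm. A picture is of the moment at which its call begins. camera_params takes no time and is no camera call.
- ctrl.finish_job(): hands the job in, once; it reports no verdict.
The state is a dict: "clock": time; "qpos": joint angles; "qd": joint speeds; "tau": joint torques, N m; "eef_pos": TCP position; "tool_rot": TCP orientation; "force": force on the tool from outside, world axes, zero at the start; "torque": the same for the moment, N m; "width": finger opening in mm.
Only numpy, scipy, OpenCV 4.12 (cv2) and the standard library are available. Lean on these libraries where they do the work, as an engineer would, in place of code of your own. Each camera call takes 0.05 s, during which the arm holds its last target.

## Working session

There is one attempt and no reset: what is moved stays moved. The work goes in short steps, Python scripts to look and compute and a tool call to move; the robot and the scene stay as the last step left them, time stands still between calls to the robot, and variables do not carry over. Pictures are saved under pics/ and viewed, and the job is handed in when it is done.

Besides the shell and the picture viewer there is one more tool, called after "Emit:" by a JSON object that holds its "op" and its "data". send_rows: Moves the arm, as the interface text tells. Its arguments: {"type":"object","properties":{"commands":{"type":"array"}},"required":["commands"]}

```bash
ls; mkdir -p pics; python3 - <<'E'
from cell import ctrl
import cv2,numpy as np
s=ctrl.read_state();print(s)
for n in("top","side"):
    im=ctrl.get_image(n);cv2.imwrite(f"pics/{n}0.png",im[:,:,::-1])
    p=ctrl.camera_params(n);print(n,p)
E
```

```text
pics
{'clock': 0.0, 'qpos': array([-1.25178826,  0.62934607,  0.03844547,  1.51842258, -0.02699188,
        0.99630692, -0.01999248]), 'qd': array([ 0.00083135,  0.00031417,  0.00110534,  0.00029506, -0.00117456,
       -0.00071609,  0.00100831]), 'tau': array([ 3.15864381e-04, -5.63404977e+01,  1.22651070e+00, -1.93445152e+01,
        1.10745634e-02,  1.04623710e-02,  1.12824071e-05]), 'eef_pos': array([243.73911934, 601.88958262, 244.37173274]), 'tool_rot': array([3.14155658e+00, 1.96442082e-03, 1.18599609e+00]), 'force': array([-0.22628375, -0.23487818, -0.79131184]), 'torque': array([ 0.02926214,  0.00951748, -0.00110022]), 'width': 85.26146141271029}
top {'fx': 408.07453012233265, 'fy': 408.07453012233265, 'cx': 319.93919953920494, 'cy': 199.63071549658326, 'cam_to_world': array([[ 3.52009183e-02, -9.78322893e-01,  2.04071584e-01,
         2.66679768e+02],
       [-9.99375398e-01, -3.50957397e-02,  4.13563785e-03,
         2.52139031e+01],
       [ 3.11605401e-03, -2.04089699e-01, -9.78947233e-01,
         1.55611944e+03],
       [ 0.00000000e+00,  0.00000000e+00,  0.00000000e+00,
         1.00000000e+00]])}
side {'fx': 382.0788404106733, 'fy': 382.0788404106733, 'cx': 323.5481429874392, 'cy': 198.53440274967784, 'cam_to_world': array([[ 9.05559979e-01, -1.90238107e-01,  3.79170920e-01,
         1.01767794e+02],
       [-4.24217719e-01, -4.07506588e-01,  8.08688882e-01,
        -9.97443047e+02],
       [ 6.71206206e-04, -8.93167310e-01, -4.49724033e-01,
         6.12852546e+02],
       [ 0.00000000e+00,  0.00000000e+00,  0.00000000e+00,
         1.00000000e+00]])}
```

View pics/top0.png

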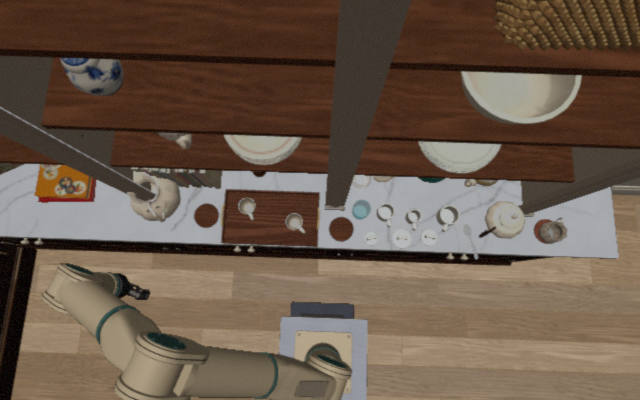

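View pics/side0.png

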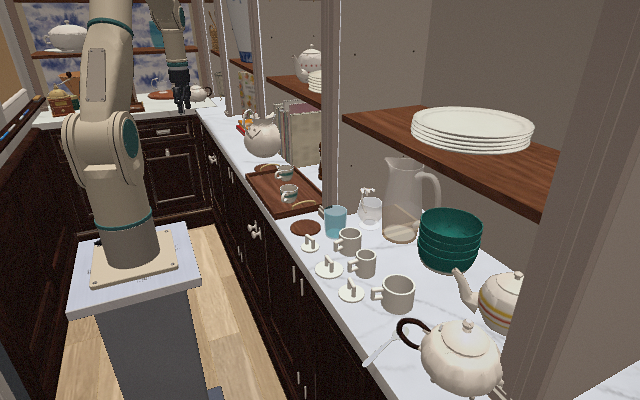

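```bash
cat > h.py <<'E'
import numpy as np,cv2
def P(ctrl,n):
    p=ctrl.camera_params(n);return p
def proj(p,X):
    X=np.atleast_2d(X).astype(float);T=p["cam_to_world"];c=(X-T[:3,3])@T[:3,:3]
    return np.c_[p["fx"]*c[:,0]/c[:,2]+p["cx"],p["fy"]*c[:,1]/c[:,2]+p["cy"]]
def unproj(p,uv,z):
    uv=np.atleast_2d(uv).astype(float);T=p["cam_to_world"]
    d=np.c_[(uv[:,0]-p["cx"])/p["fx"],(uv[:,1]-p["cy"])/p["fy"],np.ones(len(uv))]@T[:3,:3].T
    o=T[:3,3];return o+d*((z-o[2])/d[:,2])[:,None]
def crop(im,x0,y0,x1,y1,k,f):
    c=cv2.resize(im[y0:y1,x0:x1],None,fx=k,fy=k,interpolation=cv2.INTER_CUBIC);cv2.imwrite(f,c)
E
python3 - <<'E'
import cv2
from h import *
t=cv2.imread("pics/top0.png");s=cv2.imread("pics/side0.png")
crop(t,190,165,350,265,5,"pics/t0a.png")
crop(t,325,190,485,260,5,"pics/t0b.png")
crop(s,280,190,440,310,5,"pics/s0b.png")
crop(s,220,150,340,240,6,"pics/s0a.png")
E
```

```text
(no output)
```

View pics/t0a.png

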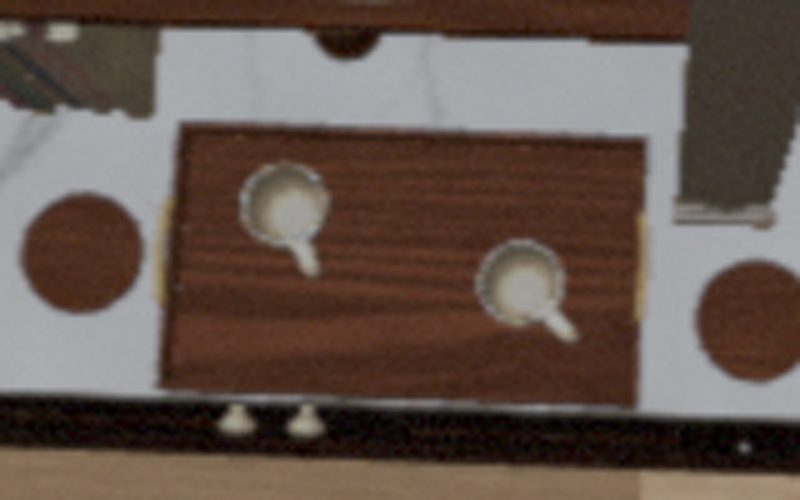

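View pics/t0b.png

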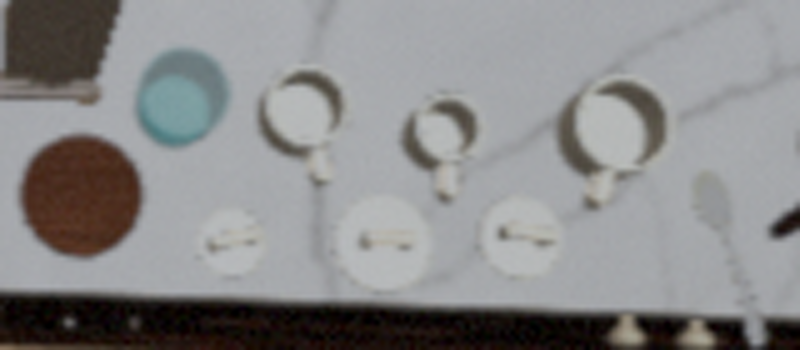

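View pics/s0b.png

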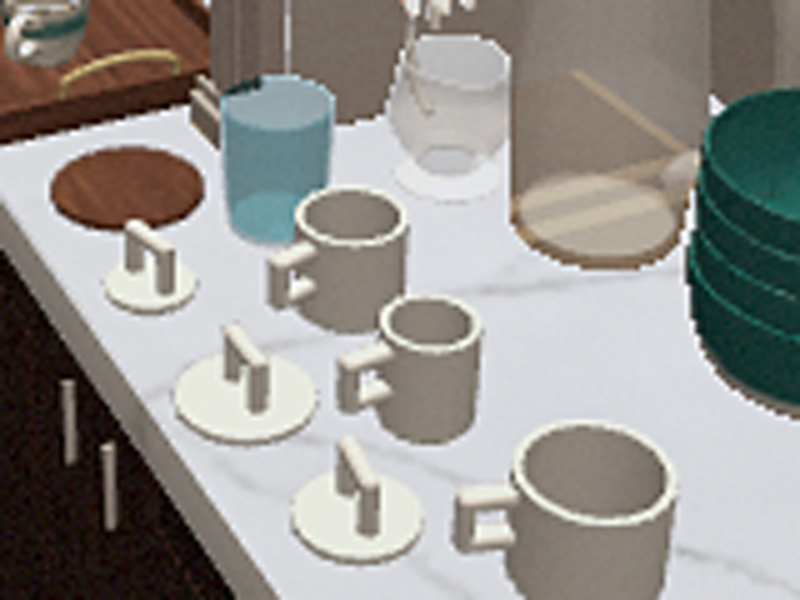

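View pics/s0a.png

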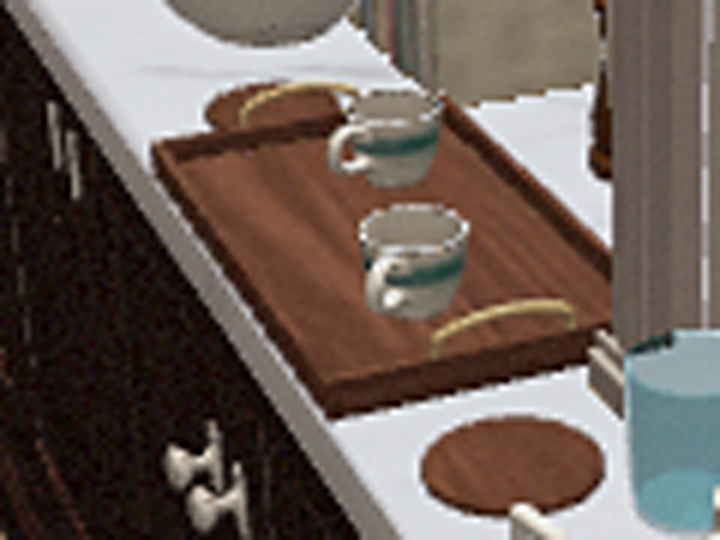

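```bash
cat > m.py <<'E'
from cell import ctrl
from h import *
t=P(ctrl,"top");s=P(ctrl,"side")
def uv(x,y,o,k): return [(x+.5)/k-.5+o[0],(y+.5)/k-.5+o[1]]
TA=((190,165),5);TB=((325,190),5);SB=((280,190),5);SA=((220,150),6)
def show(n,c,x,y,f,z):
    print(n,unproj(c,[uv(x,y,*f)],z).round(1)[0][:2])
show("cockM",t,303,110,TB,60);show("cockM s",s,351,217,SB,60)
show("cockS",t,443,130,TB,60);show("cockS s",s,430,325,SB,60)
show("cockL",t,615,123,TB,60);show("cockL s",s,594,472,SB,60)
show("lidS",t,233,243,TB,14);show("lidL",t,385,244,TB,14);show("lidM",t,521,237,TB,14)
show("lidL s",s,246,396,SB,14);show("lidM s",s,357,515,SB,14);show("lidS s",s,151,284,SB,14)
show("coR",t,82,195,TB,8);show("coR",t,757,320,TA,8);show("coR s",s,127,187,SB,8);show("coL",t,82,253,TA,8)
for q in((183,124),(647,139),(636,407),(160,389)):show("tray",t,*q,TA,26)
show("cupL",t,285,204,TA,60);show("cupR",t,520,283,TA,60)
show("cupL s",s,395,108,SA,60);show("cupR s",s,414,229,SA,60)
E
sed -i 's/,TA,60/,TA,61/;s/,SA,60/,SA,61/' m.py
python3 m.py
```

```text
cockM [ 541.8 -213. ]
cockM s [ 544.1 -223. ]
cockS [ 530.4 -317.1]
cockS s [ 531.1 -328.9]
cockL [ 540.2 -445.2]
cockL s [ 539.4 -457.3]
lidS [ 446.  -167.5]
lidL [ 449.3 -282.7]
lidM [ 458.3 -385.8]
lidL s [ 449.6 -287.5]
lidM s [ 457.2 -391.2]
lidS s [ 445.9 -173.3]
coR [479.3 -52.6]
coR [479.3 -52.6]
coR s [477.9 -61.5]
coL [512.7 467. ]
tray [612.9 393.5]
tray [613.9  36.3]
tray [408.1  37.2]
tray [408.9 394. ]
cupL [546.6 304.1]
cupR [493.5 126.1]
cupL s [546.5 295.1]
cupR s [494.6 121.1]
```

```bash
cat > c.py <<'E'
from cell import ctrl
from h import *
from scipy.optimize import least_squares
from scipy.ndimage import map_coordinates
PT={n:P(ctrl,n) for n in("top","side")}
I={n:cv2.imread(f"pics/{n}0.png")[:,:,1].astype(float) for n in PT}
def edge(n,c,r,z,dark_in,rng=14,angs=range(0,360,10)):
    # radial half-level crossing in world plane
    out=[]
    for a in np.radians(list(angs)):
        d=np.array([np.cos(a),np.sin(a)])
        rr=np.arange(r-rng,r+rng,.5)
        X=np.c_[np.array(c)+rr[:,None]*d,np.full(len(rr),z)]
        q=proj(PT[n],X);v=map_coordinates(I[n],[q[:,1],q[:,0]],order=1)
        g=np.convolve(v,np.r_[np.ones(6),-np.ones(6)][::1],'same')
        if not dark_in:g=-g
        k=6+np.argmax(g[6:-6]);
        lo,hi=np.median(v[max(0,k-14):k-6]) if k>8 else v[0],np.median(v[k+6:k+14]);h=(lo+hi)/2
        s=np.where(np.diff(np.sign(v[max(0,k-7):k+7]-h))!=0)[0]
        if len(s)==0: continue
        j=max(0,k-7)+s[np.argmin(abs(s-7))]
        f=(h-v[j])/(v[j+1]-v[j]+1e-9); out.append(X[j,:2]+f*(X[j+1,:2]-X[j,:2]))
    return np.array(out)
def circ(pts):
    f=lambda p:np.hypot(pts[:,0]-p[0],pts[:,1]-p[1])-p[2]
    o=least_squares(f,[*pts.mean(0),30],loss='soft_l1',f_scale=1);return o.x.round(1),np.median(abs(f(o.x))).round(2),len(pts)
if __name__=="__main__":
    for n,c in(("top",(479,-53)),("side",(478,-61)),("top",(512,467))):
        print("coaster",n,circ(edge(n,c,47,8,True)))
    for nm,c,r in(("S",(446,-170),26),("L",(450,-285),37),("M",(458,-389),31.5)):
        for n in PT:
            p=edge(n,np.array(c)+(0,3 if n=="top" else -3),r,14,False,rng=10); print("lid"+nm,n,circ(p))
    for nm,c,r in(("M",(543,-218),31.5),("S",(531,-323),26),("L",(540,-451),37)):
        for n in PT:
            p=edge(n,np.array(c)+(0,5 if n=="top" else -5),r,60,False,rng=10); print("crock"+nm,n,circ(p))
E
python3 c.py
```

```text
coaster top (array([479.3, -51.7,  46.4]), np.float64(0.32), 36)
coaster side (array([477.7, -62. ,  49. ]), np.float64(1.18), 36)
coaster top (array([512.9, 467. ,  46.7]), np.float64(0.4), 36)
lidS top (array([ 447. , -166.1,   24.9]), np.float64(0.68), 35)
lidS side (array([ 446.1, -172.2,   23.7]), np.float64(0.79), 33)
lidL top (array([ 449.8, -281.8,   36. ]), np.float64(0.73), 36)
lidL side (array([ 450.3, -285. ,   35.6]), np.float64(0.39), 35)
lidM top (array([ 458.7, -386.7,   30.1]), np.float64(0.55), 36)
lidM side (array([ 458.7, -388.9,   30.1]), np.float64(0.42), 35)
crockM top (array([ 542.4, -212.4,   26.4]), np.float64(0.45), 22)
crockM side (array([ 545.9, -220.8,   32.5]), np.float64(0.49), 25)
crockS top (array([ 531. , -319.9,   22.8]), np.float64(0.41), 20)
crockS side (array([ 533.7, -326.3,   27.1]), np.float64(0.52), 26)
crockL top (array([ 539.5, -445.4,   30.9]), np.float64(0.84), 24)
crockL side (array([ 539.4, -457.8,   35.8]), np.float64(0.18), 15)
```

```bash
cat > ov.py <<'E'
from h import *
def ring(c,r,z,n=48):
    a=np.linspace(0,2*np.pi,n+1);return np.c_[c[0]+r*np.cos(a),c[1]+r*np.sin(a),np.full(n+1,z)]
def draw(im,p,o,k,lines,f,col=(0,0,255)):
    x0,y0,x1,y1=o
    c=cv2.resize(im[y0:y1,x0:x1],None,fx=k,fy=k,interpolation=cv2.INTER_CUBIC)
    for l in lines:
        q=proj(p,l);q=(q+.5-[x0,y0])*k-.5
        cv2.polylines(c,[np.round(q*8).astype(np.int32)],False,col,1,cv2.LINE_AA,3)
    cv2.imwrite(f,c)
SZ=dict(S=(26,21,18.75),M=(31.5,26.5,24.25),L=(37,32,29.75))
def lidlines(c,yaw,s,z=0):
    r=SZ[s][0];u=np.array([-np.sin(yaw),np.cos(yaw)]);v=np.array([np.cos(yaw),np.sin(yaw)])
    c=np.array(c[:2]);b=[[*(c+a*19*u+e*5*v),z+46] for a,e in((-1,-1),(-1,1),(1,1),(1,-1),(-1,-1))]
    return [ring(c,r,z+14),np.array(b)]
def crocklines(c,yaw,s,z=0):
    r=SZ[s][0];u=-np.array([np.cos(yaw),np.sin(yaw)]);v=np.array([-u[1],u[0]]);c=np.array(c[:2])
    b=[[*(c+a*u+e*6*v),z+54] for a,e in((r,-1),(r+26,-1),(r+26,1),(r,1))]
    return [ring(c,r,z+60),ring(c,SZ[s][1],z+60),ring(c,r,z),np.array(b)]
E
python3 - <<'E'
from cell import ctrl
from ov import *
t=cv2.imread("pics/top0.png");s=cv2.imread("pics/side0.png")
L=crocklines((544,-218),.15,"M")+crocklines((532,-323),0,"S")+crocklines((540,-453),-.15,"L")+lidlines((447,-169),0,"S")+lidlines((450,-284),0,"L")+lidlines((458.7,-388),0,"M")+[ring((478.5,-54),47.5,8)]
draw(t,P(ctrl,"top"),(325,190,485,260),5,L,"pics/ot.png")
draw(s,P(ctrl,"side"),(280,190,440,310),5,L,"pics/os.png")
E
```

```text
(no output)
```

View pics/ot.png

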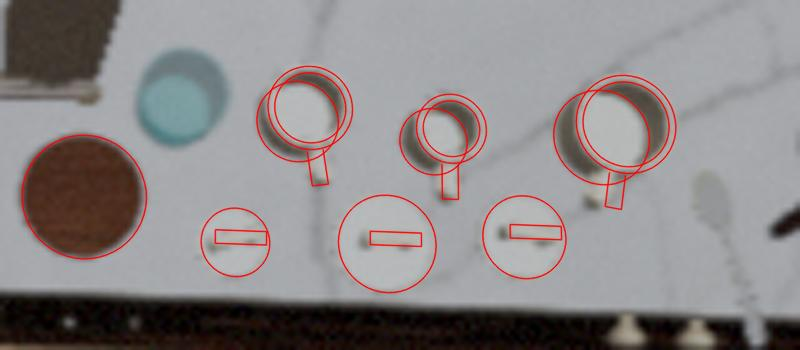

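View pics/os.png

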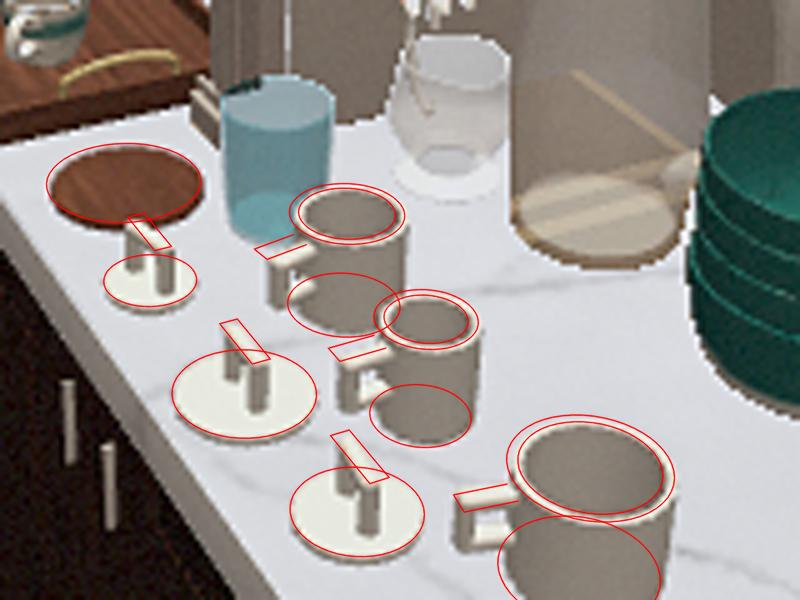

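```bash
cat > go.py <<'E'
import sys
from cell import ctrl
from h import *
s=ctrl.read_state();e=s["eef_pos"];y=s["tool_rot"][2]
print("t",round(s["clock"],2),"pos",e.round(1),"rot",np.degrees(s["tool_rot"]).round(2),"F",s["force"].round(1),"w",round(s["width"],1),"q7",round(s["qpos"][6],2))
from scipy.spatial.transform import Rotation as R
Rm=R.from_euler("xyz",s["tool_rot"]).as_matrix()
for a in sys.argv[1:]:
    v=[float(k) for k in a.split(",")]
    d=Rm.T@(np.array(v[:3])-e); r=-(v[3]-np.degrees(y)); r=(r+180)%360-180
    print(a,"->",d.round(1),"roll",round(r,1))
E
python3 go.py 480,215,200,-69
python3 - <<'E'
from cell import ctrl
from h import *
t=P(ctrl,"top")
print(unproj(t,[(190+675/5,165+210/5),(190+772/5,165+210/5)],0))
print(unproj(t,[(230,173),(300,175),(450,178)],318))
E
```

```text
t 0.1 pos [243.7 602.  244.5] rot [1.800e+02 1.000e-01 6.796e+01] F [ 0.4 -0.6  0.2] w 85.5 q7 -0.02
480,215,200,-69 -> [-270.   364.2   44.9] roll 137.0
[[562.57688925  11.1316897    0.        ]
 [565.27214436 -64.12365872   0.        ]]
[[ 600.01494151  315.66353403  318.        ]
 [ 601.44679379   95.75928833  318.        ]
 [ 608.681069   -374.87574734  318.        ]]
```

Emit:
{"op": "send_rows", "data": {"commands": [[85,-270,364,45,137],[85,-270,364,45,137],[85,-270,364,45,137],[85,-270,364,45,137],[85,-270,364,45,137]]}}

```text
clock: 0.6
eef_pos: [373.9, 388.1, 220.1]
tool_rot: [3.141, 0.0, 0.43]
force: [0.4, -0.3, 0.3]
width: 85.2
```

```bash
python3 go.py 480,215,150,-69
```

```text
t 0.6 pos [373.9 388.1 220.1] rot [1.7995e+02 1.0000e-02 2.4640e+01] F [ 0.4 -0.3  0.3] w 85.2 q7 -0.26
480,215,150,-69 -> [ 24.3 201.5  70.3] roll 93.6
```

Emit:
{"op": "send_rows", "data": {"commands": [[85,24,201,70,94],[85,24,201,70,94],[85,24,201,70,94],[85,24,201,70,94],[85,24,201,70,94]]}}

```text
clock: 1.1
eef_pos: [481.4, 209.1, 149.1]
tool_rot: [3.137, -0.002, -0.328]
force: [-0.0, -0.4, 1.7]
width: 84.7
```

```bash
python3 go.py 480,215,90,-69
```

```text
t 1.1 pos [481.4 209.1 149.1] rot [ 1.7975e+02 -1.0000e-01 -1.8780e+01] F [-0.  -0.4  1.7] w 84.7 q7 -0.42
480,215,90,-69 -> [-3.3 -5.4 59.1] roll 50.2
```

Emit:
{"op": "send_rows", "data": {"commands": [[0,-3,-5,59,50],[0,-3,-5,59,50],[0,-3,-5,59,50],[0,-3,-5,59,50],[0,-3,-5,59,50]]}}

```text
clock: 1.6
eef_pos: [479.9, 214.4, 89.6]
tool_rot: [3.139, -0.004, -1.07]
force: [-0.7, -0.2, 0.6]
width: 11.7
```

Emit:
{"op": "send_rows", "data": {"commands": [[0,0,0,0,7],[0,0,0,0,7],[0,0,0,0,7],[0,0,0,0,7],[0,0,0,0,7]]}}

```text
clock: 2.1
eef_pos: [479.9, 214.4, 89.6]
tool_rot: [3.14, -0.004, -1.191]
force: [-0.4, -0.4, -0.5]
width: 0.4
```

```bash
python3 go.py; python3 - <<'E'
from cell import ctrl
from h import *
for n in("top","side"):
    im=ctrl.get_image(n);cv2.imwrite(f"pics/{n}1.png",im[:,:,::-1])
e=ctrl.read_state()["eef_pos"];tip=e-[0,0,14]
for n in("top","side"):print(n,proj(P(ctrl,n),[tip,e]))
t=cv2.imread("pics/top1.png");s=cv2.imread("pics/side1.png")
crop(t,190,125,350,265,5,"pics/t1.png");crop(s,220,80,350,200,5,"pics/s1.png")
E
```

```text
t 2.1 pos [479.9 214.4  89.6] rot [179.89  -0.21 -68.25] F [-0.4 -0.4 -0.5] w 0.4 q7 -0.97
top [[269.08406028 223.36488542]
 [268.62512363 222.79681344]]
side [[275.41055551 174.47565545]
 [275.19012541 170.84773766]]
```

View pics/s1.png

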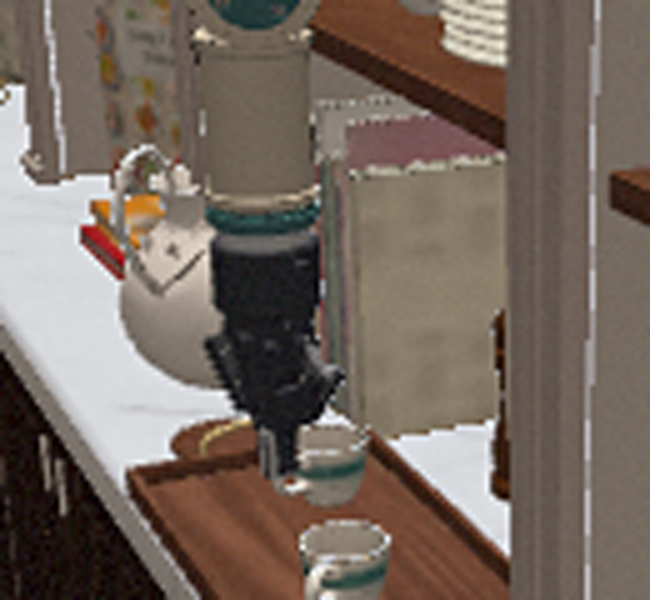

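View pics/t1.png

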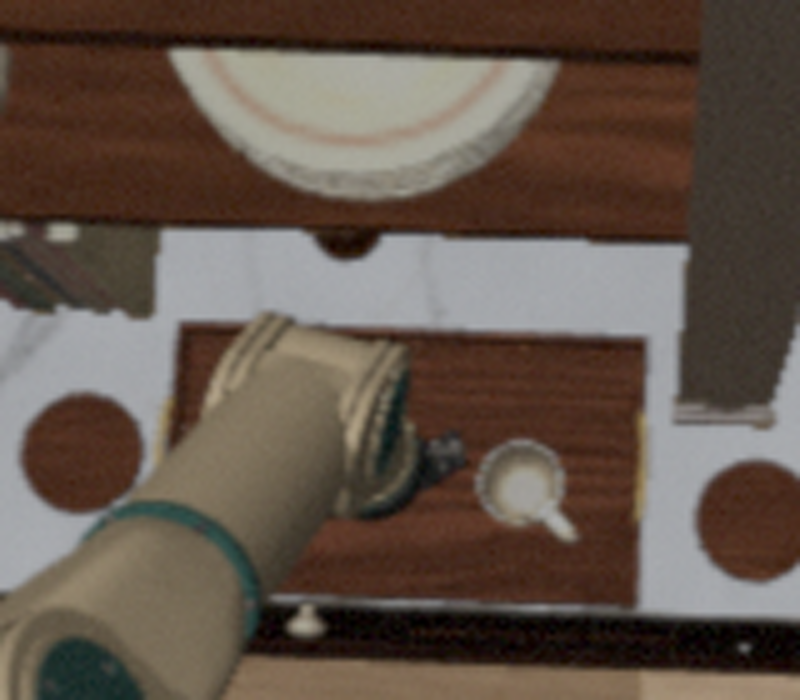

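```bash
python3 - <<'E'
from cell import ctrl
from ov import *
t=cv2.imread("pics/top0.png");s=cv2.imread("pics/side0.png")
def tray(c):
    o=[]
    for z,hx,hy in((26,104,182),(0,104,182)):
        o.append(np.array([[c[0]+a*hx,c[1]+b*hy,z] for a,b in((-1,-1),(-1,1),(1,1),(1,-1),(-1,-1))]))
    return o
L=tray((510.5,215))+[ring((478.5,-52),47.5,8),ring((513,467),47.5,8)]+[ring((546,300),31.5,61),ring((493.5,123),31.5,61)]
draw(t,P(ctrl,"top"),(190,165,350,265),5,L,"pics/ot.png")
draw(s,P(ctrl,"side"),(220,150,340,240),6,L,"pics/os.png")
E
```

```text
(no output)
```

View pics/ot.png

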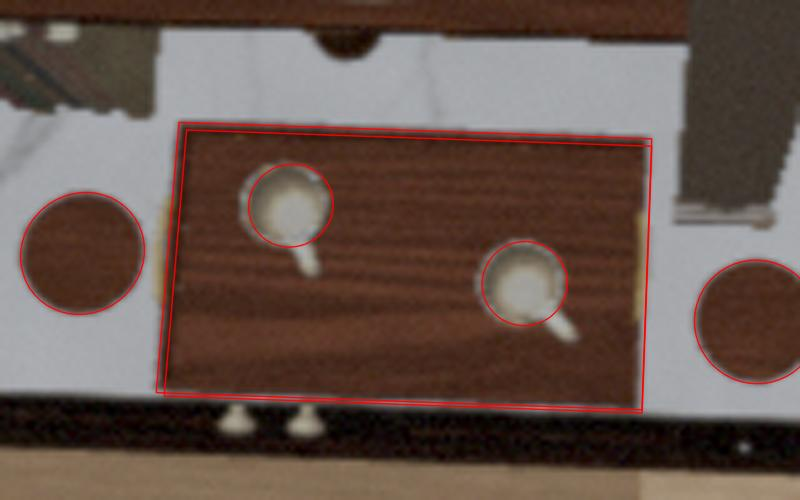

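View pics/os.png

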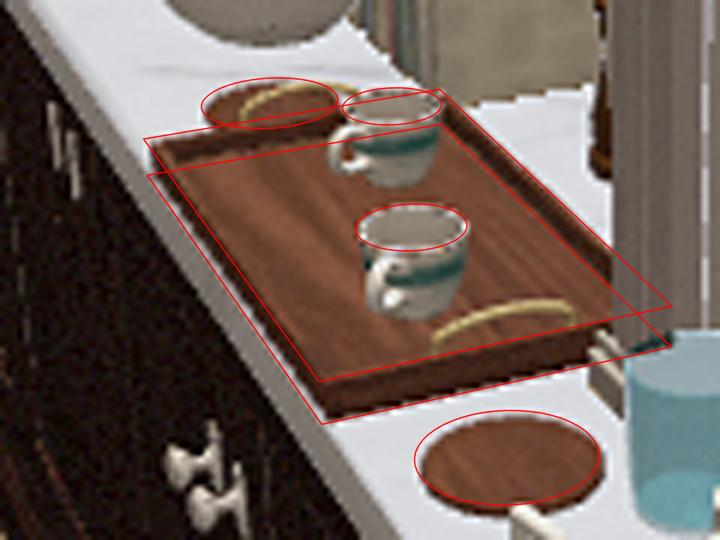

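```bash
python3 - <<'E'
from cell import ctrl
from h import *
t=P(ctrl,"top")
for z in (250,300,350,400): print(z,unproj(t,[(243,188),(270,195)],z).round())
E
python3 go.py 546,300,150,-69 546,300,100,-69
```

```text
250 [[569. 285. 250.]
 [549. 195. 250.]]
300 [[557. 275. 300.]
 [538. 188. 300.]]
350 [[546. 265. 350.]
 [527. 182. 350.]]
400 [[534. 255. 400.]
 [516. 175. 400.]]
t 2.2 pos [479.9 214.4  89.6] rot [179.89  -0.22 -68.29] F [ 0.4 -0.2  0.4] w -0.3 q7 -0.97
546,300,150,-69 -> [-54.9 -92.9 -60.7] roll 0.7
546,300,100,-69 -> [-55.1 -93.  -10.7] roll 0.7
```

```bash
cat >> ov.py <<'E'
def cuplines(c,th,z=10):
    # c bowl centre, th = direction (rad) of handle (own -y)
    c=np.array(c[:2]);u=np.array([np.cos(th),np.sin(th)]);v=np.array([-u[1],u[0]])
    b=[[*(c+a*u+e*5.5*v),z+49] for a,e in((33.5,-1),(57.5,-1),(57.5,1),(33.5,1),(33.5,-1))]
    return [ring(c,31.5,z+51),np.array(b)]
E
cat > o2.py <<'E'
from cell import ctrl
from ov import *
t=cv2.imread("pics/top0.png");s=cv2.imread("pics/side0.png")
r=np.radians
L=cuplines((548,304),r(180+20))+cuplines((495,126.5),r(180+42))
draw(t,P(ctrl,"top"),(225,190,325,245),8,L,"pics/ot.png")
L=cuplines((547,296),r(180+20))+cuplines((494.6,120),r(180+42))
draw(s,P(ctrl,"side"),(260,155,320,215),10,L,"pics/os.png")
E
python3 o2.py
```

```text
(no output)
```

View pics/ot.png

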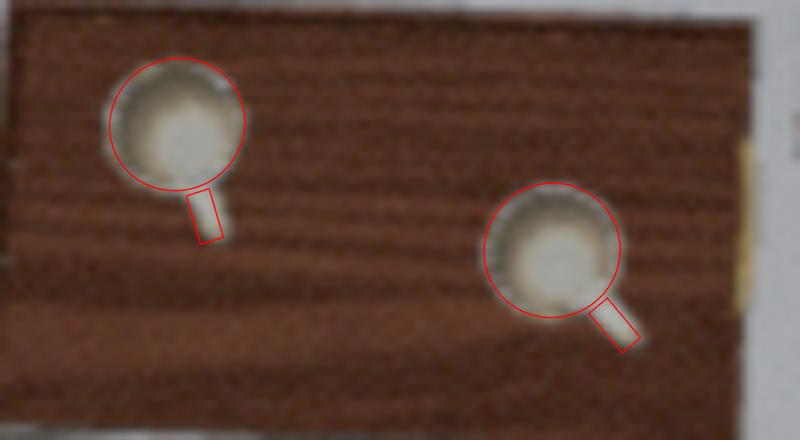

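View pics/os.png

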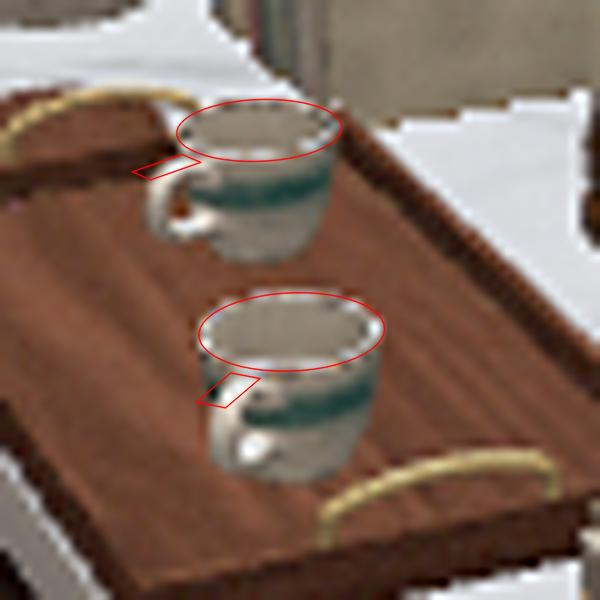

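```bash
python3 go.py 503,279,110,-66 503,279,38,-66
```

```text
t 2.2 pos [479.9 214.4  89.6] rot [179.89  -0.22 -68.29] F [ 0.4 -0.2  0.4] w -0.3 q7 -0.97
503,279,110,-66 -> [-51.4 -45.3 -20.6] roll -2.3
503,279,38,-66 -> [-51.7 -45.4  51.4] roll -2.3
```

Emit:
{"op": "send_rows", "data": {"commands": [[50,-51,-45,-20,-2.3],[50,-51,-45,-20,-2.3],[50,-51,-45,-20,-2.3],[50,-51,-45,-20,-2.3],[50,-51,-45,-20,-2.3]]}}

```text
clock: 2.7
eef_pos: [502.3, 276.9, 109.1]
tool_rot: [3.138, -0.004, -1.153]
force: [0.4, -1.4, -0.5]
width: 49.7
```

```bash
python3 go.py 503,279,38,-66
python3 - <<'E'
from cell import ctrl
from h import *
im=ctrl.get_image("side")[:,:,::-1];crop(im,240,110,330,200,8,"pics/s2.png")
im=ctrl.get_image("top")[:,:,::-1];crop(im,210,150,310,245,8,"pics/t2.png")
E
```

```text
t 2.7 pos [502.3 276.9 109.1] rot [179.8   -0.24 -66.08] F [ 0.4 -1.4 -0.5] w 49.7 q7 -1.09
503,279,38,-66 -> [-1.9 -1.7 71.1] roll -0.1
```

View pics/s2.png

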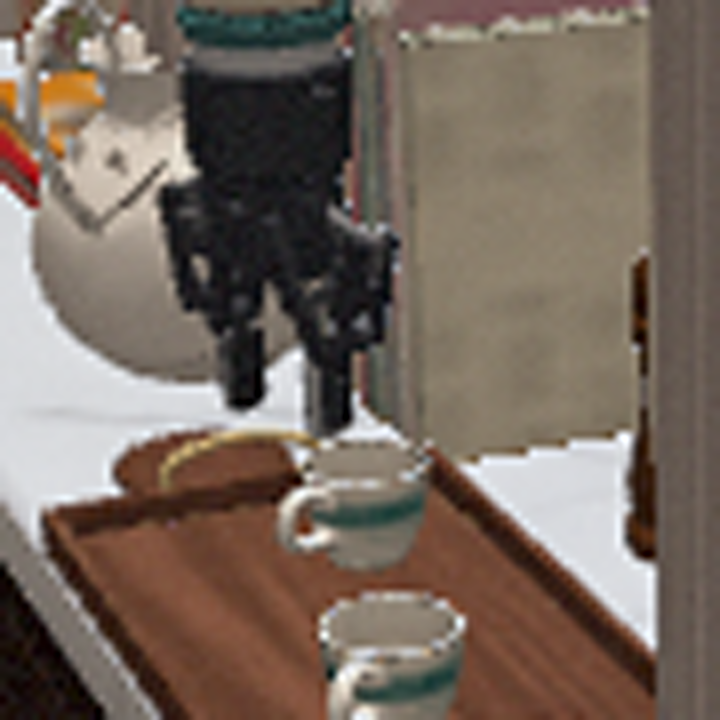

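View pics/t2.png

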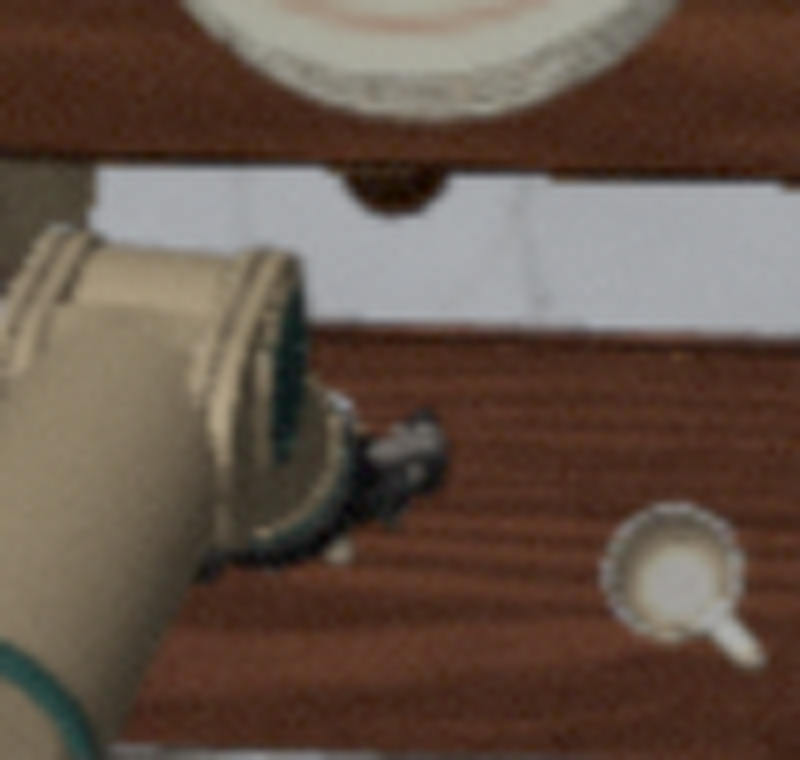

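```bash
python3 - <<'E'
from cell import ctrl
from h import *
s=P(ctrl,"side");a=np.radians(-66);u=np.array([np.cos(a),np.sin(a)])
c=np.array([502.3,276.9])
for z in (95,98,101):
  for k in(-1,0,1): print(z,k,((proj(s,[[*(c+k*30*u),z]])[0]-[240,110]+.5)*8).round())
E
```

```text
95 -1 [244. 410.]
95 0 [287. 425.]
95 1 [332. 441.]
98 -1 [243. 404.]
98 0 [287. 419.]
98 1 [332. 435.]
101 -1 [243. 398.]
101 0 [287. 413.]
101 1 [332. 429.]
```

Emit:
{"op": "send_rows", "data": {"commands": [[50,-1,-1,40,0],[50,-1,-1,70,0],[50,-1,-1,71,0],[50,-1,-1,71,0],[50,-1,-1,71,0]]}}

```text
clock: 3.3
eef_pos: [504.1, 277.7, 39.6]
tool_rot: [3.141, -0.004, -1.154]
force: [0.8, 0.8, -0.0]
width: 50.0
```

```bash
python3 go.py 503,278,38,-66
python3 - <<'E'
from cell import ctrl
from h import *
im=ctrl.get_image("side")[:,:,::-1];crop(im,240,110,330,200,8,"pics/s3.png")
E
```

```text
t 3.3 pos [504.1 277.7  39.6] rot [179.94  -0.26 -66.14] F [ 0.8  0.8 -0. ] w 50.0 q7 -1.02
503,278,38,-66 -> [-0.7  0.9  1.6] roll -0.1
```

View pics/s3.png

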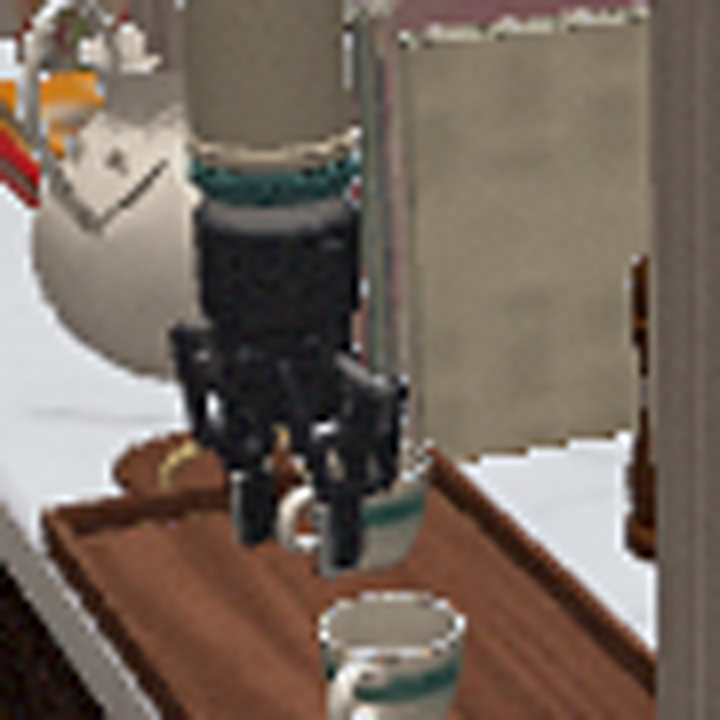

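Emit:
{"op": "send_rows", "data": {"commands": [[0,0,1,1,0],[0,0,1,1,0],[0,0,1,1,0],[0,0,1,1,0],[0,0,1,1,0]]}}

```text
clock: 3.85
eef_pos: [503.2, 277.9, 39.3]
tool_rot: [3.141, -0.004, -1.154]
force: [-1.8, 0.3, 5.1]
width: 9.2
```

Emit:
{"op": "send_rows", "data": {"commands": [[0,0,0,0,0],[0,0,0,-15,0],[0,0,0,-30,0],[0,0,0,-30,0],[0,0,0,-30,0]]}}

```text
clock: 4.35
eef_pos: [503.5, 278.3, 70.0]
tool_rot: [-3.141, -0.004, -1.154]
force: [0.2, -0.6, -1.4]
width: 8.8
```

```bash
python3 go.py
python3 - <<'E'
from cell import ctrl
from h import *
im=ctrl.get_image("side")[:,:,::-1];crop(im,240,110,330,200,8,"pics/s4.png")
E
```

```text
t 4.35 pos [503.5 278.3  70. ] rot [-179.94   -0.2   -66.1 ] F [ 0.2 -0.6 -1.4] w 8.8 q7 -1.04
```

View pics/s4.png

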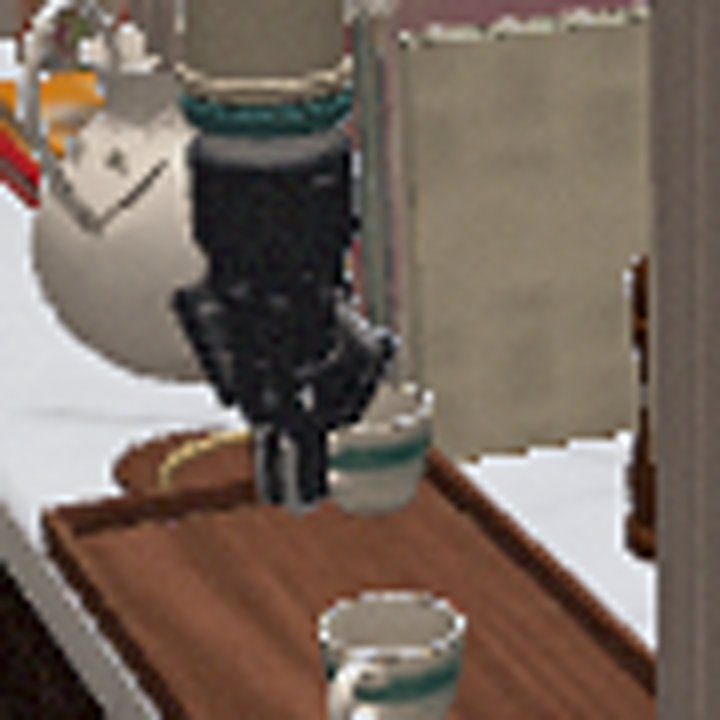

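```bash
cat > o3.py <<'E'
from cell import ctrl
from ov import *
s=cv2.imread("pics/side0.png")
def tray(c,hx=103.5,hy=178.5):
    o=[]
    for z in(26,0):
        o.append(np.array([[c[0]+a*hx,c[1]+b*hy,z] for a,b in((-1,-1),(-1,1),(1,1),(1,-1),(-1,-1))]))
    return o
L=tray((511,210))+[ring((479.5,-56),47.5,8),ring((479.5,-56),47.5,0),ring((513,462),47.5,8)]
draw(s,P(ctrl,"side"),(220,150,340,240),6,L,"pics/os.png")
E
python3 o3.py
```

```text
(no output)
```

View pics/os.png

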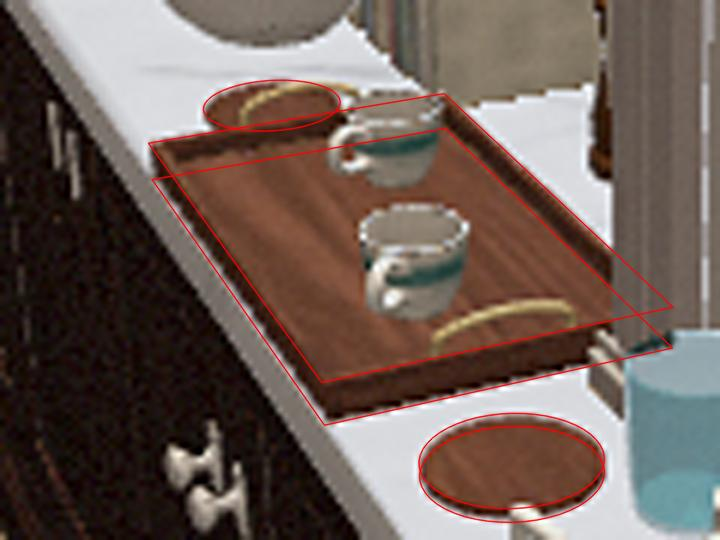

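```bash
python3 go.py 469,442.5,100,-66
```

```text
t 4.4 pos [503.  278.2  69.5] rot [-180.    -0.2  -66.1] F [ 0.1 -0.1 -1. ] w 9.2 q7 -1.04
469,442.5,100,-66 -> [-163.9  -35.5  -31.1] roll -0.1
```

Emit:
{"op": "send_rows", "data": {"commands": [[0,0,0,-30,0],[0,-30,-6,-31,0],[0,-60,-13,-31,0],[0,-90,-19,-31,0],[0,-120,-26,-31,0]]}}

```text
clock: 4.9
eef_pos: [477.2, 399.5, 99.5]
tool_rot: [3.14, -0.004, -1.154]
force: [-0.8, 0.0, -1.4]
width: 9.2
```

```bash
python3 go.py 469,442.5,100,-66
```

```text
t 4.9 pos [477.2 399.5  99.5] rot [179.92  -0.2  -66.1 ] F [-0.8  0.  -1.4] w 9.2 q7 -1.3
469,442.5,100,-66 -> [-42.6  -9.9  -0.7] roll -0.1
```

Emit:
{"op": "send_rows", "data": {"commands": [[0,-25,-6,0,0],[0,-42,-10,0,0],[0,-42.5,-10,0,0],[0,-42.5,-10,0,0],[0,-42.5,-10,0,0]]}}

```text
clock: 5.4
eef_pos: [469.8, 440.3, 99.2]
tool_rot: [3.14, -0.005, -1.156]
force: [0.1, 0.6, -0.6]
width: 9.3
```

```bash
python3 go.py 469,442.5,40,-66
python3 - <<'E'
from cell import ctrl
from h import *
im=ctrl.get_image("side")[:,:,::-1];crop(im,210,90,300,190,6,"pics/s5.png")
im=ctrl.get_image("top")[:,:,::-1];crop(im,150,150,270,245,6,"pics/t5.png")
E
```

```text
t 5.4 pos [469.8 440.3  99.2] rot [179.88  -0.29 -66.24] F [ 0.1  0.6 -0.6] w 9.3 q7 -1.37
469,442.5,40,-66 -> [-2.7 -0.3 59.2] roll -0.2
```

View pics/s5.png

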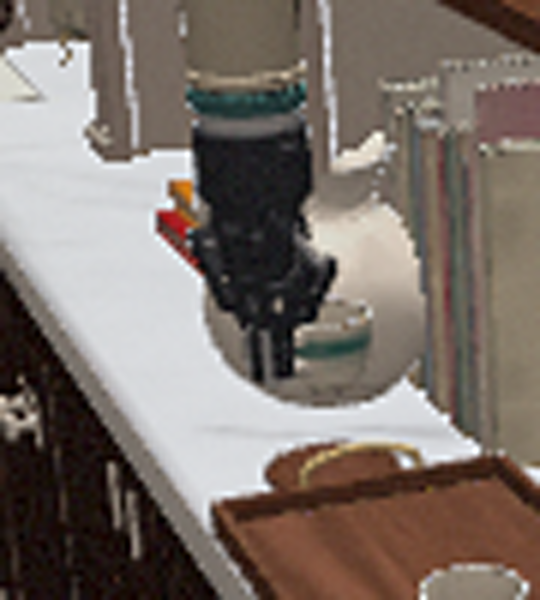

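View pics/t5.png

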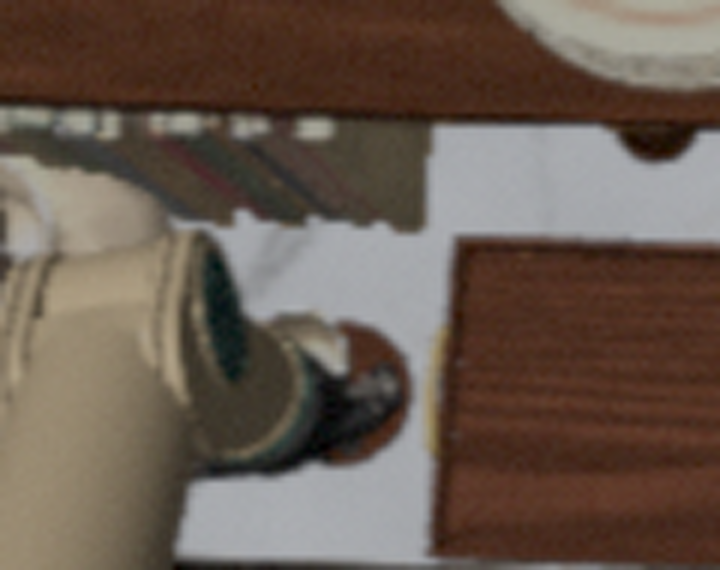

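Emit:
{"op": "send_rows", "data": {"commands": [[0,-3,0,25,0],[0,-3,0,45,0],[0,-3,0,57,0],[0,-3,0,59,0],[0,-3,0,60,0]]}}

```text
clock: 6.0
eef_pos: [469.3, 442.7, 39.7]
tool_rot: [3.14, -0.005, -1.157]
force: [-0.5, 1.1, -0.8]
width: 9.1
```

```bash
python3 go.py 469,442.5,37,-66
python3 - <<'E'
from cell import ctrl
from h import *
im=ctrl.get_image("side")[:,:,::-1];crop(im,210,90,300,190,6,"pics/s6.png")
im=ctrl.get_image("top")[:,:,::-1];crop(im,150,150,270,245,6,"pics/t6.png")
E
```

```text
t 6.0 pos [469.3 442.7  39.7] rot [179.93  -0.27 -66.29] F [-0.5  1.1 -0.8] w 9.1 q7 -1.33
469,442.5,37,-66 -> [0.  0.3 2.7] roll -0.3
```

View pics/s6.png

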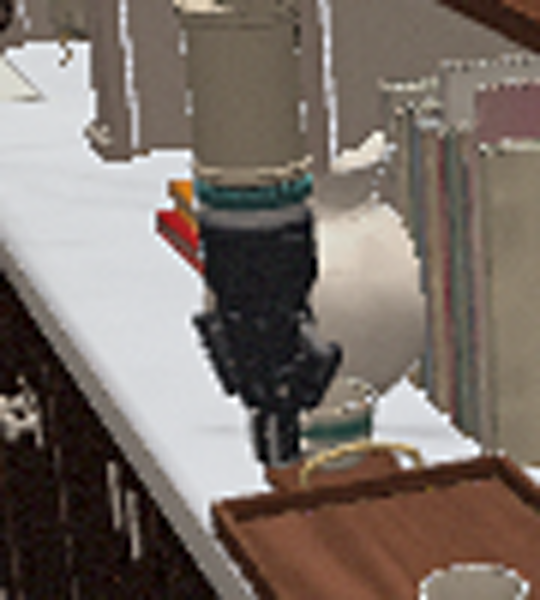

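View pics/t6.png

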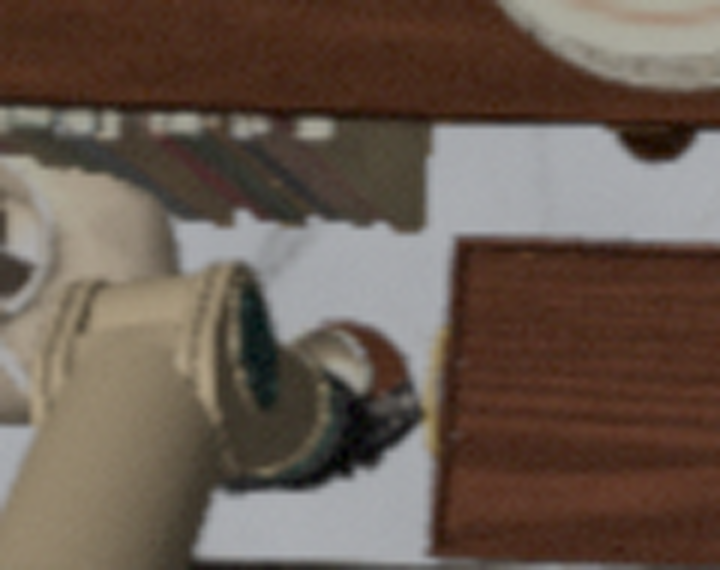

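Emit:
{"op": "send_rows", "data": {"commands": [[0,0,2,2,0],[0,0,2,2.5,0],[0,0,2,2.5,0],[25,0,2,2.5,0],[25,0,2,2.5,0]]}}

```text
clock: 6.6
eef_pos: [467.9, 442.6, 38.1]
tool_rot: [-3.141, -0.004, -1.157]
force: [0.0, -0.1, 1.1]
width: 25.3
```

Emit:
{"op": "send_rows", "data": {"commands": [[30,0,0,0,0],[30,0,0,-30,0],[30,0,0,-70,0],[30,40,40,-90,0],[30,80,80,-90,0]]}}

```text
clock: 7.1
eef_pos: [434.2, 353.3, 129.9]
tool_rot: [-3.134, -0.003, -1.154]
force: [0.6, -1.0, -0.9]
width: 30.0
```

```bash
python3 go.py 460,88.5,110,-46
python3 - <<'E'
from cell import ctrl
from h import *
im=ctrl.get_image("side")[:,:,::-1];crop(im,210,90,300,190,6,"pics/s7.png")
im=ctrl.get_image("top")[:,:,::-1];crop(im,150,150,270,245,6,"pics/t7.png")
E
```

```text
t 7.1 pos [434.2 353.3 129.9] rot [-179.59   -0.18  -66.1 ] F [ 0.6 -1.  -0.9] w 30.0 q7 -1.25
460,88.5,110,-46 -> [252.5  83.8  20.1] roll -20.1
```

View pics/s7.png

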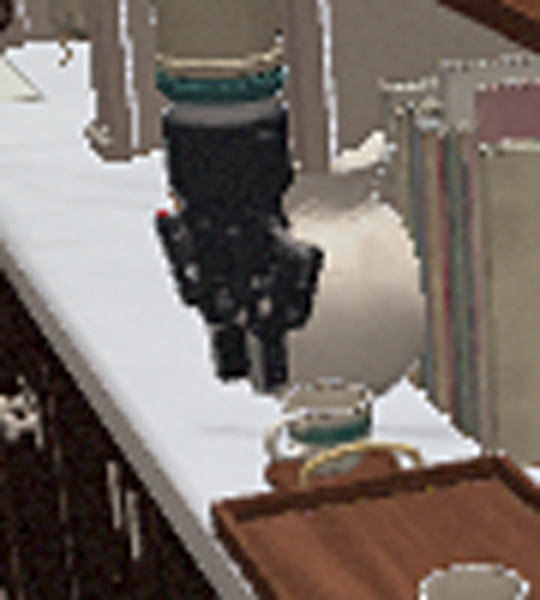

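View pics/t7.png

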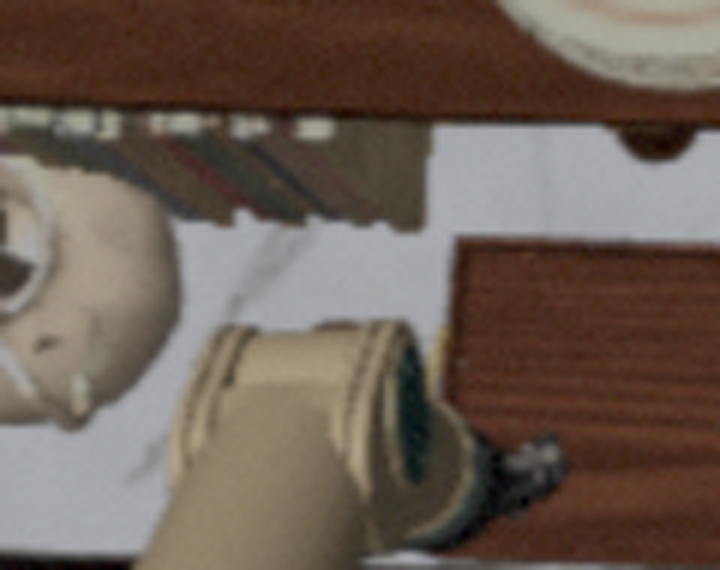

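Emit:
{"op": "send_rows", "data": {"commands": [[50,252,84,20,-20],[50,252,84,20,-20],[50,252,84,20,-20],[50,252,84,20,-20],[50,252,84,20,-20]]}}

```text
clock: 7.7
eef_pos: [449.9, 101.7, 112.0]
tool_rot: [3.134, -0.004, -0.816]
force: [2.4, 0.3, 0.3]
width: 50.2
```

```bash
python3 go.py 460,88,110,-46 460,88,40,-46
python3 - <<'E'
from cell import ctrl
from h import *
im=ctrl.get_image("side")[:,:,::-1];cv2.imwrite("pics/side8.png",im);crop(im,240,110,330,200,8,"pics/s8.png")
im=ctrl.get_image("top")[:,:,::-1];cv2.imwrite("pics/top8.png",im);crop(im,150,165,270,255,6,"pics/t8.png")
E
```

```text
t 7.7 pos [449.9 101.7 112. ] rot [179.55  -0.25 -46.75] F [2.4 0.3 0.3] w 50.2 q7 -0.51
460,88,110,-46 -> [16.9  2.   2.1] roll -0.7
460,88,40,-46 -> [16.6  1.5 72.1] roll -0.7
```

View pics/s8.png

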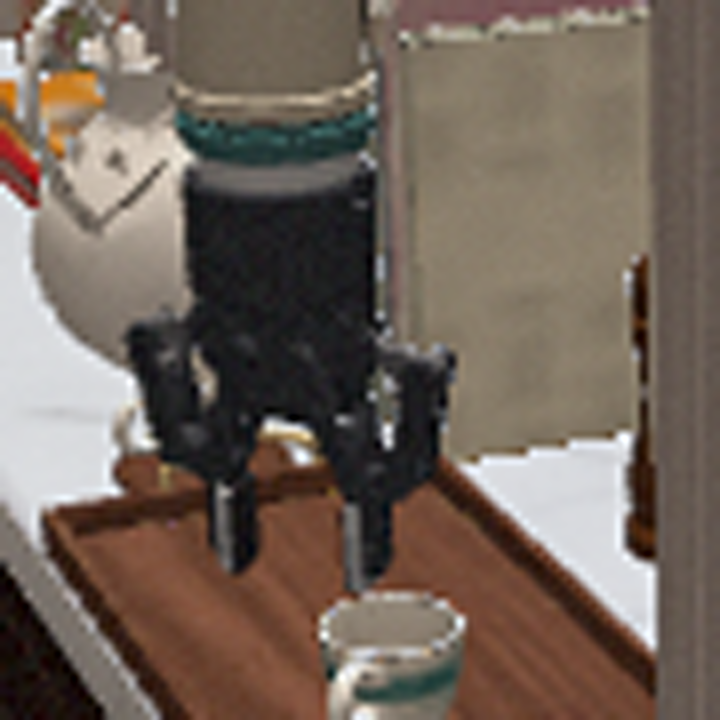

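View pics/t8.png

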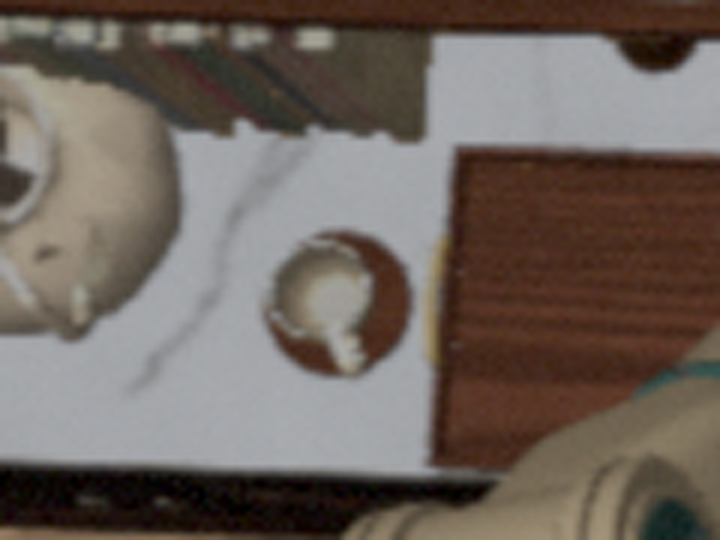

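```bash
python3 - <<'E'
from cell import ctrl
from h import *
t=P(ctrl,"top")
print(unproj(t,[(203.2,212.7)],59))
E
```

```text
[[513.57881626 463.71556762  59.        ]]
```

Emit:
{"op": "send_rows", "data": {"commands": [[50,17,2,2,-0.7],[50,17,2,2,-0.7],[50,17,2,45,-0.7],[50,17,2,71,-0.7],[50,17,2,72,-0.7]]}}

```text
clock: 8.3
eef_pos: [458.4, 80.7, 38.4]
tool_rot: [3.128, -0.004, -0.818]
force: [-0.7, 0.0, 0.2]
width: 50.0
```

```bash
python3 go.py 460,88,39,-46
python3 - <<'E'
from cell import ctrl
from h import *
im=ctrl.get_image("side")[:,:,::-1];crop(im,240,120,330,210,8,"pics/s9.png")
E
```

```text
t 8.3 pos [458.4  80.7  38.4] rot [179.19  -0.23 -46.86] F [-0.7  0.   0.2] w 50.0 q7 -0.38
460,88,39,-46 -> [-4.2 -6.2 -0.7] roll -0.9
```

View pics/s9.png

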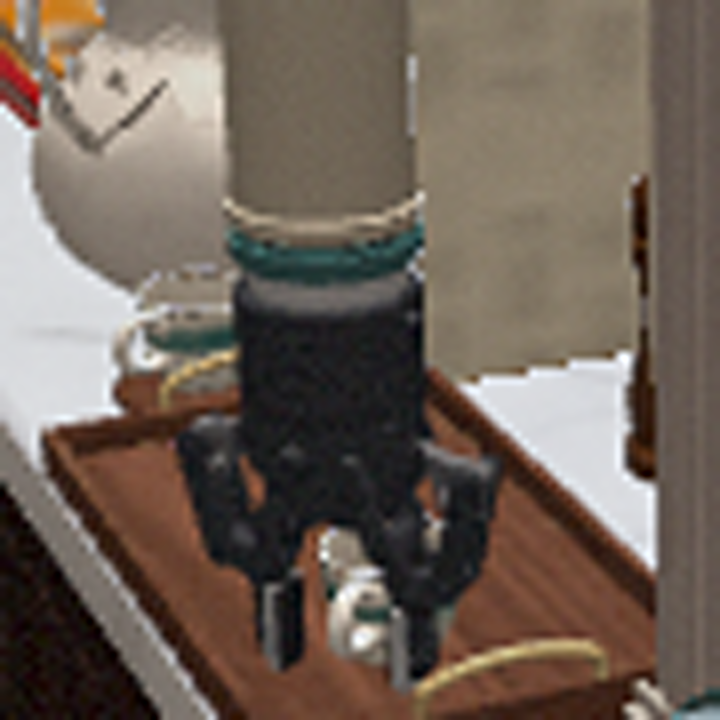

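Emit:
{"op": "send_rows", "data": {"commands": [[50,-4,-6,0,-1],[50,-4,-6,0,-1],[50,-4,-6,0,-1],[0,-4,-6,0,-1],[0,-4,-6,0,-1]]}}

```text
clock: 8.85
eef_pos: [461.2, 87.6, 40.0]
tool_rot: [3.13, -0.006, -0.8]
force: [-0.4, 0.4, -0.4]
width: 21.3
```

Emit:
{"op": "send_rows", "data": {"commands": [[0,0,0,0,0],[0,0,0,0,0],[0,0,0,0,0]]}}

```text
clock: 9.15
eef_pos: [461.1, 87.5, 40.2]
tool_rot: [3.13, -0.006, -0.801]
force: [-2.2, -0.4, 4.5]
width: 9.2
```

```bash
python3 go.py
python3 - <<'E'
from cell import ctrl
from h import *
im=ctrl.get_image("side")[:,:,::-1];crop(im,240,120,330,210,8,"pics/s10.png")
E
```

```text
t 9.15 pos [461.1  87.5  40.2] rot [179.31  -0.32 -45.88] F [-2.2 -0.4  4.5] w 9.2 q7 -0.38
```

View pics/s10.png

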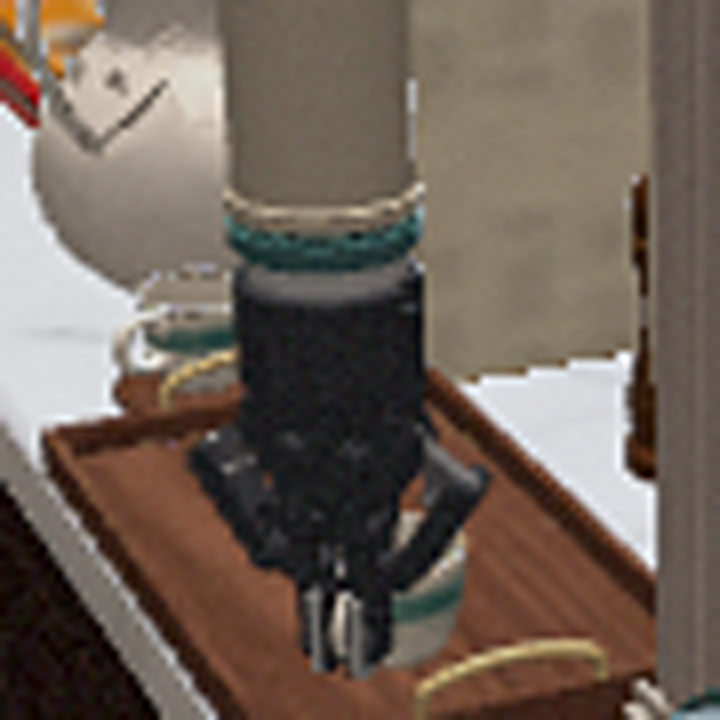

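Emit:
{"op": "send_rows", "data": {"commands": [[0,0,0,-20,0],[0,0,0,-45,0],[0,0,0,-65,0],[0,0,0,-65,0],[0,0,0,-65,0]]}}

```text
clock: 9.7
eef_pos: [461.3, 88.5, 105.0]
tool_rot: [3.13, -0.006, -0.8]
force: [-0.3, 0.5, -1.0]
width: 9.2
```

```bash
python3 go.py 446,-88.3,105,-46
```

```text
t 9.7 pos [461.3  88.5 105. ] rot [179.33  -0.32 -45.85] F [-0.3  0.5 -1. ] w 9.2 q7 -0.46
446,-88.3,105,-46 -> [116.2 134.1   2.2] roll 0.1
```

Emit:
{"op": "send_rows", "data": {"commands": [[0,23,27,0,0],[0,46,54,1,0],[0,70,81,1,0],[0,93,108,2,0],[0,116,134,2,0]]}}

```text
clock: 10.2
eef_pos: [444.7, -89.3, 103.9]
tool_rot: [3.128, -0.004, -0.8]
force: [0.7, -0.2, -0.8]
width: 9.0
```

Emit:
{"op": "send_rows", "data": {"commands": [[0,0,0,0,0],[0,0,0,0,0]]}}

```text
clock: 10.4
eef_pos: [443.7, -89.9, 102.9]
tool_rot: [3.127, -0.002, -0.803]
force: [0.5, 0.2, -1.4]
width: 9.3
```

```bash
python3 go.py 446,-88.3,105,-46 446,-88.3,40,-46
```

```text
t 10.4 pos [443.7 -89.9 102.9] rot [ 1.7917e+02 -9.0000e-02 -4.6020e+01] F [ 0.5  0.2 -1.4] w 9.3 q7 -0.13
446,-88.3,105,-46 -> [ 0.5 -2.8 -2.1] roll -0.0
446,-88.3,40,-46 -> [ 0.4 -3.7 62.9] roll -0.0
```

Emit:
{"op": "send_rows", "data": {"commands": [[0,0,-4,25,0],[0,0,-4,45,0],[0,0,-4,58,0],[0,0,-4,61,0],[0,0,-4,61,0]]}}

```text
clock: 10.9
eef_pos: [445.5, -86.6, 41.2]
tool_rot: [3.126, 0.0, -0.802]
force: [0.0, 0.2, -0.9]
width: 9.3
```

```bash
python3 go.py 446,-88.3,37.5,-46
python3 - <<'E'
from cell import ctrl
from h import *
im=ctrl.get_image("side")[:,:,::-1];crop(im,260,150,360,250,7,"pics/s11.png")
im=ctrl.get_image("top")[:,:,::-1];crop(im,290,175,390,260,7,"pics/t11.png")
E
```

```text
t 10.9 pos [445.5 -86.6  41.2] rot [ 1.7913e+02  3.0000e-02 -4.5930e+01] F [ 0.   0.2 -0.9] w 9.3 q7 -0.05
446,-88.3,37.5,-46 -> [1.6 0.8 3.7] roll 0.1
```

View pics/s11.png

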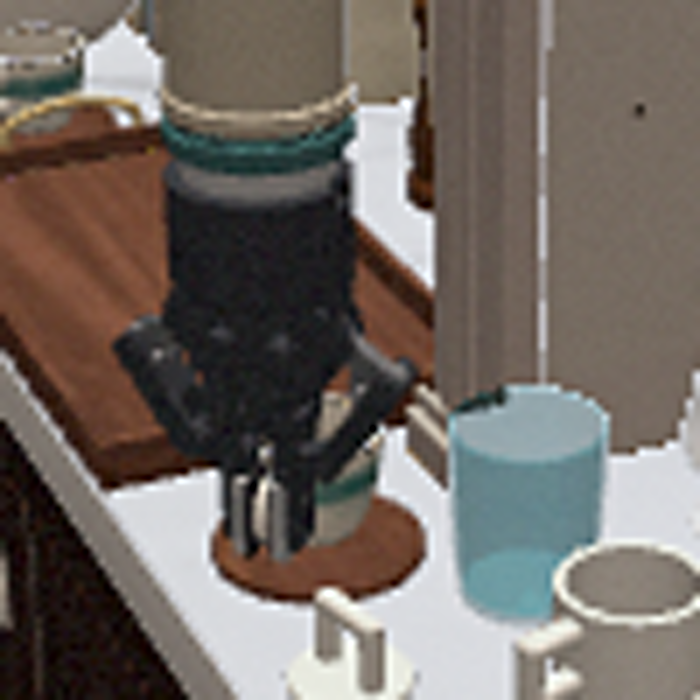

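View pics/t11.png

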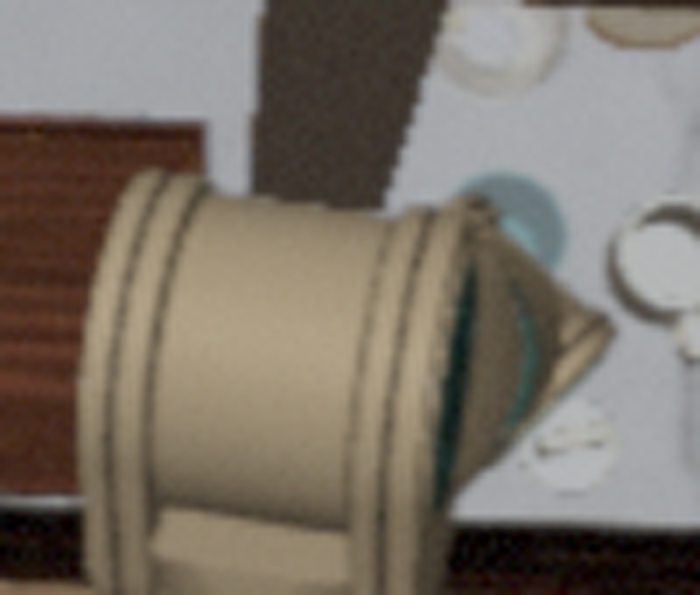

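Emit:
{"op": "send_rows", "data": {"commands": [[0,1,1,2,0],[0,1,1,3,0],[0,1,1,3.5,0],[25,1,1,3.5,0],[25,1,1,3.5,0]]}}

```text
clock: 11.5
eef_pos: [446.3, -88.8, 38.8]
tool_rot: [3.128, -0.002, -0.802]
force: [-0.2, 0.1, 0.3]
width: 25.0
```

Emit:
{"op": "send_rows", "data": {"commands": [[30,0,0,0,0],[30,0,0,-30,0],[30,0,0,-70,0],[30,-50,-50,-110,0],[30,-120,-90,-130,0]]}}

```text
clock: 12.0
eef_pos: [441.7, 2.3, 150.2]
tool_rot: [3.131, -0.006, -0.806]
force: [1.1, 1.1, -0.8]
width: 29.9
```

Emit:
{"op": "send_rows", "data": {"commands": [[60,-60,-110,0,30],[60,-60,-110,0,30],[60,-60,-110,0,30],[60,-60,-110,0,30]]}}

```text
clock: 12.4
eef_pos: [480.4, 127.1, 148.2]
tool_rot: [3.137, -0.009, -1.326]
force: [-0.3, -1.0, 0.3]
width: 59.9
```

```bash
python3 go.py 
python3 - <<'E'
from cell import ctrl
from h import *
im=ctrl.get_image("side")[:,:,::-1];cv2.imwrite("pics/side12.png",im);crop(im,260,150,360,250,7,"pics/s12.png")
im=ctrl.get_image("top")[:,:,::-1];cv2.imwrite("pics/top12.png",im);crop(im,290,175,390,260,7,"pics/t12.png")
E
```

```text
t 12.4 pos [480.4 127.1 148.2] rot [179.72  -0.52 -75.98] F [-0.3 -1.   0.3] w 59.9 q7 -0.95
```

View pics/s12.png

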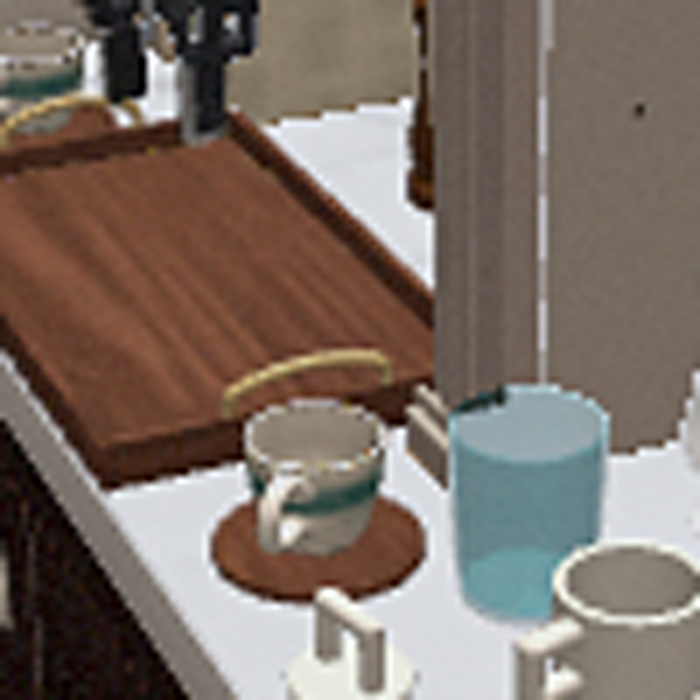

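View pics/t12.png

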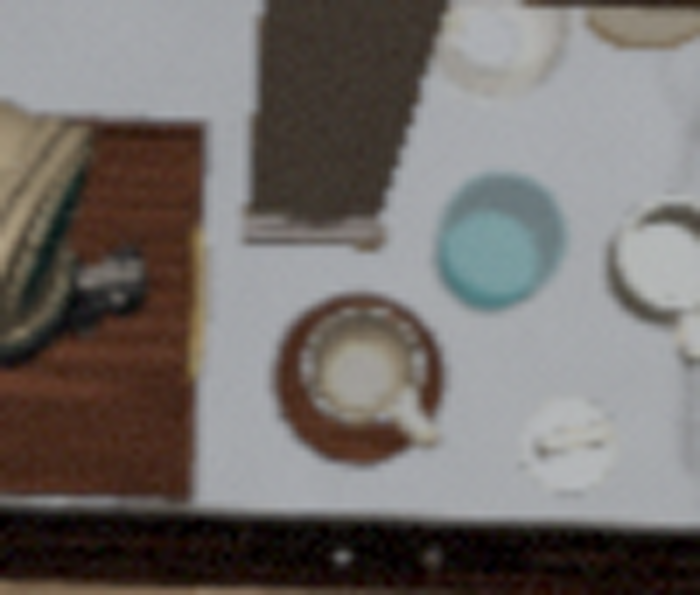

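```bash
python3 - <<'E'
from cell import ctrl
from h import *
t=P(ctrl,"top");s=P(ctrl,"side")
print(unproj(t,[(341.3,226.6)],59),unproj(s,[(315.5/7-.5+260,433.5/7-.5+150)],59))
tt=cv2.imread("pics/top12.png");ss=cv2.imread("pics/side12.png")
crop(ss,300,210,430,320,6,"pics/s12b.png");crop(tt,365,190,465,255,8,"pics/t12b.png")
E
```

```text
[[479.80640137 -50.97408399  59.        ]] [[480.05265759 -55.68925895  59.        ]]
```

View pics/s12b.png

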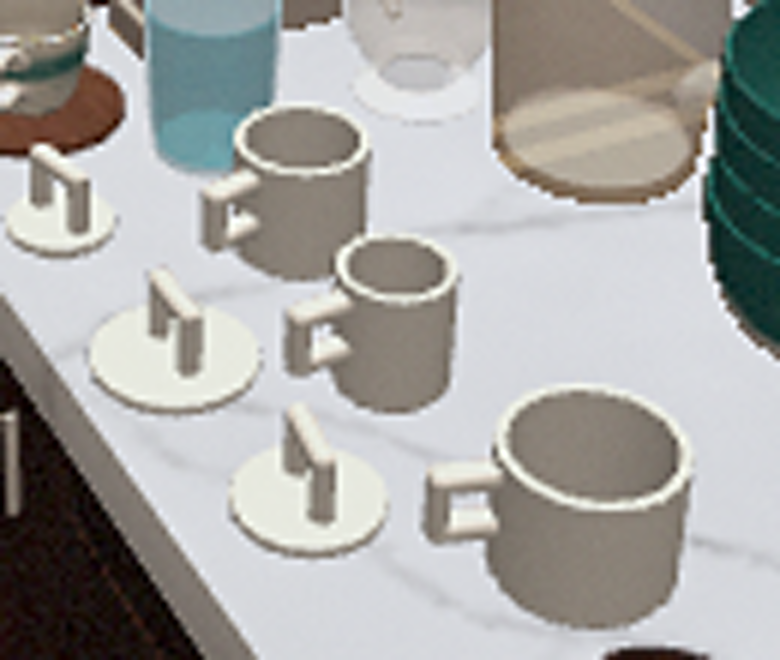

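View pics/t12b.png

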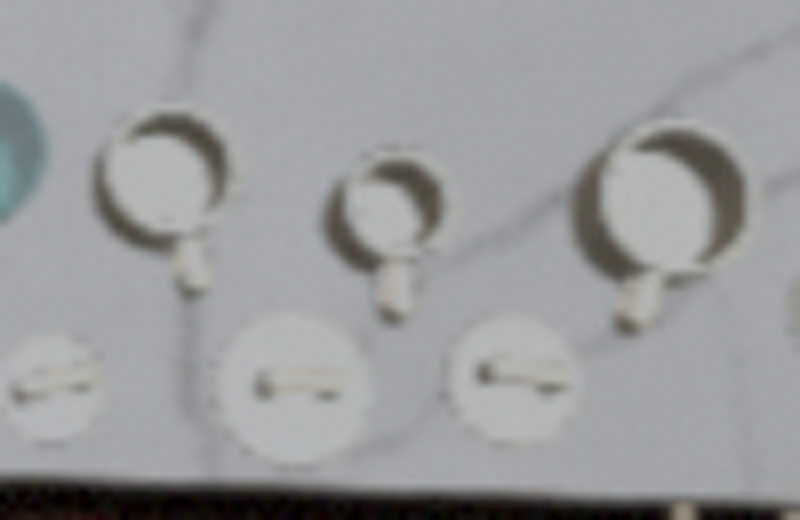

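```bash
cat > o4.py <<'E'
from cell import ctrl
from ov import *
import sys
ss=cv2.imread(sys.argv[1]);tt=cv2.imread(sys.argv[2]);r=np.radians
C=dict(M=((545,-221),12),S=((532.5,-327),2),L=((540,-457),-14.7))
D=dict(S=((446.5,-172),8),L=((450.5,-287),0),M=((458.5,-391),-6))
L=sum([crocklines(C[k][0],r(C[k][1]),k) for k in C],[])+sum([lidlines(D[k][0],r(D[k][1]),k) for k in D],[])
draw(ss,P(ctrl,"side"),(300,210,430,320),6,L,"pics/os.png")
draw(tt,P(ctrl,"top"),(365,190,465,255),8,L,"pics/ot.png")
E
python3 o4.py pics/side12.png pics/top12.png
```

```text
(no output)
```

View pics/os.png

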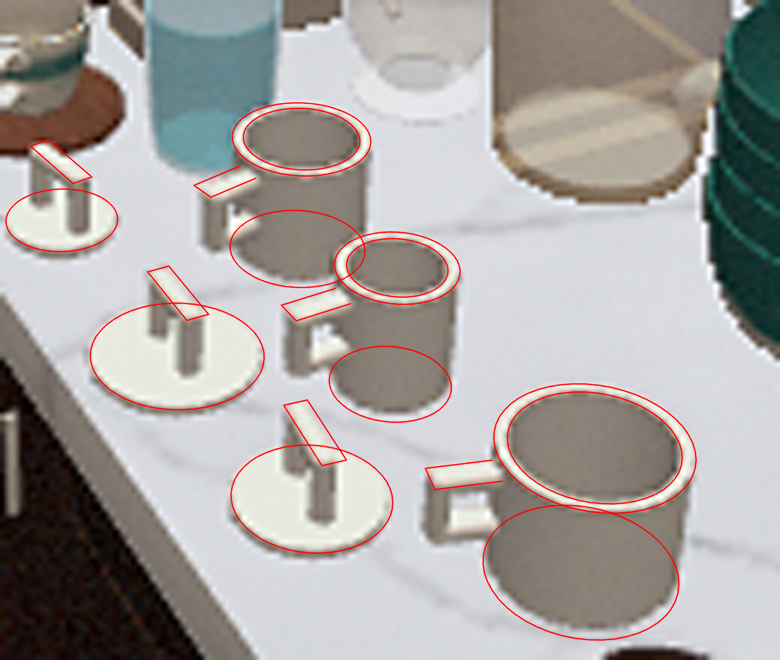

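View pics/ot.png

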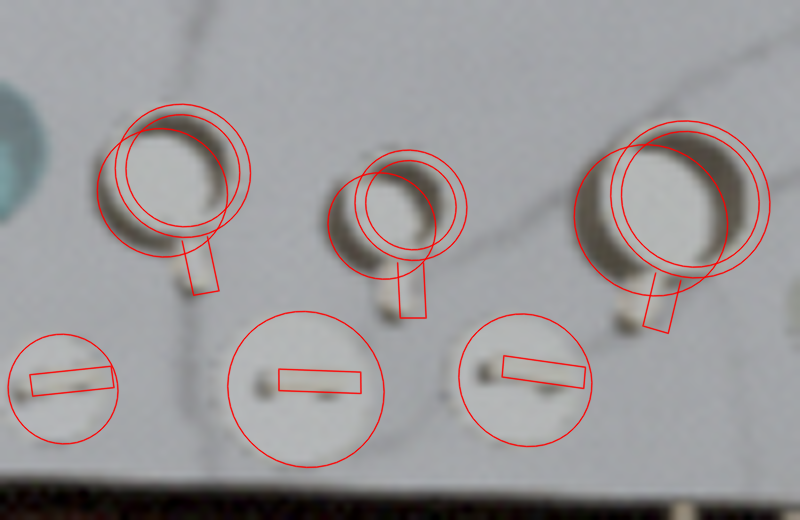

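```bash
cat > tri.py <<'E'
from cell import ctrl
from h import *
t=P(ctrl,"top");s=P(ctrl,"side")
from scipy.optimize import least_squares
def tri(a,b):
    f=lambda X:np.r_[(proj(t,X)[0]-a)*1.0,(proj(s,X)[0]-b)]
    o=least_squares(f,[500,-200,30]);return o.x.round(1),f(o.x).round(2)
def c(x,y,ox,oy,k):return [(x+.5)/k-.5+ox,(y+.5)/k-.5+oy]
if __name__=="__main__":
    T=lambda x,y:c(x,y,365,190,8)
    S=lambda x,y:c(x,y,300,210,6)
    print("M rim",tri(T(169,166),S(303.5,139)));print("M base",tri(T(160,188),S(302,241)))
    print("S rim",tri(T(395,203),S(398,269)))
    print("L rim",tri(T(673,196),S(594,447)))
    print("cupR rim",tri(c(362,364,290,175,7),c(315,433.5,260,150,7)))
    print("cupL rim0",tri([(176+.5)/8-.5+225,(123+.5)/8-.5+190],c(259,130,260,155,10)))
    print("lidS c",tri(T(50,389),S(60,216)), "L",tri(T(295,388),S(175.5,354)))
    print("lid barS",tri(T(53,378),S(60,162)), "L",tri(T(300,380),S(175.5,293)),"M",tri(T(525,372),S(313,435)))
E
python3 tri.py
```

```text
M rim (array([ 548.6, -215.9,   55.5]), array([ 0.11, -0.27, -0.21,  0.05]))
M base (array([ 547.5, -220.1,    2.2]), array([ 0.1 , -0.24, -0.18,  0.04]))
S rim (array([ 535.6, -321.8,   54.5]), array([ 0.19, -0.43, -0.31,  0.08]))
L rim (array([ 543.6, -451.9,   54.1]), array([ 0.2 , -0.41, -0.27,  0.07]))
cupR rim (array([481.2, -51.3,  56.2]), array([ 0.08, -0.23, -0.19,  0.04]))
cupL rim0 (array([549.6, 305. ,  56.9]), array([ 0.04, -0.12, -0.13,  0.02]))
lidS c (array([ 447.4, -166.7,   12.1]), array([ 0.1 , -0.3 , -0.23,  0.05])) L (array([ 451.6, -282.9,   10.9]), array([ 0.06, -0.17, -0.12,  0.02]))
lid barS (array([ 449. , -164.4,   40.2]), array([ 0.08, -0.23, -0.18,  0.04])) L (array([ 452.6, -279.7,   40.1]), array([ 0.13, -0.34, -0.24,  0.05])) M (array([ 460.7, -385.1,   39.1]), array([ 0.19, -0.48, -0.32,  0.07]))
```

```bash
python3 go.py 450,10,150,-78 455,-100,150,-78
```

```text
t 12.5 pos [479.3 122.8 148.4] rot [179.62  -0.64 -76.06] F [ 0.9 -0.3  0.2] w 59.9 q7 -0.94
450,10,150,-78 -> [ 1.024e+02  5.560e+01 -1.000e-01] roll 1.9
455,-100,150,-78 -> [210.4  77.2   1.2] roll 1.9
```

Emit:
{"op": "send_rows", "data": {"commands": [[60,50,28,0,2],[60,102,56,0,2],[60,150,65,1,2],[60,200,75,1,2],[60,210,77,1,2]]}}

```text
clock: 13.0
eef_pos: [454.2, -105.3, 151.1]
tool_rot: [3.136, -0.014, -1.368]
force: [0.8, -0.8, -0.7]
width: 60.1
```

```bash
python3 go.py 501.5,-229,140,-78
```

```text
t 13.0 pos [ 454.2 -105.3  151.1] rot [179.7   -0.81 -78.35] F [ 0.8 -0.8 -0.7] w 60.1 q7 -0.53
501.5,-229,140,-78 -> [130.5 -21.4  12.8] roll -0.4
```

Emit:
{"op": "send_rows", "data": {"commands": [[60,45,-7,4,0],[60,90,-14,8,0],[60,130,-21,12,0],[60,130,-21,12,0],[60,130,-21,12,0]]}}

```text
clock: 13.5
eef_pos: [499.7, -230.2, 140.6]
tool_rot: [3.136, -0.014, -1.37]
force: [-0.0, 0.3, 0.1]
width: 59.9
```

```bash
python3 go.py 501.5,-229,36,-78
python3 - <<'E'
from cell import ctrl
from h import *
im=ctrl.get_image("side")[:,:,::-1];crop(im,290,170,400,270,7,"pics/s13.png")
E
```

```text
t 13.5 pos [ 499.7 -230.2  140.6] rot [179.65  -0.78 -78.49] F [-0.   0.3  0.1] w 59.9 q7 -0.39
501.5,-229,36,-78 -> [ -2.2  -2.6 104.6] roll -0.5
```

View pics/s13.png

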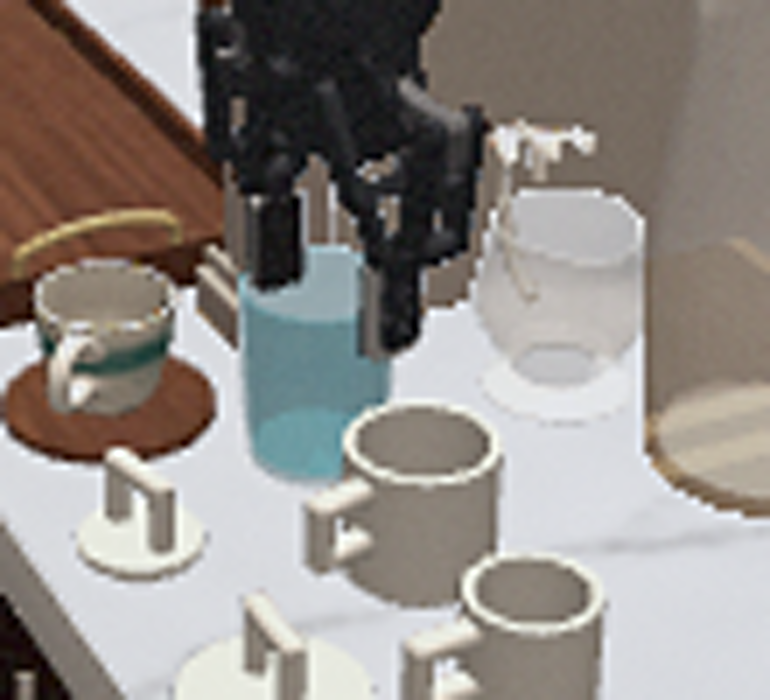

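```bash
python3 - <<'E'
from cell import ctrl
from h import *
s=P(ctrl,"side");f=lambda X:((proj(s,X)-[290,170]+.5)*7-.5).round()
a=np.radians(-78.5);u=np.array([np.cos(a),np.sin(a),0])
for z in(126.6,130): print(f(np.array([[499.7,-230.2,z]])+np.array([[-35],[0],[35]])*u))
print(f([[501.5,-229,54],[501.5,-229,22],[504,-222,54],[504,-222,22]]))
E
```

```text
[[274. 290.]
 [331. 327.]
 [391. 365.]]
[[274. 283.]
 [331. 319.]
 [392. 357.]]
[[331. 490.]
 [329. 559.]
 [328. 479.]
 [327. 549.]]
```

Emit:
{"op": "send_rows", "data": {"commands": [[60,-1,-3,45,0],[60,-1,-3,85,0],[60,-1,-4,104,0],[60,-1,-4,105,0],[60,-1,-4,105,0]]}}

```text
clock: 14.05
eef_pos: [502.8, -227.2, 35.9]
tool_rot: [3.135, -0.012, -1.367]
force: [0.8, -0.9, -0.2]
width: 59.9
```

```bash
python3 go.py 502.5,-230,36,-78
python3 - <<'E'
from cell import ctrl
from h import *
im=ctrl.get_image("side")[:,:,::-1];crop(im,290,170,400,270,7,"pics/s14.png")
E
```

```text
t 14.05 pos [ 502.8 -227.2   35.9] rot [179.62  -0.68 -78.32] F [ 0.8 -0.9 -0.2] w 59.9 q7 -0.27
502.5,-230,36,-78 -> [ 2.6  0.9 -0.1] roll -0.3
```

View pics/s14.png

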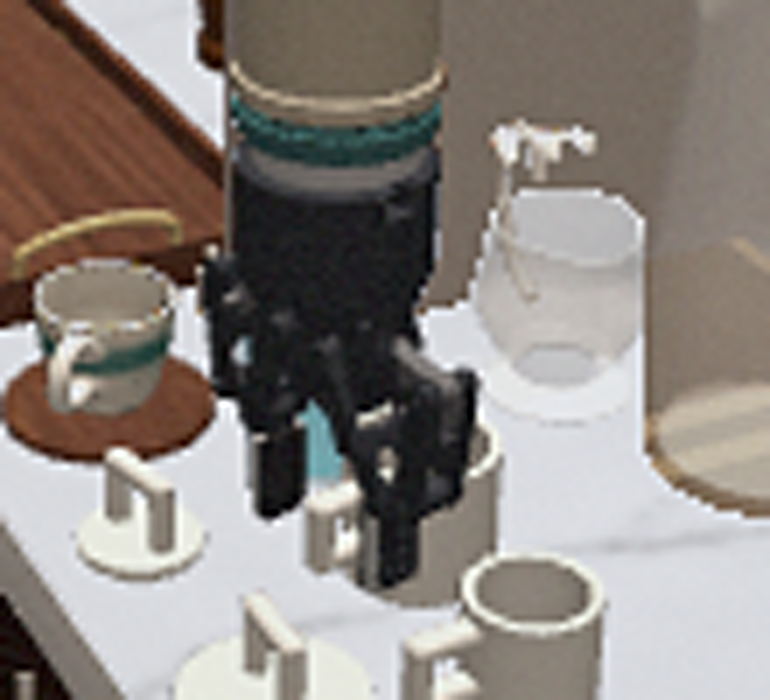

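Emit:
{"op": "send_rows", "data": {"commands": [[0,0,0,0,0],[0,0,0,0,0],[0,0,0,0,0],[0,0,0,0,0],[0,0,0,0,0]]}}

```text
clock: 14.6
eef_pos: [503.8, -227.8, 37.5]
tool_rot: [3.138, -0.013, -1.367]
force: [-0.2, 0.1, 6.1]
width: 11.3
```

Emit:
{"op": "send_rows", "data": {"commands": [[0,0,0,0,0],[0,0,0,0,0],[0,0,0,-15,0],[0,0,0,-30,0],[0,0,0,-30,0]]}}

```text
clock: 15.1
eef_pos: [505.1, -228.3, 69.9]
tool_rot: [3.14, -0.016, -1.367]
force: [0.6, 0.3, -3.4]
width: 11.5
```

```bash
python3 go.py
python3 - <<'E'
from cell import ctrl
from h import *
im=ctrl.get_image("side")[:,:,::-1];crop(im,290,170,400,270,7,"pics/s15.png")
E
```

```text
t 15.1 pos [ 505.1 -228.3   69.9] rot [179.93  -0.91 -78.33] F [ 0.6  0.3 -3.4] w 11.5 q7 -0.31
```

View pics/s15.png

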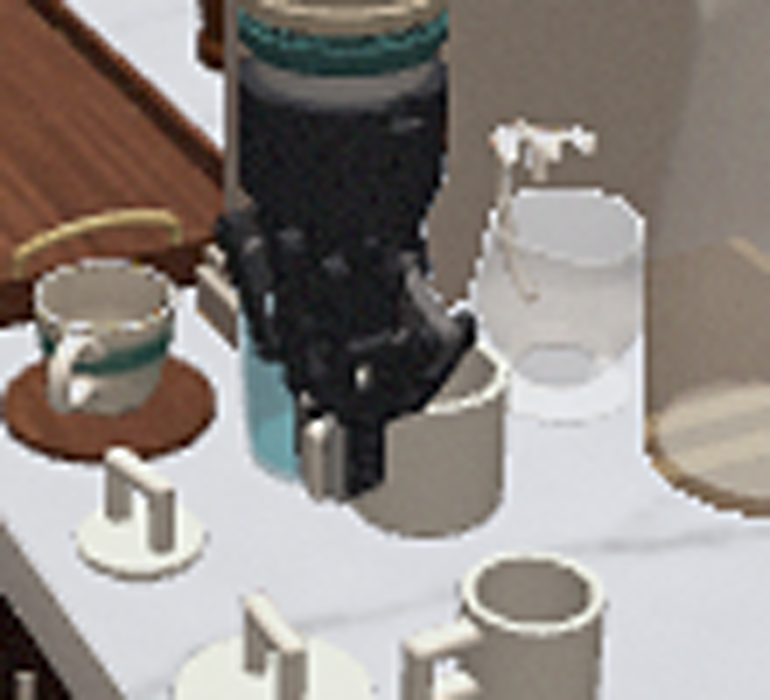

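Emit:
{"op": "send_rows", "data": {"commands": [[0,0,0,-20,0],[0,0,0,-45,0],[0,0,0,-67,0],[0,0,0,-67,0],[0,0,0,-67,0]]}}

```text
clock: 15.65
eef_pos: [504.6, -226.3, 135.5]
tool_rot: [3.14, -0.014, -1.366]
force: [0.5, -0.1, -4.4]
width: 10.9
```

```bash
python3 go.py 450,-150,138,-78 450,-30,138,-78
```

```text
t 15.65 pos [ 504.6 -226.3  135.5] rot [179.89  -0.82 -78.27] F [ 0.5 -0.1 -4.4] w 10.9 q7 -0.38
450,-150,138,-78 -> [-85.8  38.   -3.6] roll -0.3
450,-30,138,-78 -> [-203.2   13.6   -5.4] roll -0.3
```

Emit:
{"op": "send_rows", "data": {"commands": [[0,-43,19,-2,0],[0,-86,38,-4,0],[0,-125,30,-4,0],[0,-165,22,-5,0],[0,-203,14,-5,0]]}}

```text
clock: 16.15
eef_pos: [448.4, -28.6, 136.5]
tool_rot: [3.137, -0.014, -1.367]
force: [1.2, -0.8, -3.7]
width: 10.9
```

```bash
python3 go.py 475,75,138,-90 475,100,138,-90
```

```text
t 16.15 pos [448.4 -28.6 136.5] rot [179.76  -0.78 -78.3 ] F [ 1.2 -0.8 -3.7] w 10.9 q7 -0.63
475,75,138,-90 -> [-96. -47.  -3.] roll 11.7
475,100,138,-90 -> [-120.5  -52.1   -3.3] roll 11.7
```

Emit:
{"op": "send_rows", "data": {"commands": [[0,-40,-20,0,6],[0,-80,-40,0,12],[0,-120,-52,0,12],[0,-160,-58,0,12],[0,-200,-65,10,12]]}}

```text
clock: 16.65
eef_pos: [471.0, 182.1, 122.6]
tool_rot: [3.14, -0.015, -1.576]
force: [1.3, 0.5, -3.1]
width: 11.1
```

```bash
python3 go.py 474,315,100,-90
```

```text
t 16.65 pos [471.  182.1 122.6] rot [179.9   -0.85 -90.27] F [ 1.3  0.5 -3.1] w 11.1 q7 -1.2
474,315,100,-90 -> [-133.3   -2.4   20.6] roll -0.3
```

Emit:
{"op": "send_rows", "data": {"commands": [[0,-40,-1,5,0],[0,-80,-1,10,0],[0,-120,-2,20,0],[0,-133,-2,21,0],[0,-133,-2,21,0]]}}

```text
clock: 17.15
eef_pos: [471.7, 317.1, 97.2]
tool_rot: [3.137, -0.016, -1.57]
force: [-0.1, -0.2, -3.0]
width: 11.0
```

```bash
python3 go.py 474,315,52,-90
python3 - <<'E'
from cell import ctrl
from h import *
im=ctrl.get_image("side")[:,:,::-1];crop(im,220,110,330,210,7,"pics/s16.png")
E
```

```text
t 17.15 pos [471.7 317.1  97.2] rot [179.73  -0.9  -89.97] F [-0.1 -0.2 -3. ] w 11.0 q7 -1.44
474,315,52,-90 -> [ 1.4 -2.5 45.2] roll 0.0
```

View pics/s16.png

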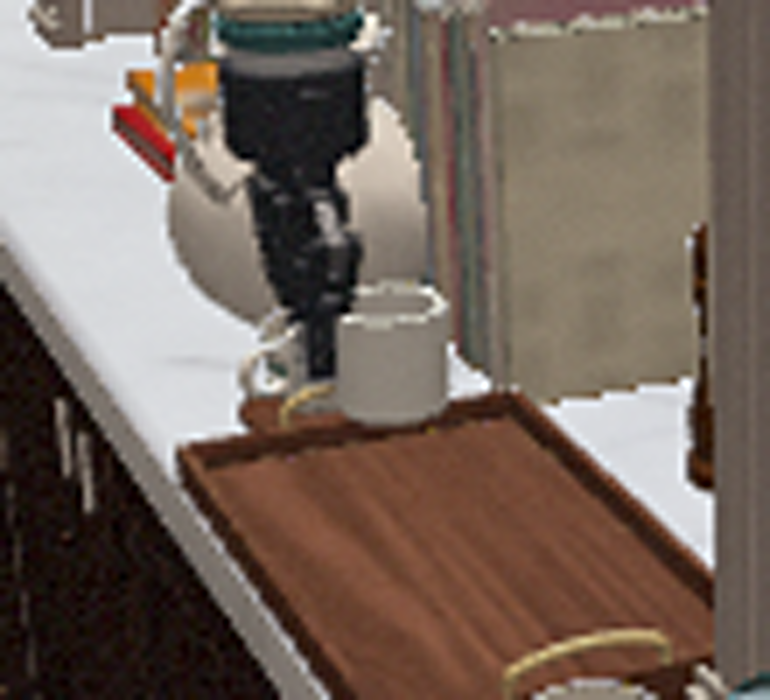

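Emit:
{"op": "send_rows", "data": {"commands": [[0,1,-2,20,0],[0,1,-2,38,0],[0,1,-2,46,0],[0,1,-2,48,0],[0,1,-2,49.5,0]]}}

```text
clock: 17.7
eef_pos: [474.9, 311.6, 48.9]
tool_rot: [3.138, -0.017, -1.575]
force: [0.3, 0.8, -3.1]
width: 10.8
```

Emit:
{"op": "send_rows", "data": {"commands": [[0,0,0,0,0],[0,0,0,0,0]]}}

```text
clock: 17.9
eef_pos: [475.5, 311.5, 49.7]
tool_rot: [3.14, -0.017, -1.576]
force: [0.2, -0.6, -3.5]
width: 11.0
```

```bash
python3 go.py
python3 - <<'E'
from cell import ctrl
from h import *
im=ctrl.get_image("side")[:,:,::-1];crop(im,220,110,330,210,7,"pics/s17.png")
E
```

```text
t 17.9 pos [475.5 311.5  49.7] rot [179.89  -0.97 -90.29] F [ 0.2 -0.6 -3.5] w 11.0 q7 -1.38
```

View pics/s17.png

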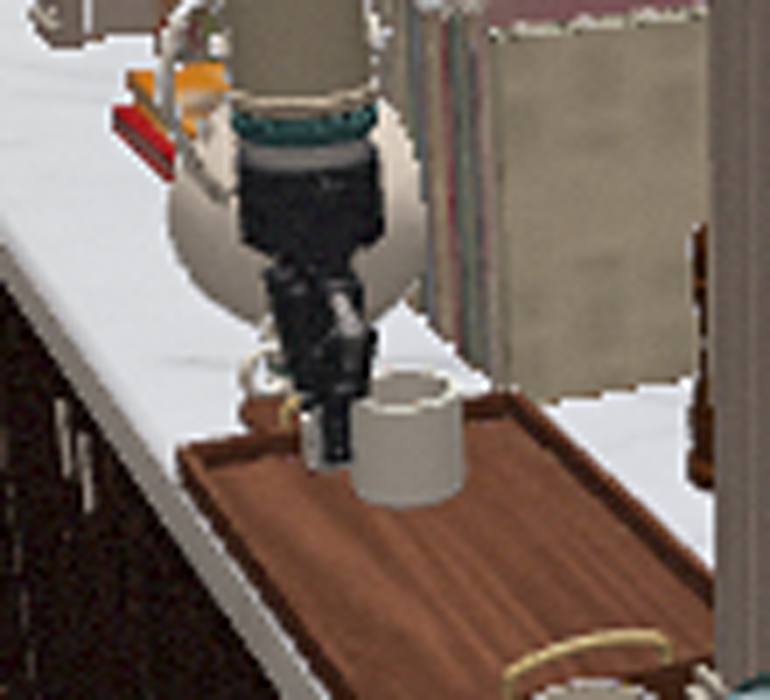

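Emit:
{"op": "send_rows", "data": {"commands": [[0,0,0,1,0],[0,0,0,2,0],[0,0,0,3,0],[0,0,0,3,0]]}}

```text
clock: 18.35
eef_pos: [475.5, 311.7, 47.6]
tool_rot: [3.14, -0.016, -1.576]
force: [-1.9, -1.0, 5.9]
width: 11.2
```

```bash
python3 go.py
```

```text
t 18.35 pos [475.5 311.7  47.6] rot [179.89  -0.9  -90.28] F [-1.9 -1.   5.9] w 11.2 q7 -1.37
```

Emit:
{"op": "send_rows", "data": {"commands": [[30,0,0,0,0],[30,0,0,0,0],[30,0,0,-30,0],[30,0,0,-70,0],[85,0,0,-75,0]]}}

```text
clock: 18.85
eef_pos: [478.6, 313.4, 126.5]
tool_rot: [-3.137, -0.013, -1.576]
force: [1.4, -0.4, -0.4]
width: 43.5
```

```bash
python3 go.py 521,311.5,118,-45
python3 - <<'E'
from cell import ctrl
from h import *
im=ctrl.get_image("side")[:,:,::-1];crop(im,220,110,330,210,7,"pics/s18.png");cv2.imwrite("pics/side18.png",im)
E
```

```text
t 18.85 pos [478.6 313.4 126.5] rot [-179.72   -0.73  -90.31] F [ 1.4 -0.4 -0.4] w 43.5 q7 -1.47
521,311.5,118,-45 -> [  1.6 -42.4   8.8] roll -45.3
```

View pics/s18.png

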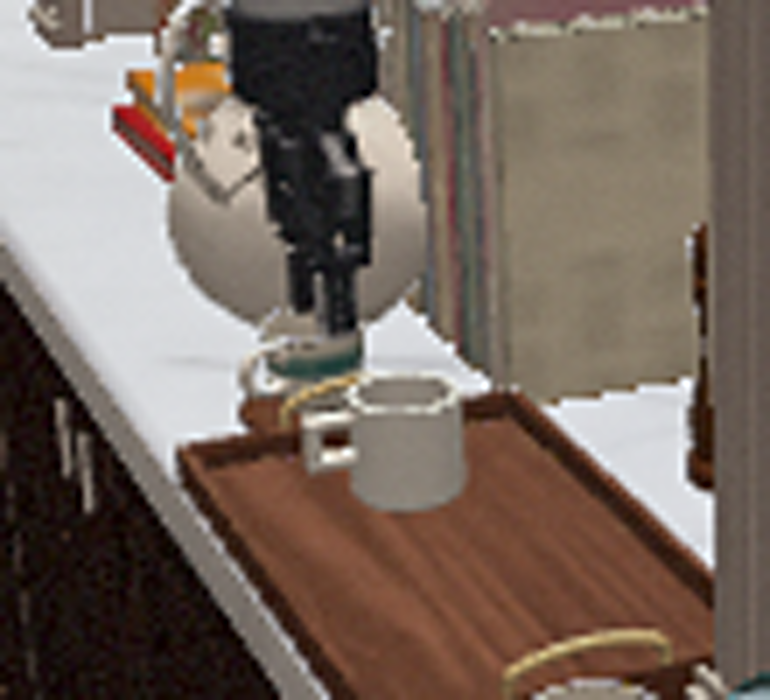

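```bash
python3 - <<'E'
from cell import ctrl
from h import *
s=P(ctrl,"side")
print(unproj(s,[(407/7-.5+220,396/7-.5+110)],70))
E
```

```text
[[517.75831762 300.87099266  70.        ]]
```

Emit:
{"op": "send_rows", "data": {"commands": [[85,1,-20,5,-45],[85,1,-42,5,-45],[85,1,-42,5,-45],[85,1,-42,5,-45],[85,1,-42,5,-45]]}}

```text
clock: 19.4
eef_pos: [519.3, 312.0, 119.4]
tool_rot: [3.133, -0.011, -0.82]
force: [-0.6, -0.2, 0.5]
width: 84.7
```

Emit:
{"op": "send_rows", "data": {"commands": [[85,0,0,0,-3],[85,0,0,0,-3]]}}

```text
clock: 19.6
eef_pos: [518.7, 311.8, 118.4]
tool_rot: [3.132, -0.01, -0.768]
force: [0.4, 0.6, -1.1]
width: 84.7
```

```bash
python3 go.py 521,311.5,60,-45
python3 - <<'E'
from cell import ctrl
from h import *
im=ctrl.get_image("side")[:,:,::-1];crop(im,220,110,330,210,7,"pics/s19.png")
E
```

```text
t 19.6 pos [518.7 311.8 118.4] rot [179.43  -0.55 -43.97] F [ 0.4  0.6 -1.1] w 84.7 q7 -0.83
521,311.5,60,-45 -> [ 1.3 -1.9 58.4] roll 1.0
```

View pics/s19.png

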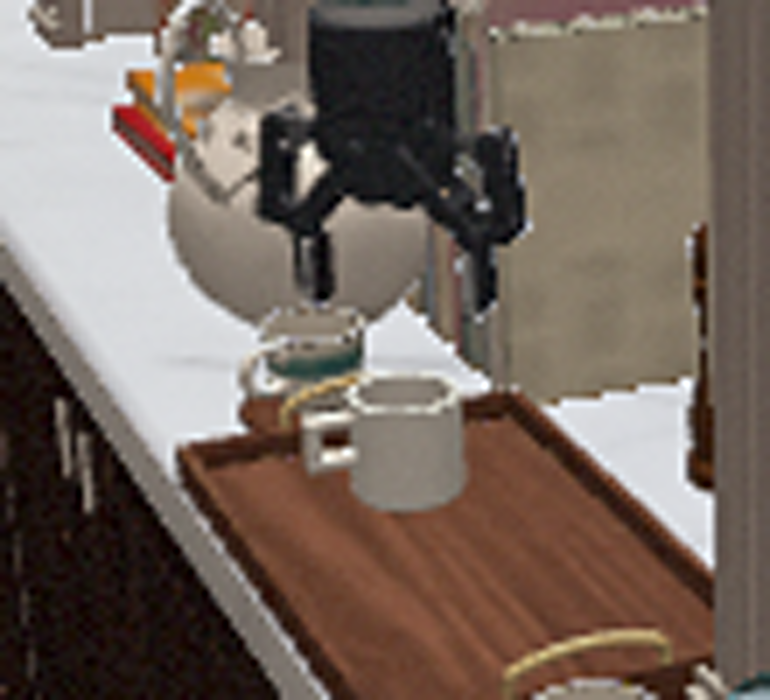

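Emit:
{"op": "send_rows", "data": {"commands": [[85,1,-2,20,1],[85,1,-2,45,1],[85,1,-2,59,1],[85,1,-2,60,1],[85,1,-2,60,1]]}}

```text
clock: 20.15
eef_pos: [521.1, 311.6, 58.5]
tool_rot: [3.131, -0.01, -0.787]
force: [-0.2, 0.1, -0.1]
width: 85.0
```

```bash
python3 go.py 521,311.5,58,-45
python3 - <<'E'
from cell import ctrl
from h import *
im=ctrl.get_image("side")[:,:,::-1];crop(im,220,110,330,210,7,"pics/s20.png")
im=ctrl.get_image("top")[:,:,::-1];crop(im,190,150,290,245,7,"pics/t20.png")
E
```

```text
t 20.15 pos [521.1 311.6  58.5] rot [179.42  -0.59 -45.09] F [-0.2  0.1 -0.1] w 85.0 q7 -0.79
521,311.5,58,-45 -> [0.  0.1 0.5] roll -0.1
```

View pics/s20.png

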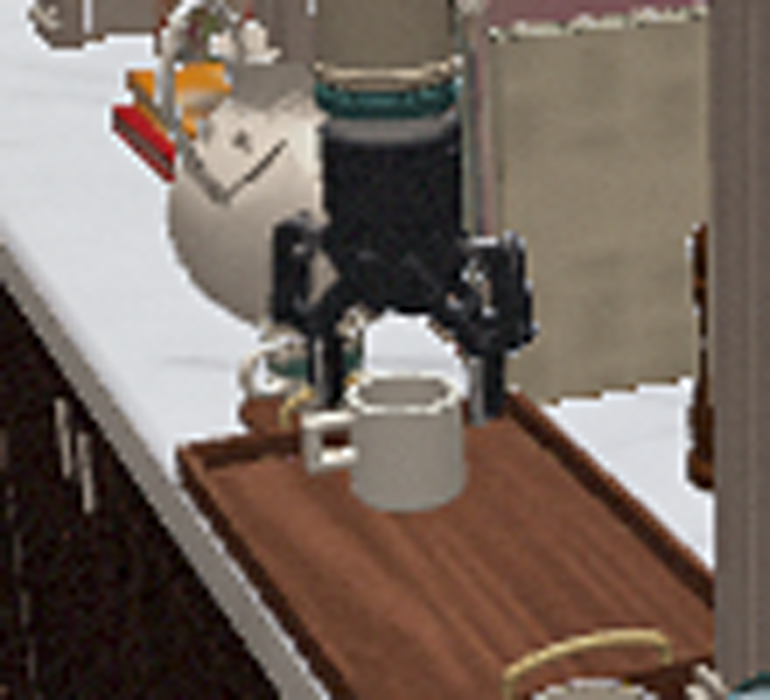

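View pics/t20.png

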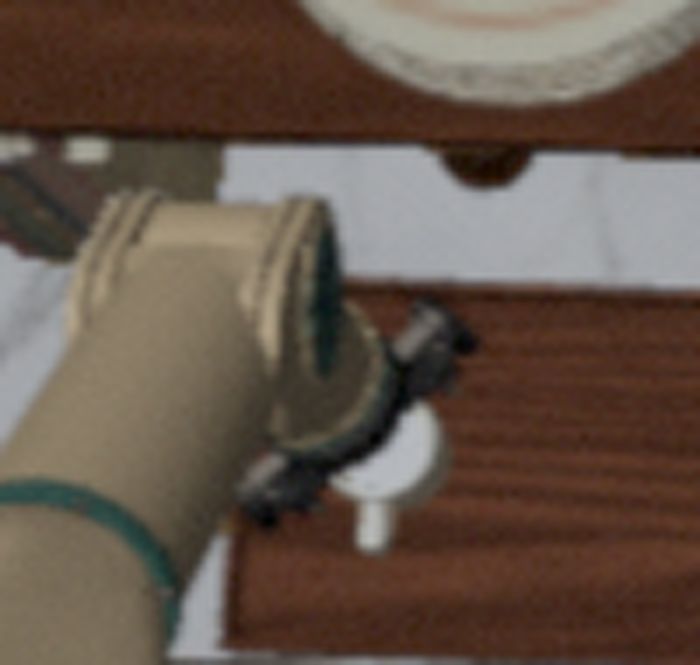

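```bash
python3 - <<'E'
from tri import *
print(tri([244.6,213.5],[277.6,166.1]))
print(proj(t,[[521,311.6,57],[521,311.6,65],[521,311.6,110]]))
print(proj(s,[[521,311.6,57],[521,311.6,65],[521,311.6,70]]))
# fingers +-: at full open ends
a=np.radians(-45);u=np.array([np.cos(a),np.sin(a),0])
for z in(45,57): print(z,((proj(s,np.array([[521.1,311.6,z]])+np.array([[-50],[0],[50]])*u)-[220,110]+.5)*7).round())
E
```

```text
(array([517.1, 307.6,  67. ]), array([ 0.19, -0.62, -0.66,  0.12]))
[[244.28242719 212.26939869]
 [243.8974887  211.89440831]
 [241.65572077 209.71057524]]
[[277.71260997 168.1440084 ]
 [277.60136647 166.20444918]
 [277.5315612  164.98737611]]
45 [[328. 419.]
 [409. 431.]
 [492. 443.]]
57 [[326. 399.]
 [408. 410.]
 [491. 422.]]
```

Emit:
{"op": "send_rows", "data": {"commands": [[60,0,0,0,0],[60,0,0,0,0],[60,0,0,0,0],[60,0,0,0,0],[60,0,0,0,0]]}}

```text
clock: 20.75
eef_pos: [522.3, 312.6, 61.2]
tool_rot: [3.136, -0.01, -0.786]
force: [-1.9, -0.3, 8.2]
width: 61.2
```

```bash
python3 go.py 
python3 - <<'E'
from cell import ctrl
from h import *
im=ctrl.get_image("side")[:,:,::-1];crop(im,220,110,330,210,7,"pics/s21.png")
E
```

```text
t 20.75 pos [522.3 312.6  61.2] rot [179.66  -0.6  -45.05] F [-1.9 -0.3  8.2] w 61.2 q7 -0.79
```

View pics/s21.png

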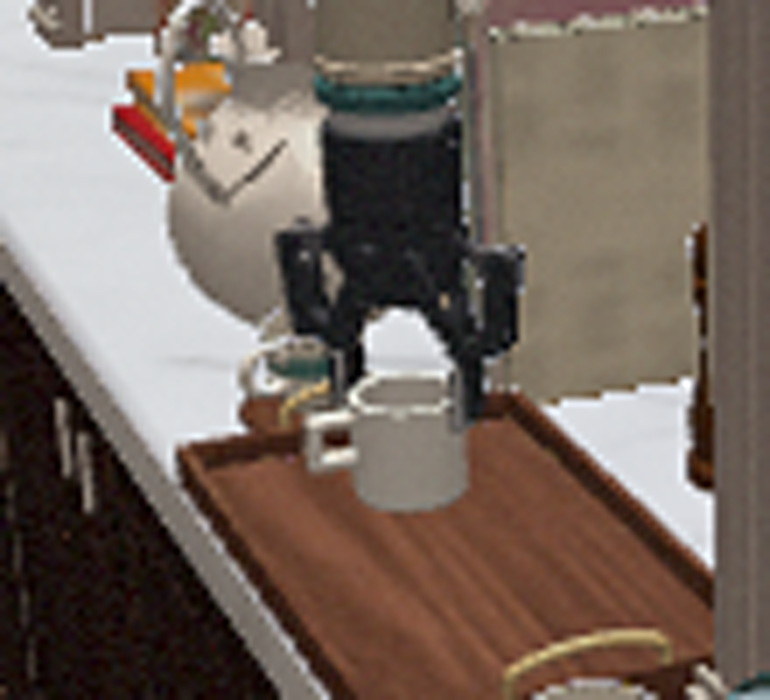

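Emit:
{"op": "send_rows", "data": {"commands": [[85,0,0,0,0],[85,0,0,0,0],[85,0,0,-30,0],[85,0,0,-60,0],[85,0,0,-80,0]]}}

```text
clock: 21.3
eef_pos: [522.7, 313.5, 143.0]
tool_rot: [3.137, -0.011, -0.787]
force: [0.4, 0.9, -0.0]
width: 85.1
```

```bash
python3 go.py 445,120,140,-88
```

```text
t 21.3 pos [522.7 313.5 143. ] rot [179.75  -0.65 -45.07] F [ 0.4  0.9 -0. ] w 85.1 q7 -0.86
445,120,140,-88 -> [ 82.  191.7   4.7] roll 42.9
```

Emit:
{"op": "send_rows", "data": {"commands": [[60,20,45,0,8],[60,40,92,0,16],[60,60,140,2,25],[60,82,191,4,33],[60,82,191,4,41]]}}

```text
clock: 21.8
eef_pos: [442.6, 115.0, 141.3]
tool_rot: [-3.139, -0.013, -1.517]
force: [0.4, -0.1, -0.0]
width: 59.8
```

```bash
python3 go.py 450,-120,145,-88
python3 - <<'E'
from cell import ctrl
from h import *
im=ctrl.get_image("side")[:,:,::-1];cv2.imwrite("pics/side22.png",im)
im2=ctrl.get_image("top")[:,:,::-1];cv2.imwrite("pics/top22.png",im2)
crop(im,220,110,430,320,3.5,"pics/s22.png");crop(im2,190,165,490,265,2.6,"pics/t22.png")
E
```

```text
t 21.8 pos [442.6 115.  141.3] rot [-179.87   -0.74  -86.9 ] F [ 0.4 -0.1 -0. ] w 59.8 q7 -1.03
450,-120,145,-88 -> [235.    5.4  -0.6] roll 1.1
```

View pics/s22.png

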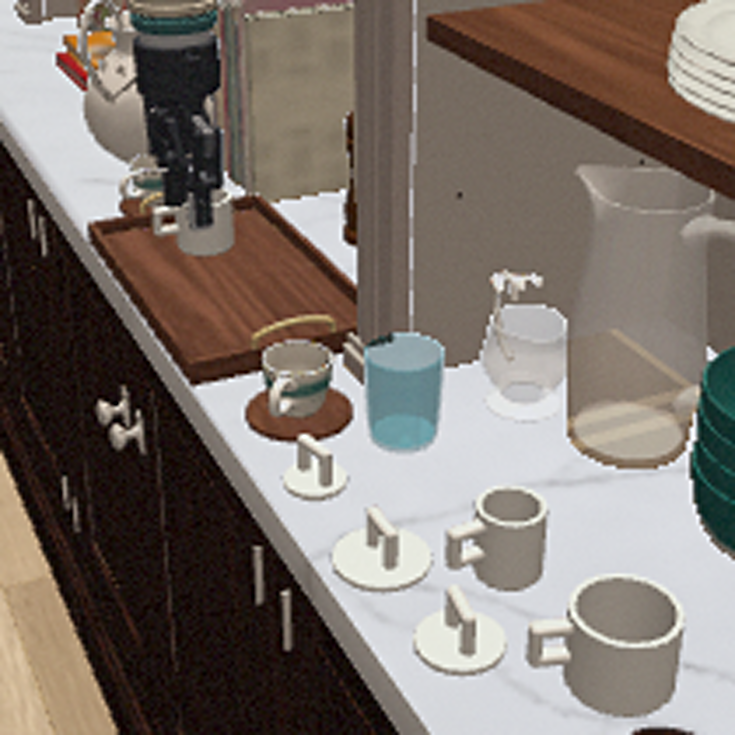

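View pics/t22.png

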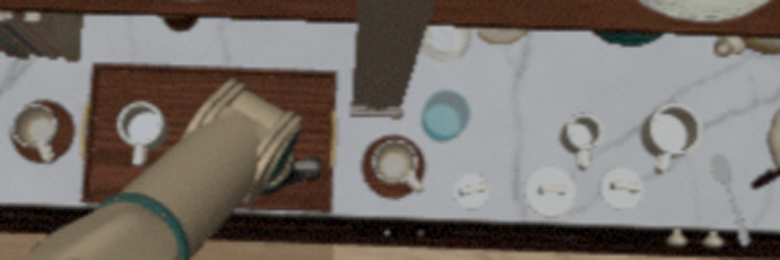

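Emit:
{"op": "send_rows", "data": {"commands": [[60,50,1,0,1],[60,100,2,0,1],[60,150,3,0,1],[60,200,4,0,1],[60,235,5,0,1]]}}

```text
clock: 22.4
eef_pos: [456.4, -118.7, 144.1]
tool_rot: [-3.135, -0.013, -1.521]
force: [0.2, 0.5, -0.3]
width: 59.9
```

```bash
python3 go.py 495,-323,125,-88
```

```text
t 22.4 pos [ 456.4 -118.7  144.1] rot [-179.65   -0.77  -87.13] F [ 0.2  0.5 -0.3] w 59.9 q7 -0.59
495,-323,125,-88 -> [205.7 -28.2  22.1] roll 0.9
```

Emit:
{"op": "send_rows", "data": {"commands": [[60,50,-7,0,1],[60,100,-14,5,1],[60,150,-21,10,1],[60,200,-28,20,1],[60,206,-28,22,1]]}}

```text
clock: 22.9
eef_pos: [496.2, -329.7, 125.1]
tool_rot: [-3.134, -0.02, -1.538]
force: [-1.2, -0.2, 0.7]
width: 60.0
```

Emit:
{"op": "send_rows", "data": {"commands": [[60,0,0,0,0],[60,0,0,0,0]]}}

```text
clock: 23.1
eef_pos: [496.9, -328.6, 124.7]
tool_rot: [-3.134, -0.019, -1.535]
force: [-0.7, 0.2, -0.6]
width: 59.7
```

```bash
python3 go.py 495,-323,37,-88
```

```text
t 23.1 pos [ 496.9 -328.6  124.7] rot [-179.54   -1.07  -87.95] F [-0.7  0.2 -0.6] w 59.7 q7 -0.37
495,-323,37,-88 -> [-7.3  2.4 87.6] roll 0.1
```

Emit:
{"op": "send_rows", "data": {"commands": [[60,-7,2,30,0],[60,-7,2,65,0],[60,-7,2,86,0],[60,-7,2,87,0],[60,-7,2,87,0]]}}

```text
clock: 23.6
eef_pos: [496.1, -321.6, 38.0]
tool_rot: [-3.134, -0.018, -1.532]
force: [0.7, -0.6, 0.4]
width: 60.0
```

```bash
python3 go.py 495,-323,37,-88
python3 - <<'E'
from cell import ctrl
from h import *
im=ctrl.get_image("side")[:,:,::-1];crop(im,300,190,410,290,7,"pics/s23.png")
E
```

```text
t 23.6 pos [ 496.1 -321.6   38. ] rot [-179.54   -1.02  -87.8 ] F [ 0.7 -0.6  0.4] w 60.0 q7 -0.29
495,-323,37,-88 -> [1.3 1.1 1. ] roll 0.2
```

View pics/s23.png

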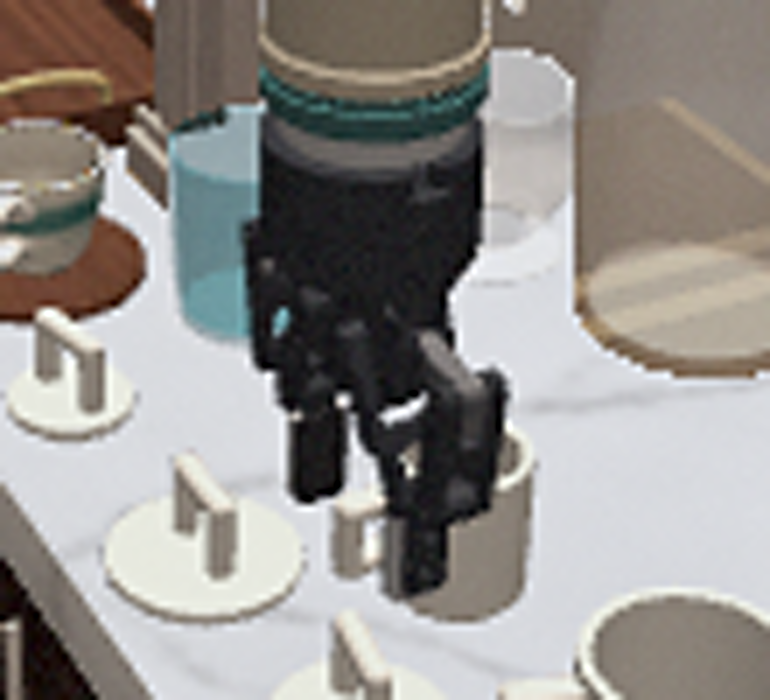

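Emit:
{"op": "send_rows", "data": {"commands": [[0,0,1.5,0.5,0],[0,0,1.5,0.5,0],[0,0,1.5,0.5,0],[0,0,1.5,0.5,0],[0,0,1.5,0.5,0]]}}

```text
clock: 24.15
eef_pos: [495.2, -322.7, 39.0]
tool_rot: [-3.131, -0.019, -1.533]
force: [-0.2, 0.3, 7.0]
width: 10.8
```

Emit:
{"op": "send_rows", "data": {"commands": [[0,0,0,0,0],[0,0,0,0,0],[0,0,0,-15,0],[0,0,0,-30,0],[0,0,0,-30,0]]}}

```text
clock: 24.65
eef_pos: [496.0, -323.4, 71.5]
tool_rot: [-3.128, -0.022, -1.533]
force: [0.2, -0.5, -1.8]
width: 10.8
```

```bash
python3 go.py
python3 - <<'E'
from cell import ctrl
from h import *
im=ctrl.get_image("side")[:,:,::-1];crop(im,300,190,410,290,7,"pics/s24.png")
E
```

```text
t 24.65 pos [ 496.  -323.4   71.5] rot [-179.24   -1.27  -87.84] F [ 0.2 -0.5 -1.8] w 10.8 q7 -0.31
```

View pics/s24.png

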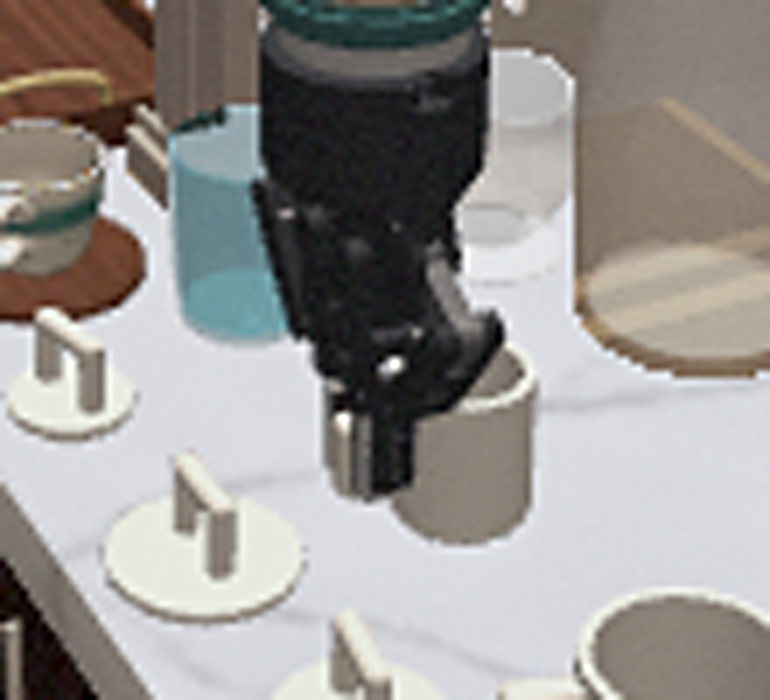

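Emit:
{"op": "send_rows", "data": {"commands": [[0,0,0,-20,0],[0,0,0,-45,0],[0,0,0,-67,0],[0,0,0,-67,0]]}}

```text
clock: 25.1
eef_pos: [496.1, -322.7, 140.0]
tool_rot: [-3.125, -0.024, -1.533]
force: [0.3, -1.1, -1.5]
width: 10.8
```

```bash
python3 go.py 450,-150,138,-90 450,-120,138,-90
```

```text
t 25.1 pos [ 496.1 -322.7  140. ] rot [-179.06   -1.39  -87.83] F [ 0.3 -1.1 -1.5] w 10.8 q7 -0.38
450,-150,138,-90 -> [-174.3   39.5   -2.8] roll 2.2
450,-120,138,-90 -> [-204.2   38.3   -3.6] roll 2.2
```

Emit:
{"op": "send_rows", "data": {"commands": [[0,-45,10,0,0],[0,-90,20,-1,1],[0,-135,30,-2,2],[0,-175,38,-3,2],[0,-215,38,-3,2]]}}

```text
clock: 25.6
eef_pos: [447.7, -107.4, 136.3]
tool_rot: [-3.127, -0.023, -1.569]
force: [1.0, 0.3, -1.9]
width: 11.0
```

```bash
python3 go.py 450,40,138,-90 480,100,130,-90
```

```text
t 25.6 pos [ 447.7 -107.4  136.3] rot [-179.16   -1.31  -89.88] F [ 1.   0.3 -1.9] w 11.0 q7 -0.61
450,40,138,-90 -> [-147.3   -2.7   -5. ] roll 0.1
480,100,130,-90 -> [-207.4  -32.7    2.1] roll 0.1
```

Emit:
{"op": "send_rows", "data": {"commands": [[0,-45,-1,-2,0],[0,-90,-2,-4,0],[0,-135,-3,-5,0],[0,-175,-18,-2,0],[0,-207,-32,2,0]]}}

```text
clock: 26.1
eef_pos: [478.6, 102.8, 129.0]
tool_rot: [-3.129, -0.022, -1.566]
force: [1.3, -0.9, -2.0]
width: 10.9
```

```bash
python3 go.py 480,212,100,-90
```

```text
t 26.1 pos [478.6 102.8 129. ] rot [-179.26   -1.28  -89.72] F [ 1.3 -0.9 -2. ] w 10.9 q7 -1.03
480,212,100,-90 -> [-109.8   -1.6   26.6] roll 0.3
```

Emit:
{"op": "send_rows", "data": {"commands": [[0,-40,-1,5,0],[0,-80,-1,12,0],[0,-109,-2,25,0],[0,-109,-2,50,0],[0,-109,-2,66,0]]}}

```text
clock: 26.6
eef_pos: [479.3, 211.7, 58.0]
tool_rot: [-3.131, -0.023, -1.562]
force: [0.4, 0.0, -0.7]
width: 11.1
```

```bash
python3 go.py 480,212,50,-90
python3 - <<'E'
from cell import ctrl
from h import *
im=ctrl.get_image("side")[:,:,::-1];crop(im,230,120,340,220,7,"pics/s25.png")
E
```

```text
t 26.6 pos [479.3 211.7  58. ] rot [-179.41   -1.34  -89.52] F [ 0.4  0.  -0.7] w 11.1 q7 -1.15
480,212,50,-90 -> [-0.5 -0.6  8. ] roll 0.5
```

View pics/s25.png

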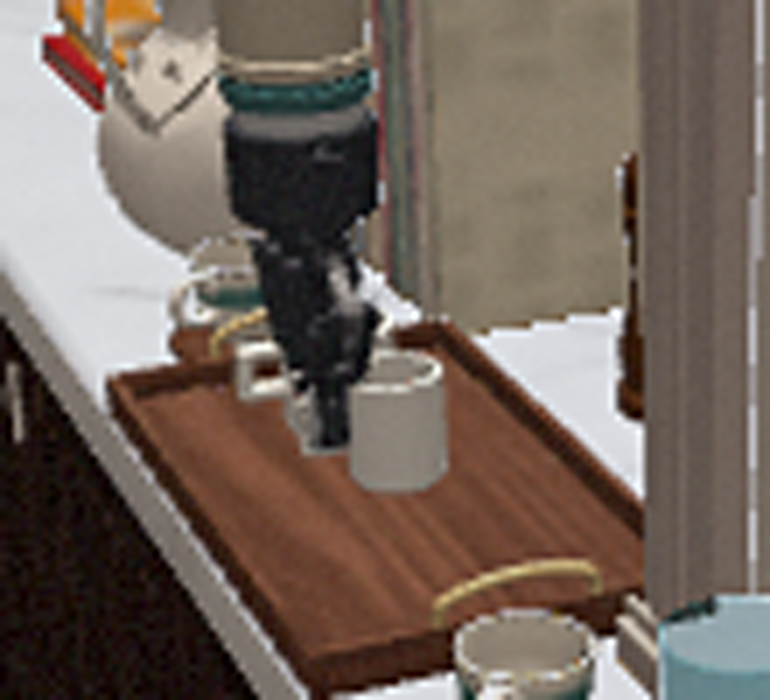

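Emit:
{"op": "send_rows", "data": {"commands": [[0,0,0,5,0],[0,0,0,8,0],[0,0,0,9.5,0],[0,0,0,10.5,0],[0,0,0,10.5,0]]}}

```text
clock: 27.15
eef_pos: [477.4, 209.4, 48.7]
tool_rot: [-3.135, -0.022, -1.566]
force: [-9.3, -2.5, 27.7]
width: 10.8
```

```bash
python3 go.py
```

```text
t 27.15 pos [477.4 209.4  48.7] rot [-179.65   -1.27  -89.7 ] F [-9.3 -2.5 27.7] w 10.8 q7 -1.13
```

Emit:
{"op": "send_rows", "data": {"commands": [[0,0,0,-0.5,0],[30,0,0,-0.5,0],[30,0,0,-0.5,0],[30,0,0,-30,0],[85,0,0,-70,0]]}}

```text
clock: 27.65
eef_pos: [475.8, 210.5, 117.9]
tool_rot: [-3.139, -0.024, -1.566]
force: [1.2, 1.2, -0.3]
width: 43.5
```

```bash
python3 go.py 517,210,120,-45
python3 - <<'E'
from cell import ctrl
from h import *
im=ctrl.get_image("side")[:,:,::-1];crop(im,230,120,340,220,7,"pics/s26.png")
E
```

```text
t 27.65 pos [475.8 210.5 117.9] rot [-179.86   -1.4   -89.72] F [ 1.2  1.2 -0.3] w 43.5 q7 -1.25
517,210,120,-45 -> [  0.7 -41.2  -2. ] roll -44.7
```

View pics/s26.png

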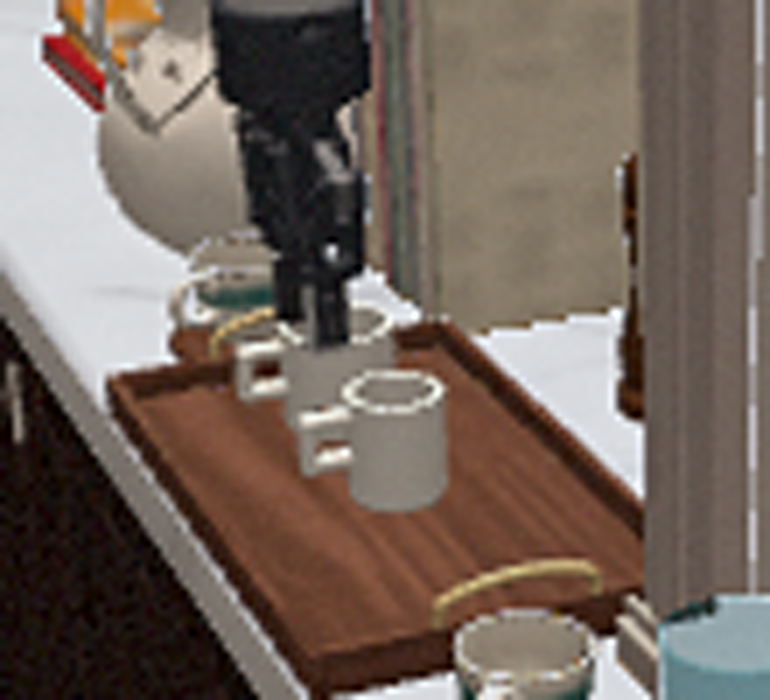

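Emit:
{"op": "send_rows", "data": {"commands": [[85,0,-20,0,-9],[85,0,-41,0,-18],[85,0,-41,0,-27],[85,0,-41,0,-36],[85,0,-41,0,-45]]}}

```text
clock: 28.2
eef_pos: [520.7, 211.1, 124.1]
tool_rot: [3.136, -0.023, -0.809]
force: [-0.0, 0.6, -0.1]
width: 85.0
```

```bash
python3 go.py 516.5,210,58,-45
```

```text
t 28.2 pos [520.7 211.1 124.1] rot [179.66  -1.33 -46.37] F [-0.   0.6 -0.1] w 85.0 q7 -0.69
516.5,210,58,-45 -> [-3.7  3.4 66. ] roll -1.4
```

Emit:
{"op": "send_rows", "data": {"commands": [[85,-4,3,20,-1],[85,-4,3,45,-1],[85,-4,3,65,-1],[85,-4,3,66,-1],[85,-4,3,66,-1]]}}

```text
clock: 28.7
eef_pos: [516.7, 210.2, 57.9]
tool_rot: [3.135, -0.023, -0.792]
force: [-0.5, -0.1, 0.2]
width: 85.1
```

Emit:
{"op": "send_rows", "data": {"commands": [[50,0,0,0,0],[50,0,0,0,0],[50,0,0,0,0],[50,0,0,0,0],[50,0,0,0,0]]}}

```text
clock: 29.2
eef_pos: [517.5, 210.5, 59.2]
tool_rot: [3.137, -0.024, -0.792]
force: [-1.2, -0.7, 5.3]
width: 50.9
```

```bash
python3 go.py 
python3 - <<'E'
from cell import ctrl
from h import *
im=ctrl.get_image("side")[:,:,::-1];crop(im,230,120,340,220,7,"pics/s27.png")
E
```

```text
t 29.2 pos [517.5 210.5  59.2] rot [179.71  -1.37 -45.39] F [-1.2 -0.7  5.3] w 50.9 q7 -0.61
```

View pics/s27.png

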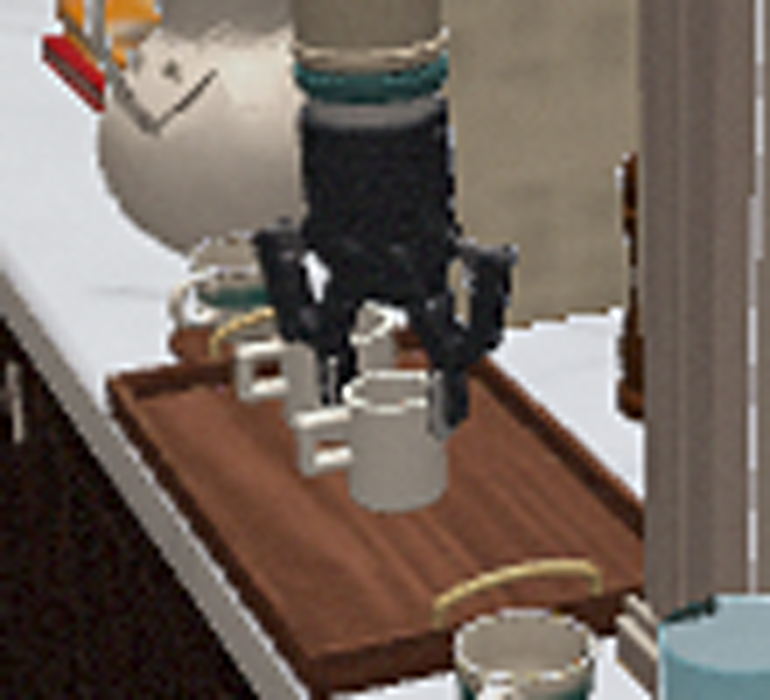

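Emit:
{"op": "send_rows", "data": {"commands": [[85,0,0,0,0],[85,0,0,0,0],[85,0,0,-30,0],[85,0,0,-60,0],[85,0,0,-85,0]]}}

```text
clock: 29.75
eef_pos: [516.4, 212.2, 145.5]
tool_rot: [3.137, -0.024, -0.792]
force: [0.5, 0.6, -0.1]
width: 85.1
```

```bash
python3 go.py 448,50,145,-75
```

```text
t 29.75 pos [516.4 212.2 145.5] rot [179.73  -1.39 -45.4 ] F [ 0.5  0.6 -0.1] w 85.1 q7 -0.7
448,50,145,-75 -> [ 67.4 162.6   2.9] roll 29.6
```

Emit:
{"op": "send_rows", "data": {"commands": [[70,19,45,1,8],[70,37,90,1,16],[70,56,135,2,25],[70,67,163,3,30],[70,67,163,3,30]]}}

```text
clock: 30.25
eef_pos: [445.3, 45.9, 145.4]
tool_rot: [-3.135, -0.024, -1.325]
force: [0.3, 0.4, -0.4]
width: 70.0
```

```bash
python3 go.py 450,-180,145,-100
python3 - <<'E'
from cell import ctrl
from h import *
im=ctrl.get_image("side")[:,:,::-1];cv2.imwrite("pics/side28.png",im)
im2=ctrl.get_image("top")[:,:,::-1];cv2.imwrite("pics/top28.png",im2)
crop(im,220,110,430,320,3.5,"pics/s28.png");crop(im2,190,165,490,265,2.6,"pics/t28.png")
E
```

```text
t 30.25 pos [445.3  45.9 145.4] rot [-179.62   -1.4   -75.93] F [ 0.3  0.4 -0.4] w 70.0 q7 -0.75
450,-180,145,-100 -> [220.2  50.4   5.4] roll 24.1
```

View pics/s28.png

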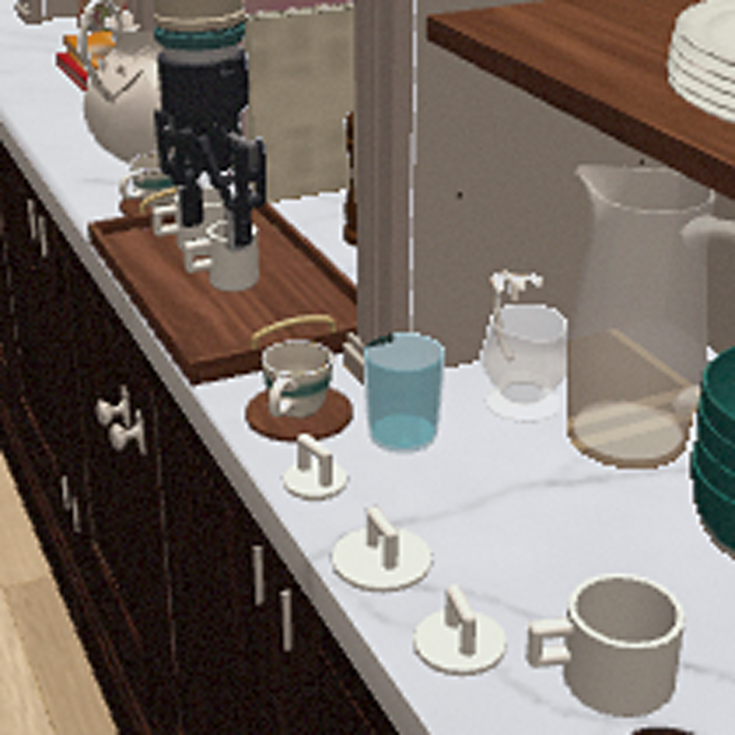

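View pics/t28.png

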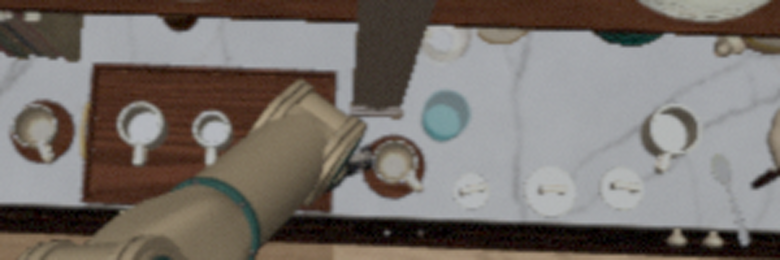

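Emit:
{"op": "send_rows", "data": {"commands": [[60,46,11,1,5],[60,92,22,2,10],[60,138,33,3,15],[60,184,44,4,20],[60,220,50,5,24]]}}

```text
clock: 30.85
eef_pos: [455.9, -177.5, 144.9]
tool_rot: [-3.123, -0.018, -1.737]
force: [1.1, -0.2, -0.2]
width: 60.3
```

```bash
python3 go.py 496,-439,125,-104.7
```

```text
t 30.85 pos [ 455.9 -177.5  144.9] rot [-178.93   -1.03  -99.51] F [ 1.1 -0.2 -0.2] w 60.3 q7 -0.64
496,-439,125,-104.7 -> [250.9 -82.3  25.9] roll 5.2
```

Emit:
{"op": "send_rows", "data": {"commands": [[60,47,-15,4,2],[60,94,-31,8,4],[60,141,-46,12,5],[60,188,-62,18,5],[60,235,-77,24,5]]}}

```text
clock: 31.35
eef_pos: [495.7, -422.4, 125.9]
tool_rot: [-3.121, -0.015, -1.82]
force: [1.3, 0.1, -0.2]
width: 60.1
```

```bash
python3 go.py 496,-439,125,-104.7
```

```text
t 31.35 pos [ 495.7 -422.4  125.9] rot [-178.81   -0.87 -104.26] F [ 1.3  0.1 -0.2] w 60.1 q7 -0.53
496,-439,125,-104.7 -> [16.  -4.4  1.3] roll 0.4
```

Emit:
{"op": "send_rows", "data": {"commands": [[60,16,-4,1,0.4],[60,16,-4,1,0.4],[60,16,-4,35,0.4],[60,16,-4,70,0.4],[60,16,-4,70,0.4]]}}

```text
clock: 31.85
eef_pos: [496.6, -434.4, 51.4]
tool_rot: [-3.128, -0.008, -1.823]
force: [-0.3, 0.6, 0.1]
width: 60.3
```

```bash
python3 go.py 496,-439,37,-104.7
python3 - <<'E'
from cell import ctrl
from h import *
im=ctrl.get_image("side")[:,:,::-1];crop(im,330,210,440,310,7,"pics/s29.png")
E
```

```text
t 31.85 pos [ 496.6 -434.4   51.4] rot [-179.22   -0.45 -104.44] F [-0.3  0.6  0.1] w 60.3 q7 -0.47
496,-439,37,-104.7 -> [ 4.5 -0.3 14.5] roll 0.3
```

View pics/s29.png

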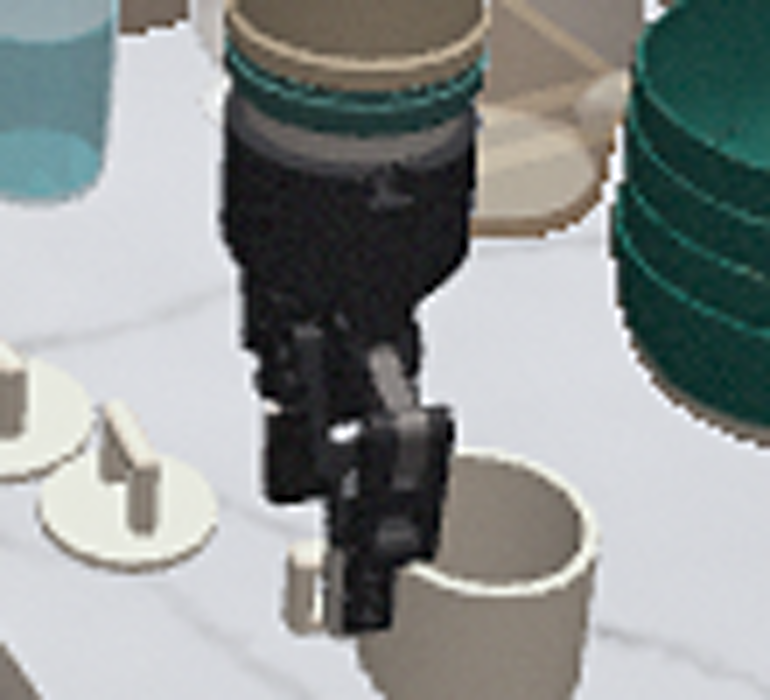

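Emit:
{"op": "send_rows", "data": {"commands": [[60,5,0,0,0],[60,5,0,8,0],[60,5,0,14,0],[60,5,0,14.5,0]]}}

```text
clock: 32.3
eef_pos: [496.2, -441.1, 39.5]
tool_rot: [-3.125, -0.01, -1.823]
force: [0.6, -0.4, -0.1]
width: 60.3
```

Emit:
{"op": "send_rows", "data": {"commands": [[0,0,0,0,0],[0,0,0,0,0],[0,0,0,0,0],[0,0,0,0,0],[0,0,0,0,0]]}}

```text
clock: 32.8
eef_pos: [496.3, -441.4, 39.9]
tool_rot: [-3.124, -0.011, -1.823]
force: [-0.8, -0.1, 2.5]
width: 10.9
```

Emit:
{"op": "send_rows", "data": {"commands": [[0,0,0,0,0],[0,0,0,0,0],[0,0,0,-15,0],[0,0,0,-30,0],[0,0,0,-30,0]]}}

```text
clock: 33.3
eef_pos: [496.8, -442.6, 73.0]
tool_rot: [-3.121, -0.013, -1.823]
force: [0.4, -0.5, -0.8]
width: 11.2
```

```bash
python3 go.py
python3 - <<'E'
from cell import ctrl
from h import *
im=ctrl.get_image("side")[:,:,::-1];crop(im,330,200,440,310,6,"pics/s30.png")
E
```

```text
t 33.3 pos [ 496.8 -442.6   73. ] rot [-178.8    -0.77 -104.48] F [ 0.4 -0.5 -0.8] w 11.2 q7 -0.48
```

View pics/s30.png

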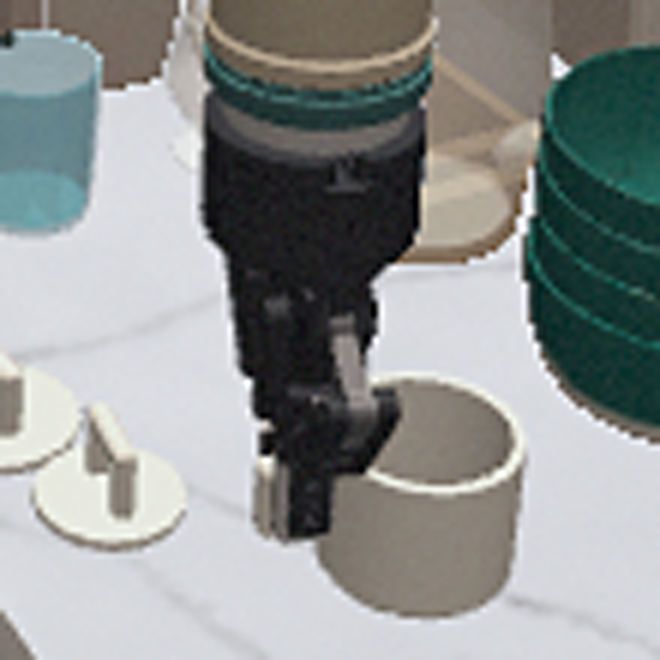

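Emit:
{"op": "send_rows", "data": {"commands": [[0,0,0,-20,0],[0,0,0,-45,0],[0,0,0,-67,0],[0,0,0,-67,0]]}}

```text
clock: 33.75
eef_pos: [496.4, -442.4, 141.7]
tool_rot: [-3.117, -0.015, -1.823]
force: [0.1, 0.3, -1.8]
width: 11.1
```

```bash
python3 go.py 455,-220,140,-95 450,-30,138,-90
```

```text
t 33.75 pos [ 496.4 -442.4  141.7] rot [-178.61   -0.87 -104.47] F [ 0.1  0.3 -1.8] w 11.1 q7 -0.53
455,-220,140,-95 -> [-205.    95.6   -3.7] roll -9.5
450,-30,138,-90 -> [-387.7  147.9   -5.8] roll -14.5
```

Emit:
{"op": "send_rows", "data": {"commands": [[0,-40,19,-1,-2],[0,-80,38,-2,-4],[0,-120,57,-2,-6],[0,-160,76,-3,-8],[0,-205,95,-4,-10]]}}

```text
clock: 34.25
eef_pos: [454.4, -218.6, 139.4]
tool_rot: [-3.122, -0.019, -1.648]
force: [1.5, 0.5, -1.8]
width: 11.1
```

```bash
python3 go.py 450,-30,140,-90 
```

```text
t 34.25 pos [ 454.4 -218.6  139.4] rot [-178.85   -1.11  -94.44] F [ 1.5  0.5 -1.8] w 11.1 q7 -0.51
450,-30,140,-90 -> [-187.7   18.9   -4.6] roll -4.4
```

Emit:
{"op": "send_rows", "data": {"commands": [[0,-42,4,-1,-2],[0,-84,8,-2,-4],[0,-126,12,-3,-4],[0,-168,16,-4,-4],[0,-210,20,-5,-4]]}}

```text
clock: 34.75
eef_pos: [449.8, -5.8, 139.3]
tool_rot: [-3.124, -0.021, -1.578]
force: [0.1, -0.3, -1.7]
width: 11.3
```

```bash
python3 go.py 470,104,130,-90 
```

```text
t 34.75 pos [449.8  -5.8 139.3] rot [-179.     -1.2   -90.44] F [ 0.1 -0.3 -1.7] w 11.3 q7 -0.81
470,104,130,-90 -> [-110.2  -19.2    7.3] roll -0.4
```

Emit:
{"op": "send_rows", "data": {"commands": [[0,-40,-7,0,0],[0,-80,-14,2,0],[0,-110,-19,8,0],[0,-110,-19,8,0],[0,-110,-19,8,0]]}}

```text
clock: 35.25
eef_pos: [469.0, 104.2, 128.4]
tool_rot: [-3.126, -0.022, -1.576]
force: [-0.4, -0.6, -1.5]
width: 11.2
```

```bash
python3 go.py 470,104,55,-90 
```

```text
t 35.25 pos [469.  104.2 128.4] rot [-179.09   -1.27  -90.32] F [-0.4 -0.6 -1.5] w 11.2 q7 -1.03
470,104,55,-90 -> [-1.4  0.2 73.4] roll -0.3
```

Emit:
{"op": "send_rows", "data": {"commands": [[0,-1,0,25,0],[0,-1,0,50,0],[0,-1,0,70,0],[0,-1,0,75,0],[0,-1,0,75,0]]}}

```text
clock: 35.75
eef_pos: [469.8, 101.9, 53.1]
tool_rot: [-3.127, -0.023, -1.579]
force: [-0.3, 0.7, -1.9]
width: 11.3
```

```bash
python3 go.py 470,104,49.5,-90 
python3 - <<'E'
from cell import ctrl
from h import *
im=ctrl.get_image("side")[:,:,::-1];crop(im,230,120,340,220,7,"pics/s31.png")
E
```

```text
t 35.75 pos [469.8 101.9  53.1] rot [-179.16   -1.32  -90.47] F [-0.3  0.7 -1.9] w 11.3 q7 -0.89
470,104,49.5,-90 -> [-2.2 -0.1  3.6] roll -0.5
```

View pics/s31.png

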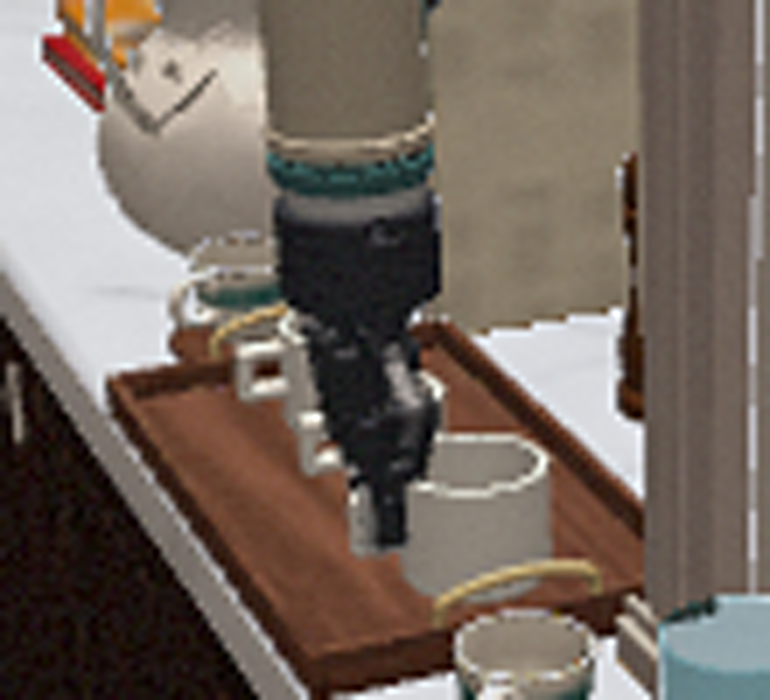

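Emit:
{"op": "send_rows", "data": {"commands": [[0,-3,0,0,0],[0,-3,0,1,0],[0,-3,0,2,0],[0,-3,0,3,0],[0,-3,0,3,0]]}}

```text
clock: 36.3
eef_pos: [470.4, 105.3, 50.7]
tool_rot: [-3.126, -0.023, -1.578]
force: [0.2, -0.6, -1.9]
width: 10.9
```

```bash
python3 go.py 470,104,49.5,-90
```

```text
t 36.3 pos [470.4 105.3  50.7] rot [-179.08   -1.3   -90.43] F [ 0.2 -0.6 -1.9] w 10.9 q7 -0.89
470,104,49.5,-90 -> [1.3 0.4 1.3] roll -0.4
```

Emit:
{"op": "send_rows", "data": {"commands": [[0,0,0,1,0],[0,0,0,1.5,0],[0,0,0,1.5,0]]}}

```text
clock: 36.6
eef_pos: [470.3, 105.1, 50.0]
tool_rot: [-3.125, -0.022, -1.579]
force: [-2.1, -0.8, 8.3]
width: 11.1
```

```bash
python3 go.py 470,104,49.5,-90
```

```text
t 36.6 pos [470.3 105.1  50. ] rot [-179.07   -1.25  -90.46] F [-2.1 -0.8  8.3] w 11.1 q7 -0.88
470,104,49.5,-90 -> [1.1 0.3 0.5] roll -0.5
```

Contact. Release and go up, then squeeze the body diagonally.

Emit:
{"op": "send_rows", "data": {"commands": [[30,0,0,0,0],[30,0,0,0,0],[30,0,0,-35,0],[85,0,0,-75,0],[85,0,0,-75,0]]}}

```text
clock: 37.1
eef_pos: [471.7, 106.6, 128.4]
tool_rot: [-3.118, -0.021, -1.579]
force: [-0.1, 0.6, 0.1]
width: 58.1
```

```bash
python3 go.py 518.5,105,125,-45
python3 - <<'E'
from cell import ctrl
from h import *
im=ctrl.get_image("side")[:,:,::-1];crop(im,230,120,340,220,7,"pics/s32.png")
im2=ctrl.get_image("top")[:,:,::-1];crop(im2,190,165,350,265,5,"pics/t32.png")
E
```

```text
t 37.1 pos [471.7 106.6 128.4] rot [-178.67   -1.21  -90.47] F [-0.1  0.6  0.1] w 58.1 q7 -1.03
518.5,105,125,-45 -> [  1.2 -46.7   4.5] roll -45.5
```

View pics/s32.png

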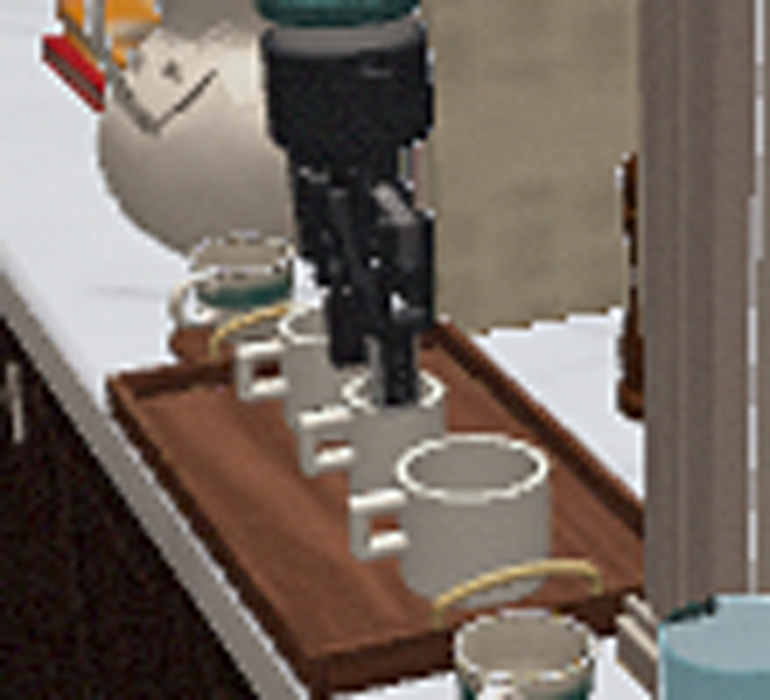

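View pics/t32.png

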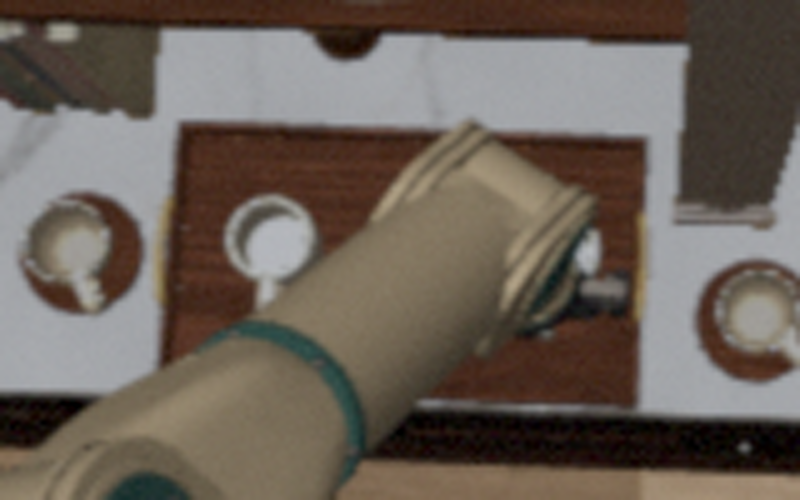

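```bash
python3 - <<'E'
from tri import *
f=lambda x,y,o:unproj(s,[c(x,y,*o,7)],70)[0].round(1)
print("M",f(409.5,395,(220,110)),"S",f(394,391,(230,120)),"L",f(473,468,(230,120)))
E
```

```text
M [519.5 300.9  70. ] S [515.1 203.   70. ] L [517.3  98.5  70. ]
```

```bash
python3 go.py 448,-60,145,-88 452,-280,120,-87
```

```text
t 37.2 pos [469.5 107.2 125.5] rot [-178.98   -1.22  -90.42] F [-0.1  0.1 -1.5] w 72.6 q7 -1.03
448,-60,145,-88 -> [167.7  20.  -16.3] roll -2.4
452,-280,120,-87 -> [387.1  14.9  13.4] roll -3.4
```

Emit:
{"op": "send_rows", "data": {"commands": [[60,10,15,-17,-2],[60,58,20,-17,-2],[60,106,20,-17,-2],[60,155,20,-17,-2],[60,200,20,-17,-2]]}}

```text
clock: 37.7
eef_pos: [446.9, -94.0, 145.5]
tool_rot: [-3.126, -0.022, -1.543]
force: [1.0, 0.2, -0.7]
width: 59.8
```

```bash
python3 go.py 452,-280,110,-87
```

```text
t 37.7 pos [446.9 -94.  145.5] rot [-179.11   -1.25  -88.42] F [ 1.   0.2 -0.7] w 59.8 q7 -0.62
452,-280,110,-87 -> [185.3   0.7  39.5] roll -1.4
```

Emit:
{"op": "send_rows", "data": {"commands": [[60,45,0,5,-1],[60,90,0,10,-1],[60,135,0,20,-1],[60,185,1,39,-1],[60,185,1,39,-1]]}}

```text
clock: 38.2
eef_pos: [449.1, -287.4, 108.7]
tool_rot: [-3.129, -0.027, -1.535]
force: [-0.2, 1.7, 0.4]
width: 59.9
```

Emit:
{"op": "send_rows", "data": {"commands": [[60,0,0,0,0],[60,0,0,0,0]]}}

```text
clock: 38.4
eef_pos: [448.1, -287.0, 107.7]
tool_rot: [-3.131, -0.026, -1.536]
force: [-0.2, -0.2, 0.2]
width: 59.8
```

```bash
python3 go.py 452,-280,55,-87
python3 - <<'E'
from cell import ctrl
from h import *
im=ctrl.get_image("side")[:,:,::-1];crop(im,290,180,400,290,7,"pics/s33.png")
im2=ctrl.get_image("top")[:,:,::-1];crop(im2,330,190,460,260,6,"pics/t33.png")
E
```

```text
t 38.4 pos [ 448.1 -287.   107.7] rot [-179.36   -1.47  -88.02] F [-0.2 -0.2  0.2] w 59.8 q7 -0.3
452,-280,55,-87 -> [-8.2 -3.5 52.5] roll -1.0
```

View pics/s33.png

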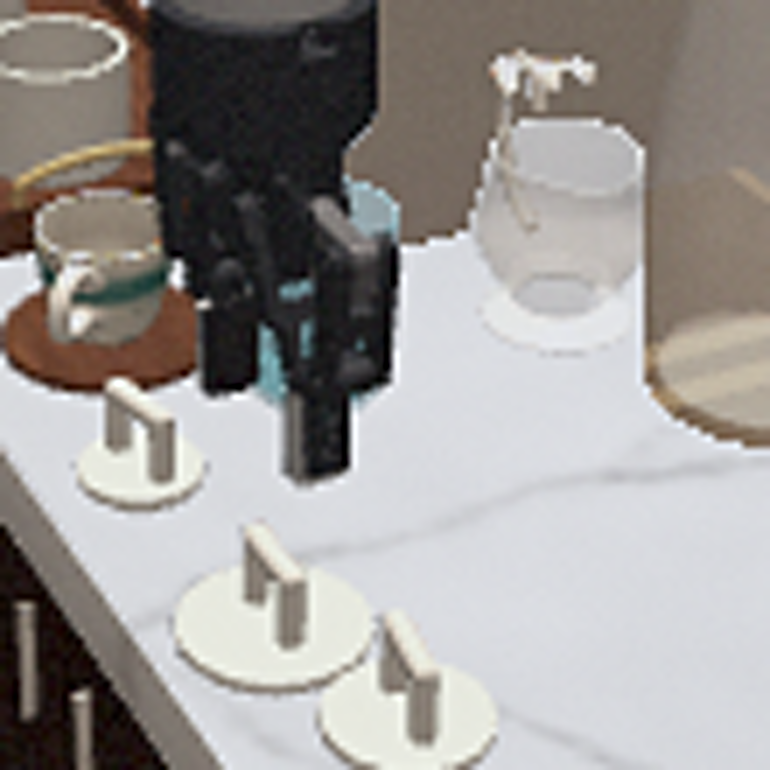

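View pics/t33.png

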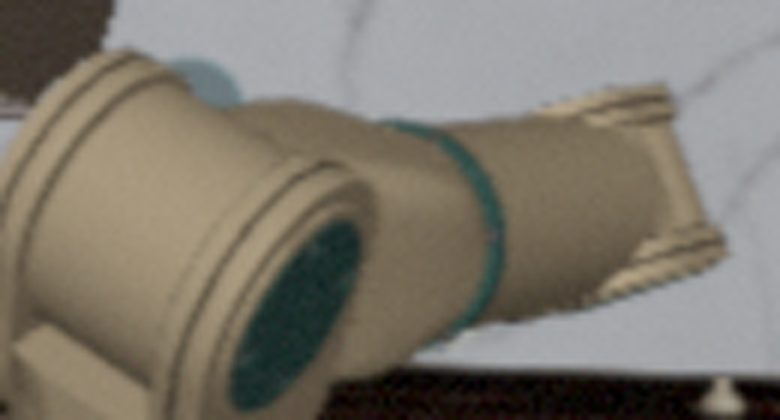

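```bash
python3 - <<'E'
from tri import *
f=lambda x,y,z:unproj(s,[c(x,y,290,180,7)],z)[0].round(1)
print("L disc",f(272,624,12),"M disc",f(407,717,12), "L bar",f(274,560,40),"M bar",f(412,645,40),"S disc",f(141,467,12),"S bar",f(141,402,40))
E
```

```text
L disc [ 450.1 -284.4   12. ] M disc [ 469.7 -351.8   12. ] L bar [ 450.9 -283.9   40. ] M bar [ 472.5 -348.7   40. ] S disc [ 447.1 -170.    12. ] S bar [ 449.1 -166.3   40. ]
```

```bash
python3 go.py 451.5,-282.5,39,-87
```

```text
t 38.5 pos [ 449.1 -285.7  108.3] rot [-179.29   -1.45  -87.87] F [1.  0.3 0.5] w 60.0 q7 -0.3
451.5,-282.5,39,-87 -> [-4.8 -1.6 69.2] roll -0.9
```

Emit:
{"op": "send_rows", "data": {"commands": [[54,-5,-2,20,-1],[54,-5,-2,45,-1],[54,-5,-2,66,-1],[54,-5,-2,69,-1],[54,-5,-2,69,-1]]}}

```text
clock: 39.0
eef_pos: [452.1, -281.1, 39.2]
tool_rot: [-3.13, -0.025, -1.515]
force: [-0.1, -1.0, 0.4]
width: 53.9
```

```bash
python3 go.py 451.5,-282.5,39,-87
python3 - <<'E'
from cell import ctrl
from h import *
im=ctrl.get_image("side")[:,:,::-1];crop(im,290,180,400,290,7,"pics/s34.png")
E
```

```text
t 39.0 pos [ 452.1 -281.1   39.2] rot [-179.35   -1.41  -86.78] F [-0.1 -1.   0.4] w 53.9 q7 -0.2
451.5,-282.5,39,-87 -> [1.4 0.6 0.2] roll 0.2
```

View pics/s34.png

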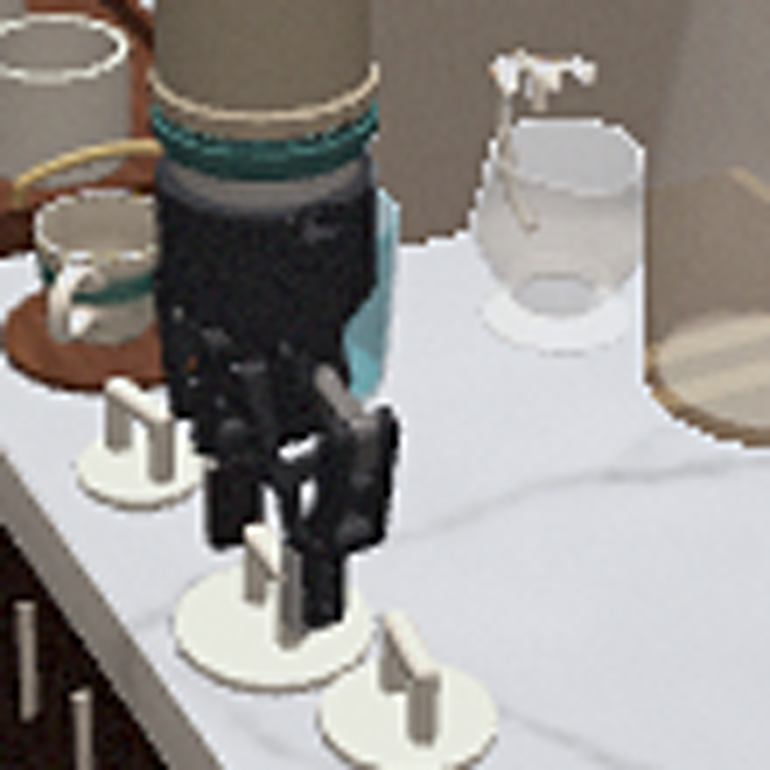

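Emit:
{"op": "send_rows", "data": {"commands": [[30,1,0,0,0],[30,1,0,0,0],[30,1,0,0,0],[30,1,0,0,0],[30,1,0,0,0]]}}

```text
clock: 39.55
eef_pos: [453.2, -282.9, 41.4]
tool_rot: [-3.127, -0.026, -1.515]
force: [-1.2, 0.8, 6.1]
width: 36.0
```

```bash
python3 go.py
python3 - <<'E'
from cell import ctrl
from h import *
im=ctrl.get_image("side")[:,:,::-1];crop(im,290,180,400,290,7,"pics/s35.png")
E
```

```text
t 39.55 pos [ 453.2 -282.9   41.4] rot [-179.17   -1.5   -86.78] F [-1.2  0.8  6.1] w 36.0 q7 -0.2
```

View pics/s35.png

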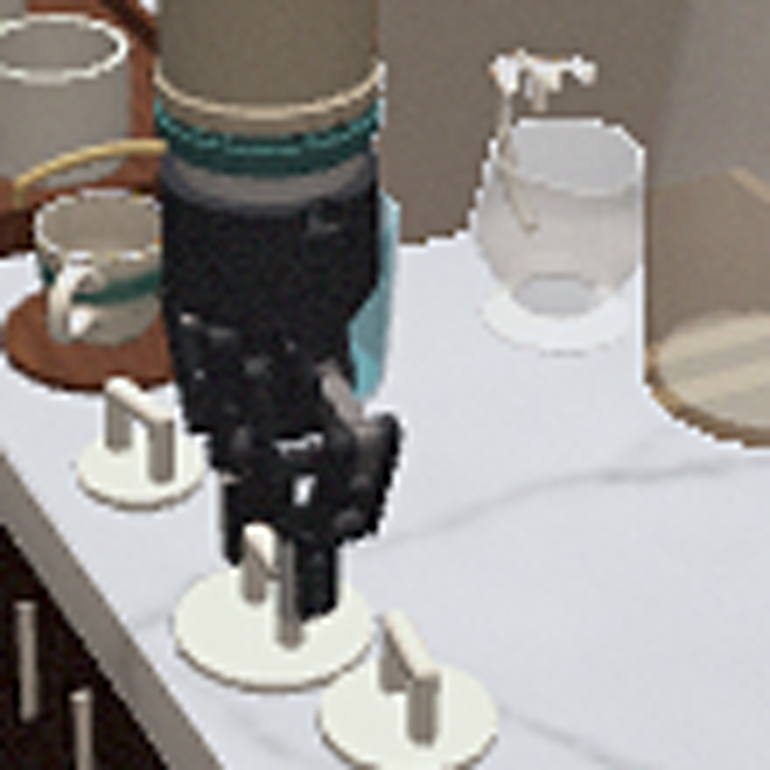

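Emit:
{"op": "send_rows", "data": {"commands": [[54,0,0,0,0],[54,0,0,0,0],[54,0,0,-25,0],[54,0,0,-35,-8],[54,0,0,-35,-16]]}}

```text
clock: 40.1
eef_pos: [453.5, -282.7, 77.9]
tool_rot: [-3.134, -0.032, -1.229]
force: [0.8, -0.5, -0.4]
width: 53.9
```

Emit:
{"op": "send_rows", "data": {"commands": [[40,0,0,0,-8.5],[40,0,0,0,-17],[40,0,0,0,-25],[40,0,0,0,-34],[40,0,0,0,-42]]}}

```text
clock: 40.6
eef_pos: [453.5, -282.8, 78.2]
tool_rot: [3.126, -0.029, -0.49]
force: [-1.0, -0.4, -0.7]
width: 39.9
```

```bash
python3 go.py 452,-282.7,76,3
```

```text
t 40.6 pos [ 453.5 -282.8   78.2] rot [179.09  -1.68 -28.07] F [-1.  -0.4 -0.7] w 39.9 q7 0.44
452,-282.7,76,3 -> [-1.5  0.6  2.1] roll -31.1
```

Emit:
{"op": "send_rows", "data": {"commands": [[40,-1.5,0.5,0,-8],[40,-1.5,0.5,0,-16],[40,-1.5,0.5,0,-24],[40,-1.5,0.5,0,-31],[40,-1.5,0.5,0,-31]]}}

```text
clock: 41.1
eef_pos: [451.9, -282.8, 78.4]
tool_rot: [3.113, -0.017, 0.051]
force: [0.6, -0.1, 0.1]
width: 40.2
```

```bash
python3 go.py 452,-282.7,39,3
python3 - <<'E'
from cell import ctrl
from h import *
im=ctrl.get_image("side")[:,:,::-1];crop(im,290,180,400,290,7,"pics/s36.png")
E
```

```text
t 41.1 pos [ 451.9 -282.8   78.4] rot [178.34  -0.99   2.93] F [ 0.6 -0.1  0.1] w 40.2 q7 0.79
452,-282.7,39,3 -> [-0.6 -1.3 39.4] roll -0.1
```

View pics/s36.png

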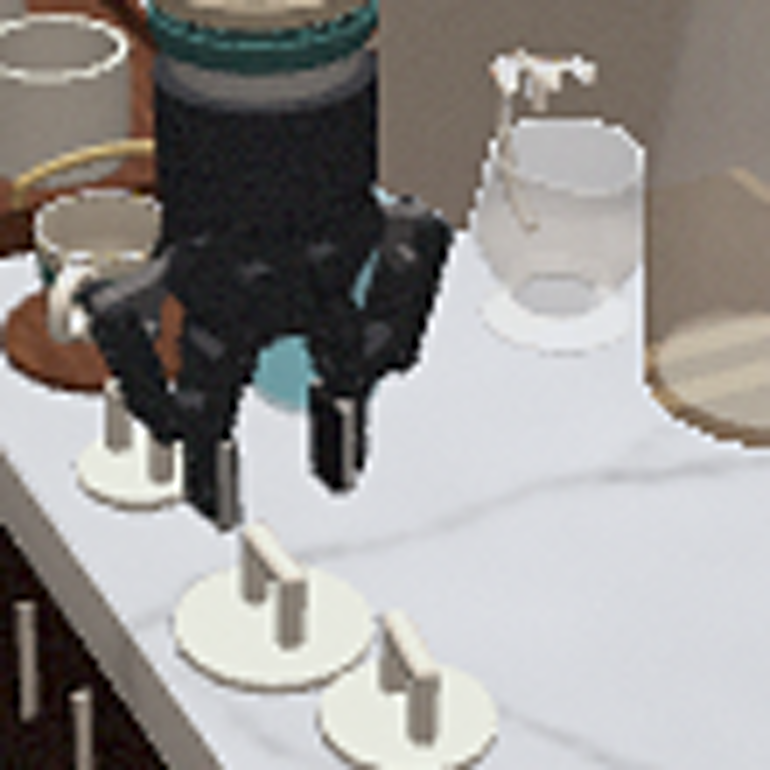

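Emit:
{"op": "send_rows", "data": {"commands": [[40,0,-1,20,0],[40,0,-1,38,0],[40,0,-1,41,0],[40,0,-1,41,0],[0,0,-1,41,0]]}}

```text
clock: 41.65
eef_pos: [452.9, -283.2, 37.9]
tool_rot: [3.112, -0.018, 0.047]
force: [-0.2, -0.5, 0.6]
width: 26.7
```

Emit:
{"op": "send_rows", "data": {"commands": [[0,0,0,0,0],[0,0,0,0,0],[0,0,0,0,0],[0,0,0,0,0],[0,0,0,0,0]]}}

```text
clock: 42.15
eef_pos: [453.5, -283.5, 38.8]
tool_rot: [3.111, -0.019, 0.047]
force: [-0.8, 0.4, 6.7]
width: 8.5
```

```bash
python3 go.py
python3 - <<'E'
from cell import ctrl
from h import *
im=ctrl.get_image("side")[:,:,::-1];crop(im,290,180,400,290,7,"pics/s37.png")
E
```

```text
t 42.15 pos [ 453.5 -283.5   38.8] rot [178.27  -1.1    2.7 ] F [-0.8  0.4  6.7] w 8.5 q7 0.8
```

View pics/s37.png

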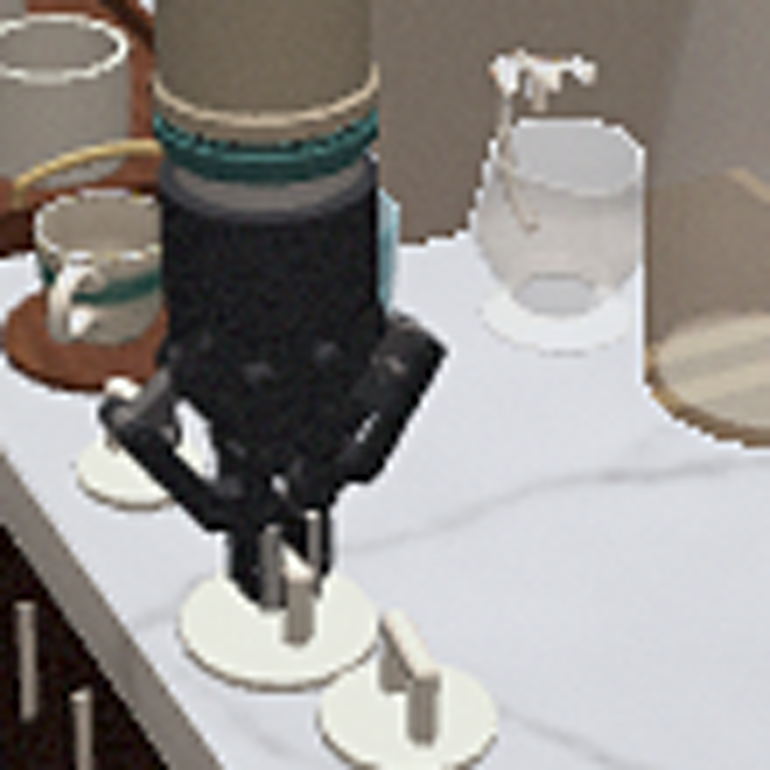

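Emit:
{"op": "send_rows", "data": {"commands": [[0,0,0,0,0],[0,0,0,-25,0],[0,0,0,-60,0],[0,0,0,-102,0],[0,0,0,-102,0]]}}

```text
clock: 42.7
eef_pos: [454.0, -282.3, 145.2]
tool_rot: [3.106, -0.027, 0.047]
force: [1.8, -0.4, -0.7]
width: 9.0
```

```bash
python3 go.py 450,-80,142,2.7 450,-30,142,2.7
python3 - <<'E'
from cell import ctrl
from h import *
im=ctrl.get_image("side")[:,:,::-1];crop(im,270,140,400,290,5,"pics/s38.png")
E
```

```text
t 42.7 pos [ 454.  -282.3  145.2] rot [177.99  -1.54   2.69] F [ 1.8 -0.4 -0.7] w 9.0 q7 0.76
450,-80,142,2.7 -> [   5.4 -202.2   -3.7] roll -0.0
450,-30,142,2.7 -> [   7.8 -252.1   -5.4] roll -0.0
```

View pics/s38.png

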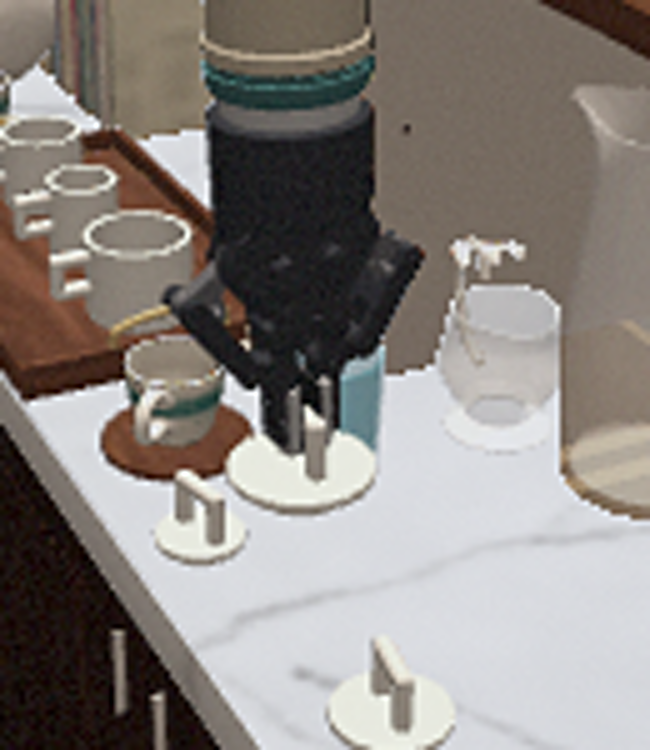

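Emit:
{"op": "send_rows", "data": {"commands": [[0,1,-45,-1,0],[0,2,-90,-2,0],[0,4,-135,-3,0],[0,6,-180,-4,0],[0,8,-225,-5,0]]}}

```text
clock: 43.25
eef_pos: [449.2, -54.4, 139.7]
tool_rot: [3.109, -0.022, 0.047]
force: [1.5, -0.2, -1.4]
width: 8.7
```

```bash
python3 go.py 455,0,140,2.7 519.4,104.4,135,2.7
```

```text
t 43.25 pos [449.2 -54.4 139.7] rot [178.11  -1.25   2.69] F [ 1.5 -0.2 -1.4] w 8.7 q7 0.38
455,0,140,2.7 -> [  8.3 -54.   -1.9] roll -0.0
519.4,104.4,135,2.7 -> [  77.4 -155.5    1.3] roll -0.0
```

Emit:
{"op": "send_rows", "data": {"commands": [[0,2,-40,-2,0],[0,20,-80,-1,0],[0,50,-120,0,0],[0,77,-155,1,0],[0,77,-155,1,0]]}}

```text
clock: 43.75
eef_pos: [521.8, 111.2, 133.7]
tool_rot: [3.111, -0.024, 0.056]
force: [-0.7, -0.0, -0.5]
width: 8.9
```

Emit:
{"op": "send_rows", "data": {"commands": [[0,0,0,0,0],[0,0,0,0,0]]}}

```text
clock: 43.95
eef_pos: [520.6, 111.1, 132.5]
tool_rot: [3.111, -0.022, 0.057]
force: [0.4, 0.1, -1.4]
width: 8.8
```

```bash
python3 go.py 519.4,104.4,115,2.7
```

```text
t 43.95 pos [520.6 111.1 132.5] rot [178.25  -1.26   3.25] F [ 0.4  0.1 -1.4] w 8.8 q7 0.09
519.4,104.4,115,2.7 -> [-2.   6.  17.7] roll 0.5
```

Emit:
{"op": "send_rows", "data": {"commands": [[0,-2,6,5,0.5],[0,-2,6,12,0.5],[0,-2,6,17,0.5],[0,-2,6,17,0.5],[0,-2,6,17,0.5]]}}

```text
clock: 44.45
eef_pos: [519.3, 104.2, 115.5]
tool_rot: [3.111, -0.022, 0.048]
force: [0.3, -0.9, -1.0]
width: 8.5
```

```bash
python3 go.py 519.4,104.4,105,2.7
python3 - <<'E'
from cell import ctrl
from h import *
im=ctrl.get_image("side")[:,:,::-1];crop(im,240,120,340,220,7,"pics/s39.png")
im2=ctrl.get_image("top")[:,:,::-1];crop(im2,230,155,350,255,6,"pics/t39.png")
E
```

```text
t 44.45 pos [519.3 104.2 115.5] rot [178.26  -1.26   2.72] F [ 0.3 -0.9 -1. ] w 8.5 q7 0.11
519.4,104.4,105,2.7 -> [-0.2 -0.5 10.5] roll 0.0
```

View pics/s39.png

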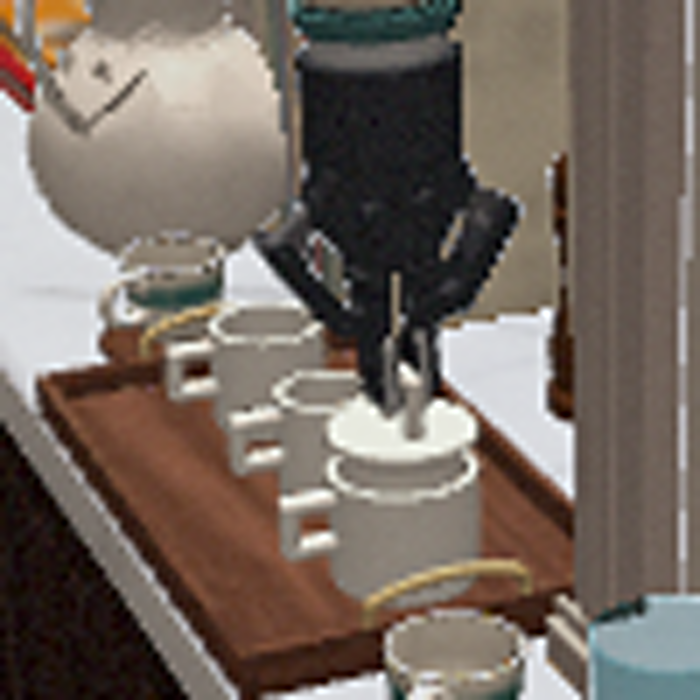

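View pics/t39.png

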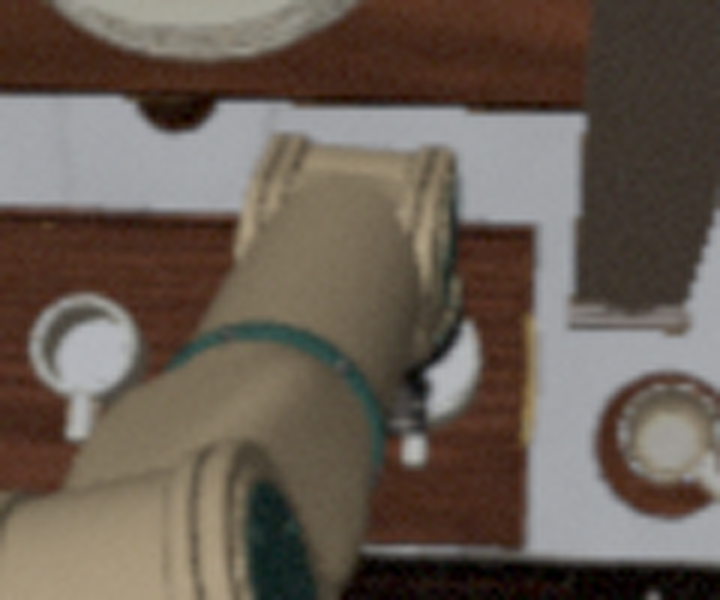

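Emit:
{"op": "send_rows", "data": {"commands": [[0,0,0,4,0],[0,0,0,7,0],[0,0,0,9,0],[0,0,0,10,0]]}}

```text
clock: 44.95
eef_pos: [519.7, 104.2, 105.5]
tool_rot: [3.111, -0.022, 0.048]
force: [-0.1, 0.5, -0.8]
width: 9.0
```

```bash
python3 go.py 519.4,104.4,105,2.7
```

```text
t 44.95 pos [519.7 104.2 105.5] rot [178.26  -1.27   2.75] F [-0.1  0.5 -0.8] w 9.0 q7 0.11
519.4,104.4,105,2.7 -> [-0.3 -0.2  0.5] roll 0.1
```

Emit:
{"op": "send_rows", "data": {"commands": [[0,0,0,2,0],[0,0,0,3,0],[0,0,0,4,0],[0,0,0,4.5,0],[0,0,0,4.5,0]]}}

```text
clock: 45.45
eef_pos: [519.8, 104.1, 101.1]
tool_rot: [3.111, -0.022, 0.048]
force: [0.5, 0.3, 0.5]
width: 8.6
```

```bash
python3 go.py
```

```text
t 45.45 pos [519.8 104.1 101.1] rot [178.26  -1.28   2.75] F [0.5 0.3 0.5] w 8.6 q7 0.12
```

Emit:
{"op": "send_rows", "data": {"commands": [[0,0,0,1,0],[0,0,0,1,0],[30,0,0,0.5,0],[30,0,0,0.5,0],[30,0,0,-30,0]]}}

```text
clock: 45.95
eef_pos: [516.8, 104.5, 128.6]
tool_rot: [3.11, -0.016, 0.048]
force: [-0.4, -0.5, 0.8]
width: 29.8
```

Emit:
{"op": "send_rows", "data": {"commands": [[40,-20,0,-25,0],[40,-60,40,-25,0],[40,-70,80,-25,0],[40,-70,120,-25,0]]}}

```text
clock: 46.35
eef_pos: [449.2, -18.7, 156.4]
tool_rot: [3.11, -0.013, 0.049]
force: [1.2, -0.1, -0.2]
width: 40.0
```

```bash
python3 go.py
python3 - <<'E'
from cell import ctrl
from h import *
im=ctrl.get_image("side")[:,:,::-1];cv2.imwrite("pics/side40.png",im);crop(im,240,120,340,220,7,"pics/s40.png")
im2=ctrl.get_image("top")[:,:,::-1];cv2.imwrite("pics/top40.png",im2);crop(im2,325,190,485,260,5,"pics/t40.png")
E
```

```text
t 46.35 pos [449.2 -18.7 156.4] rot [178.21  -0.75   2.82] F [ 1.2 -0.1 -0.2] w 40.0 q7 0.31
```

View pics/s40.png

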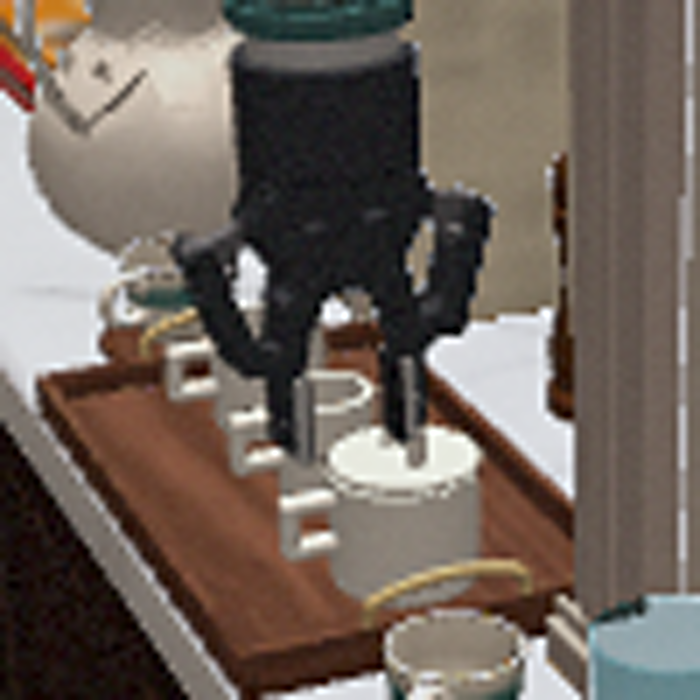

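View pics/t40.png

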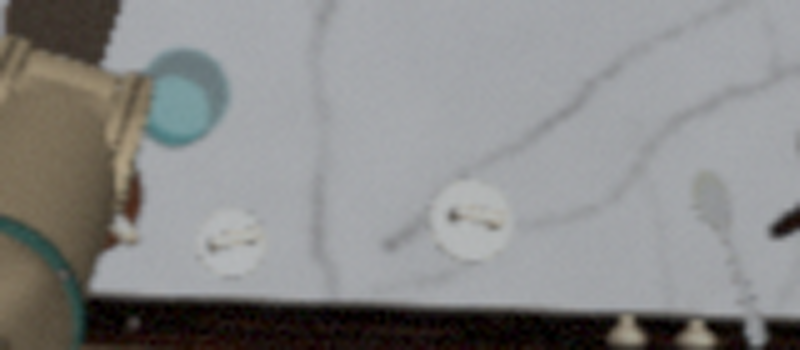

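```bash
python3 - <<'E'
import c as C, cv2
from tri import *
C.I={n:cv2.imread(f"pics/{n}40.png")[:,:,1].astype(float) for n in("top","side")}
for nm,c0,r in(("S",(447,-166),26),("M",(473,-347),31.5)):
    print(nm,C.circ(C.edge("top",c0,r,14,False,rng=10)))
E
python3 go.py 448.8,-167.2,78,12.6
```

```text
S (array([ 446.9, -165.8,   24.9]), np.float64(0.79), 35)
M (array([ 470.5, -348.9,   30.3]), np.float64(0.47), 36)
t 46.45 pos [452.  -24.  157.1] rot [178.01  -1.01   2.19] F [ 0.6  0.4 -0.1] w 40.0 q7 0.31
448.8,-167.2,78,12.6 -> [-10.1 140.2  83.8] roll -10.4
```

```bash
python3 - <<'E'
from tri import *
T=lambda x,y:c(x,y,325,190,5)
print(unproj(t,[T(186,95)],84*.95),unproj(t,[T(178,112)],2))
E
```

```text
[[ 546.26132035 -123.68185574   79.8       ]] [[ 547.40212981 -125.53382398    2.        ]]
```

Emit:
{"op": "send_rows", "data": {"commands": [[40,-3,45,15,-5],[40,-6,90,30,-10],[40,-10,140,55,-10],[40,-10,140,84,-10],[40,-10,140,84,-10]]}}

```text
clock: 46.95
eef_pos: [446.7, -168.1, 75.0]
tool_rot: [3.107, -0.006, 0.209]
force: [-1.5, 0.8, 0.4]
width: 39.8
```

Emit:
{"op": "send_rows", "data": {"commands": [[40,0,0,0,0],[40,0,0,0,0]]}}

```text
clock: 47.15
eef_pos: [447.2, -166.7, 75.7]
tool_rot: [3.107, -0.006, 0.211]
force: [0.1, -0.1, 0.4]
width: 39.8
```

```bash
python3 go.py 448.8,-166.8,38,12.6
python3 - <<'E'
from cell import ctrl
from h import *
im=ctrl.get_image("side")[:,:,::-1];crop(im,270,160,370,260,7,"pics/s41.png")
E
```

```text
t 47.15 pos [ 447.2 -166.7   75.7] rot [178.04  -0.37  12.07] F [ 0.1 -0.1  0.4] w 39.8 q7 0.73
448.8,-166.8,38,12.6 -> [ 1.3 -0.9 37.7] roll -0.5
```

View pics/s41.png

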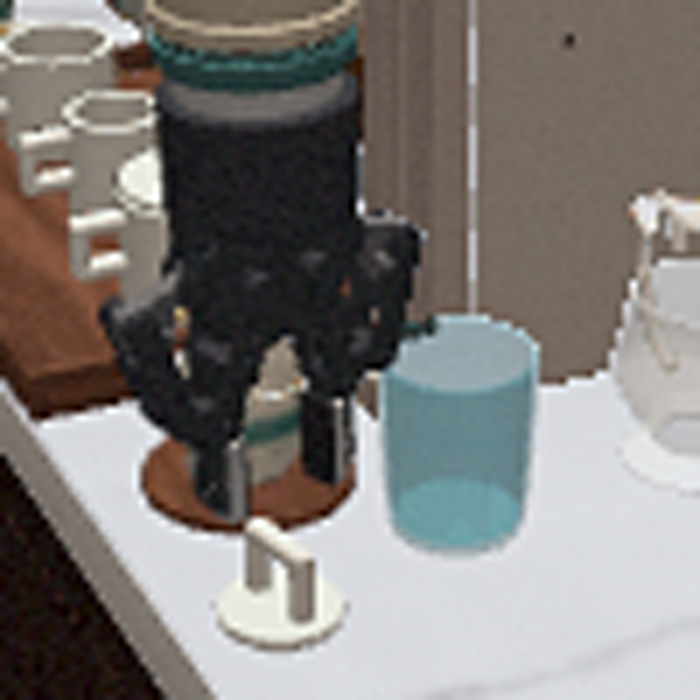

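Emit:
{"op": "send_rows", "data": {"commands": [[40,1.5,-1,18,-0.5],[40,1.5,-1,34,-0.5],[40,1.5,-1,38,-0.5],[40,1.5,-1,38,-0.5],[0,1.5,-1,38,-0.5]]}}

```text
clock: 47.7
eef_pos: [450.2, -165.8, 38.9]
tool_rot: [3.106, -0.008, 0.222]
force: [-0.0, -0.4, -0.4]
width: 27.0
```

```bash
python3 go.py 448.8,-166.8,38,12.6
```

```text
t 47.7 pos [ 450.2 -165.8   38.9] rot [177.97  -0.48  12.7 ] F [-0.  -0.4 -0.4] w 27.0 q7 1.01
448.8,-166.8,38,12.6 -> [-1.6  0.6  0.9] roll 0.1
```

Emit:
{"op": "send_rows", "data": {"commands": [[0,0,0,0,0],[0,0,0,0,0],[0,0,0,0,0],[0,0,0,0,0],[0,0,0,0,0]]}}

```text
clock: 48.2
eef_pos: [450.6, -165.6, 39.3]
tool_rot: [3.106, -0.009, 0.222]
force: [0.5, 1.8, 5.3]
width: 8.9
```

```bash
python3 go.py
python3 - <<'E'
from cell import ctrl
from h import *
im=ctrl.get_image("side")[:,:,::-1];crop(im,270,160,370,260,7,"pics/s42.png")
E
```

```text
t 48.2 pos [ 450.6 -165.6   39.3] rot [177.98  -0.54  12.71] F [0.5 1.8 5.3] w 8.9 q7 1.02
```

View pics/s42.png

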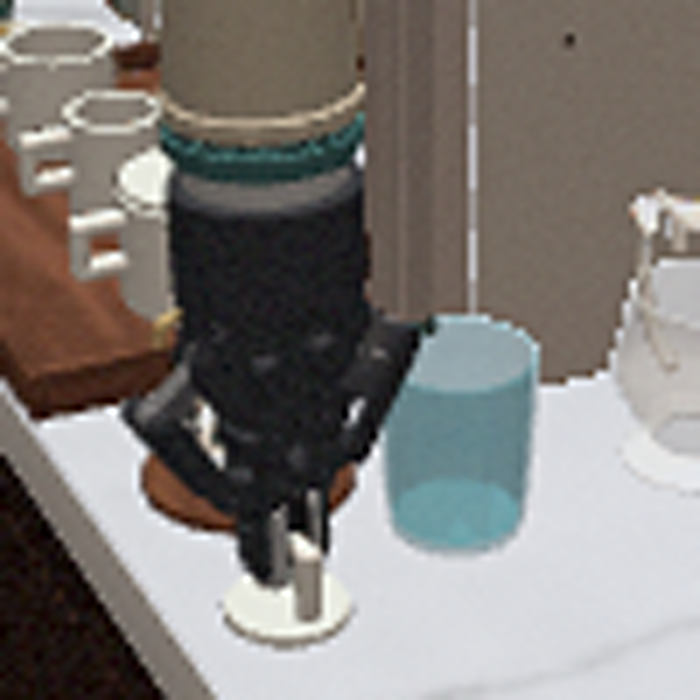

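Emit:
{"op": "send_rows", "data": {"commands": [[0,0,0,0,0],[0,0,0,-25,0],[0,0,0,-60,0],[0,0,0,-103,0],[0,0,0,-103,0]]}}

```text
clock: 48.75
eef_pos: [451.2, -163.6, 146.2]
tool_rot: [3.102, -0.016, 0.221]
force: [0.8, 0.3, -1.0]
width: 8.7
```

```bash
python3 go.py 450,-20,142,12.7 450,20,142,12.7
```

```text
t 48.75 pos [ 451.2 -163.6  146.2] rot [177.73  -0.92  12.69] F [ 0.8  0.3 -1. ] w 8.7 q7 0.93
450,-20,142,12.7 -> [  30.3 -140.4   -0.9] roll -0.0
450,20,142,12.7 -> [  39.1 -179.4   -2.3] roll -0.0
```

Emit:
{"op": "send_rows", "data": {"commands": [[0,9,-42,0,0],[0,18,-84,0,0],[0,28,-126,-1,0],[0,39,-168,-2,0],[0,47,-210,-3,0]]}}

```text
clock: 49.25
eef_pos: [450.7, 53.1, 141.1]
tool_rot: [3.102, -0.016, 0.221]
force: [1.2, -0.4, -0.7]
width: 8.8
```

```bash
python3 go.py 517,211,135,12.7
```

```text
t 49.25 pos [450.7  53.1 141.1] rot [177.71  -0.89  12.67] F [ 1.2 -0.4 -0.7] w 8.8 q7 0.53
517,211,135,12.7 -> [  99.2 -139.7    2. ] roll -0.0
```

Emit:
{"op": "send_rows", "data": {"commands": [[0,10,-40,-12,0],[0,30,-75,-12,0],[0,60,-110,-10,0],[0,99,-140,-5,0],[0,99,-140,2,0]]}}

```text
clock: 49.75
eef_pos: [520.6, 218.5, 134.0]
tool_rot: [3.104, -0.022, 0.23]
force: [-0.5, -0.4, -1.9]
width: 8.5
```

Emit:
{"op": "send_rows", "data": {"commands": [[0,0,0,0,0],[0,0,0,0,0]]}}

```text
clock: 49.95
eef_pos: [519.9, 218.2, 133.2]
tool_rot: [3.103, -0.02, 0.23]
force: [0.3, 0.1, -0.9]
width: 8.5
```

```bash
python3 go.py 517,211,115,12.7
```

```text
t 49.95 pos [519.9 218.2 133.2] rot [177.81  -1.15  13.17] F [ 0.3  0.1 -0.9] w 8.5 q7 0.25
517,211,115,12.7 -> [-4.9  5.7 18.3] roll 0.5
```

Emit:
{"op": "send_rows", "data": {"commands": [[0,-5,6,5,0.5],[0,-5,6,12,0.5],[0,-5,6,18,0.5],[0,-5,6,18,0.5],[0,-5,6,18,0.5]]}}

```text
clock: 50.45
eef_pos: [516.9, 210.5, 115.2]
tool_rot: [3.104, -0.02, 0.221]
force: [0.1, 0.6, -1.3]
width: 8.3
```

```bash
python3 go.py 517,211,106,12.7
python3 - <<'E'
from cell import ctrl
from h import *
im=ctrl.get_image("side")[:,:,::-1];crop(im,240,120,340,220,7,"pics/s43.png")
E
```

```text
t 50.45 pos [516.9 210.5 115.2] rot [177.83  -1.16  12.65] F [ 0.1  0.6 -1.3] w 8.3 q7 0.27
517,211,106,12.7 -> [ 0.  -0.8  9.2] roll -0.1
```

View pics/s43.png

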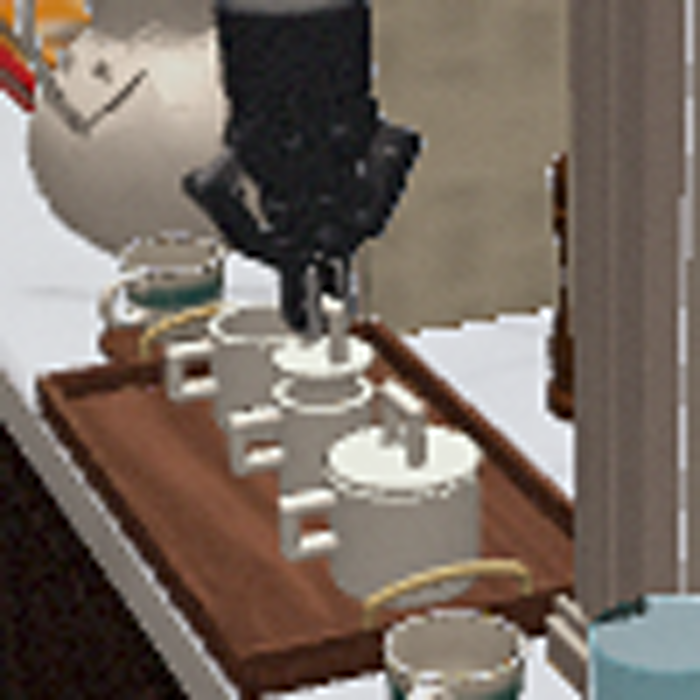

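Emit:
{"op": "send_rows", "data": {"commands": [[0,0,-0.5,4,0],[0,0,-0.5,7,0],[0,0,-0.5,9,0],[0,0,-0.5,9.5,0]]}}

```text
clock: 50.9
eef_pos: [517.0, 210.8, 105.5]
tool_rot: [3.104, -0.02, 0.221]
force: [0.1, 0.2, -0.3]
width: 8.5
```

```bash
python3 go.py 517,211,101.5,12.7
```

```text
t 50.9 pos [517.  210.8 105.5] rot [177.82  -1.15  12.66] F [ 0.1  0.2 -0.3] w 8.5 q7 0.28
517,211,101.5,12.7 -> [-0.  -0.4  4. ] roll -0.0
```

Emit:
{"op": "send_rows", "data": {"commands": [[0,0,0,2,0],[0,0,0,3,0],[0,0,0,4,0],[0,0,0,4,0],[0,0,0,4,0]]}}

```text
clock: 51.4
eef_pos: [517.2, 210.7, 101.6]
tool_rot: [3.104, -0.02, 0.221]
force: [0.7, -0.1, -1.1]
width: 8.4
```

```bash
python3 go.py 517,211,101.5,12.7
```

```text
t 51.4 pos [517.2 210.7 101.6] rot [177.83  -1.16  12.67] F [ 0.7 -0.1 -1.1] w 8.4 q7 0.28
517,211,101.5,12.7 -> [-0.1 -0.3  0.1] roll -0.0
```

Emit:
{"op": "send_rows", "data": {"commands": [[0,0,0,1,0],[0,0,0,1,0],[30,0,0,0.5,0],[30,0,0,0.5,0],[30,0,0,-30,0]]}}

```text
clock: 51.9
eef_pos: [514.0, 210.9, 129.0]
tool_rot: [3.102, -0.013, 0.221]
force: [0.0, 0.2, 0.6]
width: 29.8
```

```bash
python3 go.py 448,120,155,0 450,-100,155,-12 
python3 - <<'E'
from cell import ctrl
from h import *
im=ctrl.get_image("side")[:,:,::-1];crop(im,240,120,340,220,7,"pics/s44.png")
E
```

```text
t 51.9 pos [514.  210.9 129. ] rot [177.75  -0.77  12.65] F [0.  0.2 0.6] w 29.8 q7 0.25
448,120,155,0 -> [-83.9  75.3 -24.2] roll 12.7
450,-100,155,-12 -> [-130.1  290.2  -16.4] roll 24.7
```

View pics/s44.png

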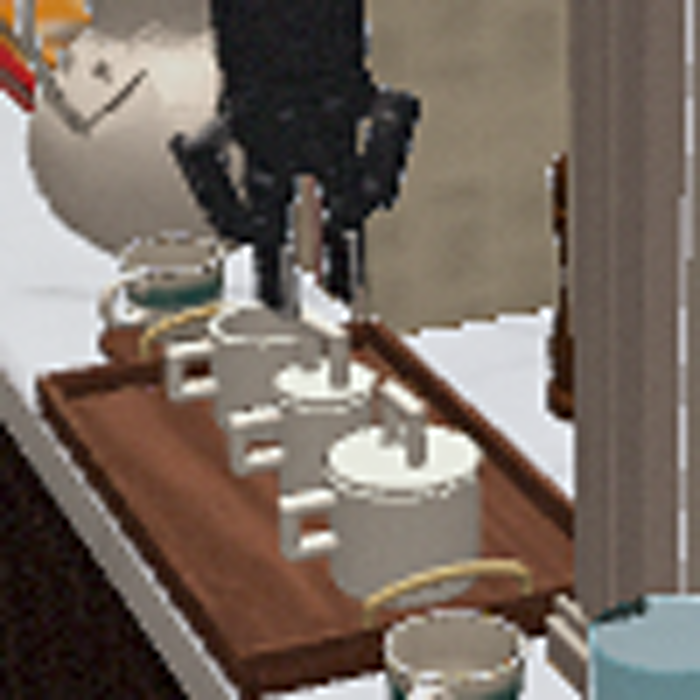

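Lid S is home. Now lid M.

Emit:
{"op": "send_rows", "data": {"commands": [[40,-10,5,-24,0],[40,-55,40,-24,6],[40,-84,75,-24,12],[40,-95,125,-24,18],[40,-106,175,-22,25]]}}

```text
clock: 52.45
eef_pos: [450.9, 22.2, 161.3]
tool_rot: [3.118, -0.037, -0.219]
force: [1.7, -0.4, 0.1]
width: 39.9
```

```bash
python3 go.py 450,-200,150,-12
```

```text
t 52.45 pos [450.9  22.2 161.3] rot [178.66  -2.14 -12.52] F [ 1.7 -0.4  0.1] w 39.9 q7 0.27
450,-200,150,-12 -> [ 46.8 216.8  18.1] roll -0.5
```

Emit:
{"op": "send_rows", "data": {"commands": [[40,9,44,0,0],[40,18,88,4,0],[40,28,132,10,0],[40,37,176,16,0],[40,47,217,18,0]]}}

```text
clock: 52.95
eef_pos: [449.6, -202.4, 149.8]
tool_rot: [3.118, -0.037, -0.219]
force: [0.0, 0.2, 0.2]
width: 40.1
```

```bash
python3 go.py 472.4,-349.8,85,-12
python3 - <<'E'
from cell import ctrl
from h import *
im=ctrl.get_image("side")[:,:,::-1];cv2.imwrite("pics/side45.png",im);crop(im,290,180,420,300,6,"pics/s45.png")
im2=ctrl.get_image("top")[:,:,::-1];cv2.imwrite("pics/top45.png",im2);crop(im2,365,190,465,255,8,"pics/t45.png")
E
```

```text
t 52.95 pos [ 449.6 -202.4  149.8] rot [178.66  -2.14 -12.57] F [0.  0.2 0.2] w 40.1 q7 0.71
472.4,-349.8,85,-12 -> [ 51.9 137.3  70.1] roll -0.6
```

View pics/s45.png

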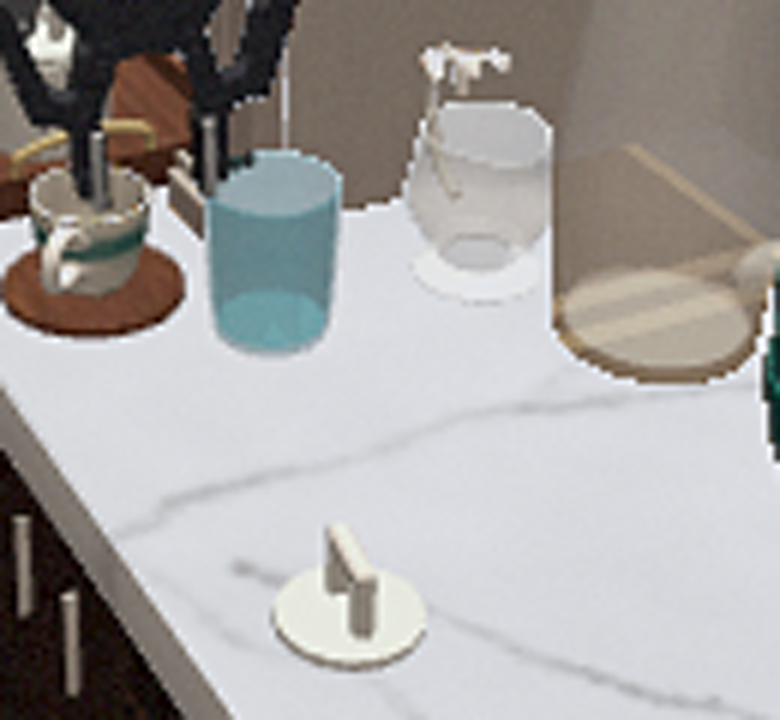

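View pics/t45.png

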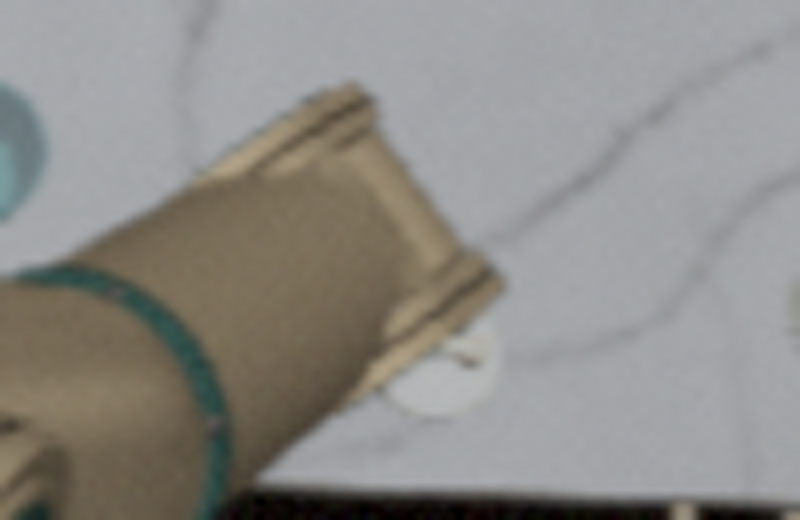

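Emit:
{"op": "send_rows", "data": {"commands": [[40,18,46,15,0],[40,36,92,35,0],[40,52,137,60,0],[40,52,137,70,0],[40,52,137,70,0]]}}

```text
clock: 53.55
eef_pos: [470.2, -358.1, 85.1]
tool_rot: [3.112, -0.039, -0.232]
force: [0.4, 1.4, -1.0]
width: 39.8
```

Emit:
{"op": "send_rows", "data": {"commands": [[40,0,0,0,0],[40,0,0,0,0]]}}

```text
clock: 53.75
eef_pos: [470.5, -356.5, 85.4]
tool_rot: [3.113, -0.039, -0.231]
force: [0.2, 0.4, -0.0]
width: 40.0
```

```bash
python3 go.py 472.4,-349.8,38,-12
python3 - <<'E'
from cell import ctrl
from h import *
im=ctrl.get_image("side")[:,:,::-1];crop(im,310,190,410,300,7,"pics/s46.png")
E
```

```text
t 53.75 pos [ 470.5 -356.5   85.4] rot [178.36  -2.23 -13.21] F [ 0.2  0.4 -0. ] w 40.0 q7 0.91
472.4,-349.8,38,-12 -> [-1.5 -8.3 47.2] roll -1.2
```

View pics/s46.png

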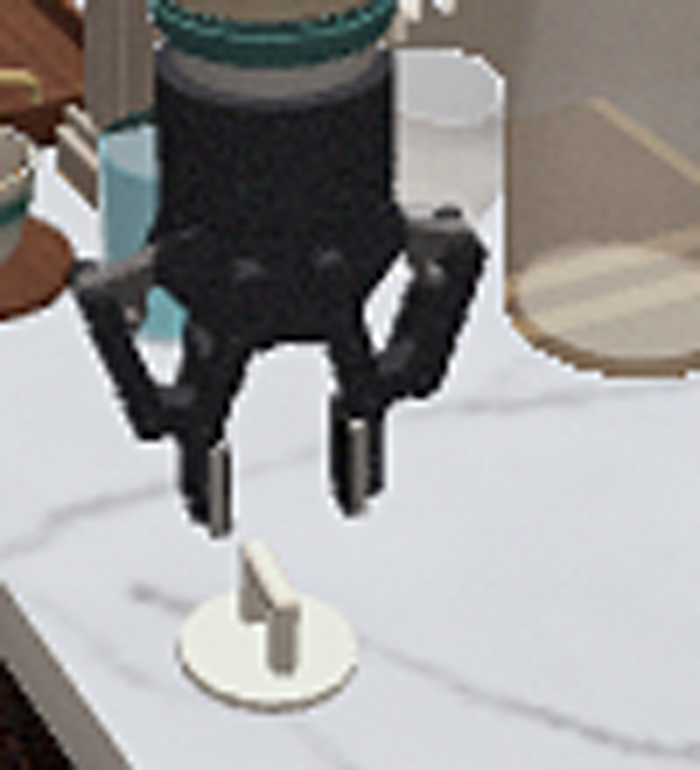

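Emit:
{"op": "send_rows", "data": {"commands": [[40,-1.5,-8,0,-1],[40,-1.5,-8,5,-1],[40,-1.5,-8,28,-1],[40,-1.5,-8,44,-1],[40,-1.5,-8,47,-1]]}}

```text
clock: 54.3
eef_pos: [471.8, -348.7, 36.5]
tool_rot: [3.114, -0.036, -0.212]
force: [0.2, 0.5, -1.0]
width: 39.8
```

```bash
python3 go.py 472.4,-349.8,38,-12
```

```text
t 54.3 pos [ 471.8 -348.7   36.5] rot [178.42  -2.06 -12.16] F [ 0.2  0.5 -1. ] w 39.8 q7 0.96
472.4,-349.8,38,-12 -> [ 0.9  1.  -1.4] roll -0.2
```

Emit:
{"op": "send_rows", "data": {"commands": [[0,0.5,1,-1.5,0],[0,0.5,1,-1.5,0],[0,0.5,1,-1.5,0],[0,0.5,1,-1.5,0],[0,0.5,1,-1.5,0]]}}

```text
clock: 54.8
eef_pos: [472.1, -350.1, 38.7]
tool_rot: [3.113, -0.037, -0.212]
force: [-1.6, 0.1, 3.6]
width: 8.6
```

```bash
python3 go.py
python3 - <<'E'
from cell import ctrl
from h import *
im=ctrl.get_image("side")[:,:,::-1];crop(im,310,190,410,300,7,"pics/s47.png")
E
```

```text
t 54.8 pos [ 472.1 -350.1   38.7] rot [178.38  -2.11 -12.17] F [-1.6  0.1  3.6] w 8.6 q7 0.96
```

View pics/s47.png

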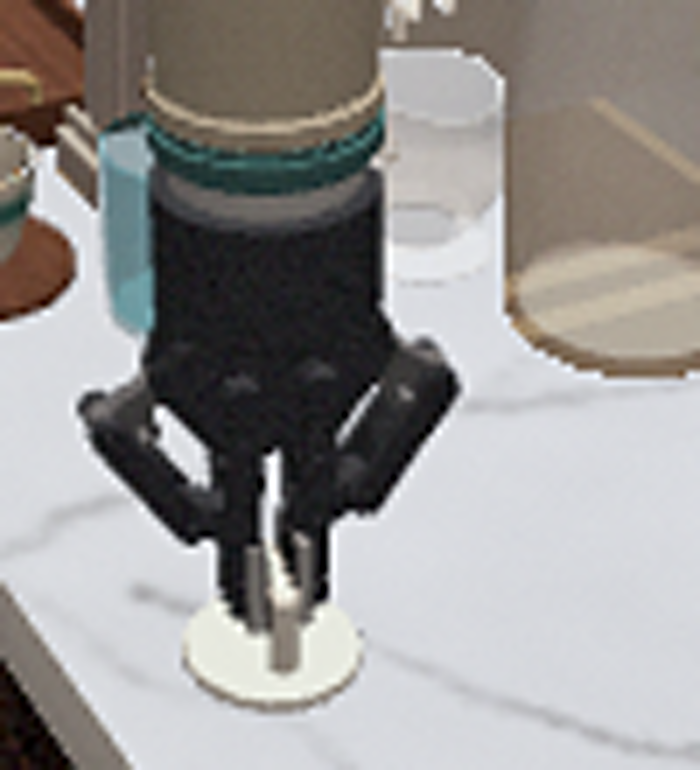

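Emit:
{"op": "send_rows", "data": {"commands": [[0,0,0,0,0],[0,0,0,-25,0],[0,0,0,-60,0],[0,0,0,-105,0],[0,0,0,-105,0]]}}

```text
clock: 55.35
eef_pos: [471.6, -348.8, 148.6]
tool_rot: [3.109, -0.046, -0.212]
force: [0.5, -1.3, -0.6]
width: 8.5
```

```bash
python3 go.py 452,-150,145,-12
```

```text
t 55.35 pos [ 471.6 -348.8  148.6] rot [178.15  -2.62 -12.15] F [ 0.5 -1.3 -0.6] w 8.5 q7 0.87
452,-150,145,-12 -> [ -61.1 -190.1   -5.3] roll -0.2
```

Emit:
{"op": "send_rows", "data": {"commands": [[0,-13,-42,-1,0],[0,-26,-84,-2,0],[0,-39,-126,-3,0],[0,-52,-168,-4,0],[0,-63,-208,-5,0]]}}

```text
clock: 55.85
eef_pos: [453.1, -129.9, 143.3]
tool_rot: [3.11, -0.044, -0.212]
force: [1.2, 0.6, -1.1]
width: 8.5
```

```bash
python3 go.py 452,60,150,-12
```

```text
t 55.85 pos [ 453.1 -129.9  143.3] rot [178.18  -2.55 -12.14] F [ 1.2  0.6 -1.1] w 8.5 q7 0.6
452,60,150,-12 -> [ -40.7 -185.   -14.4] roll -0.1
```

Emit:
{"op": "send_rows", "data": {"commands": [[0,-9,-42,-4,0],[0,-18,-84,-8,0],[0,-28,-126,-12,0],[0,-37,-168,-14,0],[0,-46,-208,-14,0]]}}

```text
clock: 56.35
eef_pos: [451.4, 85.9, 148.2]
tool_rot: [3.11, -0.044, -0.211]
force: [0.0, -1.0, -1.6]
width: 8.8
```

```bash
python3 go.py 455,290,150,-12
```

```text
t 56.35 pos [451.4  85.9 148.2] rot [178.19  -2.54 -12.09] F [ 0.  -1.  -1.6] w 8.8 q7 0.17
455,290,150,-12 -> [ -39.1 -200.2   -9.8] roll -0.1
```

Emit:
{"op": "send_rows", "data": {"commands": [[0,-8,-42,-2,0],[0,-16,-84,-4,0],[0,-24,-126,-6,0],[0,-32,-168,-8,0],[0,-39,-200,-10,0]]}}

```text
clock: 56.85
eef_pos: [454.1, 293.3, 149.1]
tool_rot: [3.11, -0.044, -0.208]
force: [0.6, -1.5, -0.5]
width: 8.6
```

Emit:
{"op": "send_rows", "data": {"commands": [[0,0,0,0,0],[0,0,0,0,0]]}}

```text
clock: 57.05
eef_pos: [453.2, 294.3, 148.0]
tool_rot: [3.109, -0.043, -0.205]
force: [0.0, -1.6, -1.0]
width: 8.6
```

```bash
python3 go.py 520.1,310.1,135,-12
```

```text
t 57.05 pos [453.2 294.3 148. ] rot [178.12  -2.44 -11.72] F [ 0.  -1.6 -1. ] w 8.6 q7 -0.23
520.1,310.1,135,-12 -> [ 61.7 -29.6  14.7] roll 0.3
```

Emit:
{"op": "send_rows", "data": {"commands": [[0,20,-10,5,0],[0,40,-20,10,0],[0,62,-30,14,0],[0,62,-30,14,0],[0,62,-30,14,0]]}}

```text
clock: 57.55
eef_pos: [520.4, 308.2, 135.2]
tool_rot: [3.107, -0.042, -0.208]
force: [-1.2, -0.7, -1.0]
width: 8.4
```

```bash
python3 go.py 520.1,310.1,115,-12
```

```text
t 57.55 pos [520.4 308.2 135.2] rot [178.04  -2.38 -11.9 ] F [-1.2 -0.7 -1. ] w 8.4 q7 -0.23
520.1,310.1,115,-12 -> [-1.5 -2.5 20.1] roll 0.1
```

Emit:
{"op": "send_rows", "data": {"commands": [[0,-1.5,-2.5,6,0],[0,-1.5,-2.5,14,0],[0,-1.5,-2.5,20,0],[0,-1.5,-2.5,20,0],[0,-1.5,-2.5,20,0]]}}

```text
clock: 58.05
eef_pos: [519.8, 310.0, 114.8]
tool_rot: [3.107, -0.041, -0.208]
force: [0.0, 0.0, -0.6]
width: 8.9
```

```bash
python3 go.py 520.1,310.1,106,-12
python3 - <<'E'
from cell import ctrl
from h import *
im=ctrl.get_image("side")[:,:,::-1];crop(im,235,120,325,200,8,"pics/s48.png")
E
```

```text
t 58.05 pos [519.8 310.  114.8] rot [178.01  -2.36 -11.89] F [ 0.   0.  -0.6] w 8.9 q7 -0.22
520.1,310.1,106,-12 -> [-0.1 -0.5  8.8] roll 0.1
```

View pics/s48.png

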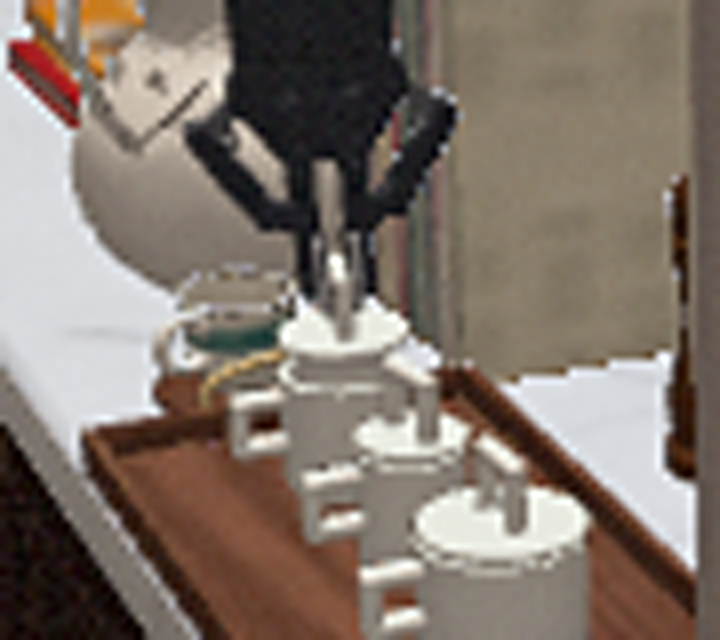

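Emit:
{"op": "send_rows", "data": {"commands": [[0,0,-0.5,4,0],[0,0,-0.5,7,0],[0,0,-0.5,9,0],[0,0,-0.5,9.5,0]]}}

```text
clock: 58.5
eef_pos: [520.4, 310.1, 105.3]
tool_rot: [3.107, -0.041, -0.208]
force: [-0.3, -0.2, -0.3]
width: 8.2
```

```bash
python3 go.py 520.1,310.1,101,-12
```

```text
t 58.5 pos [520.4 310.1 105.3] rot [178.01  -2.37 -11.9 ] F [-0.3 -0.2 -0.3] w 8.2 q7 -0.21
520.1,310.1,101,-12 -> [-0.5 -0.1  4.3] roll 0.1
```

Emit:
{"op": "send_rows", "data": {"commands": [[0,0,0,2,0],[0,0,0,3,0],[0,0,0,4,0],[0,0,0,4.5,0],[0,0,0,4.5,0]]}}

```text
clock: 59.0
eef_pos: [520.6, 310.0, 101.1]
tool_rot: [3.107, -0.041, -0.208]
force: [-1.1, 0.0, 1.6]
width: 8.5
```

```bash
python3 go.py 520.1,310.1,101,-12
```

```text
t 59.0 pos [520.6 310.  101.1] rot [178.03  -2.38 -11.89] F [-1.1  0.   1.6] w 8.5 q7 -0.21
520.1,310.1,101,-12 -> [-0.5 -0.   0.1] roll 0.1
```

Emit:
{"op": "send_rows", "data": {"commands": [[0,0,0,1,0],[0,0,0,1,0],[30,0,0,0.5,0],[30,0,0,0.5,0],[30,0,0,-30,0]]}}

```text
clock: 59.5
eef_pos: [517.1, 310.3, 128.0]
tool_rot: [3.102, -0.036, -0.208]
force: [-0.6, 0.4, -0.1]
width: 29.9
```

Emit:
{"op": "send_rows", "data": {"commands": [[40,0,0,-30,0],[40,-40,0,-40,0],[40,-80,0,-60,0],[40,-110,-40,-60,0],[40,-110,-90,-60,0]]}}

```text
clock: 60.0
eef_pos: [421.8, 424.8, 180.7]
tool_rot: [3.102, -0.031, -0.207]
force: [2.4, 0.4, 0.3]
width: 39.6
```

Emit:
{"op": "send_rows", "data": {"commands": [[40,-40,-50,0,0],[40,-80,-100,0,0],[40,-100,-150,0,0],[40,-120,-200,0,0],[40,-120,-200,0,0]]}}

```text
clock: 60.5
eef_pos: [343.2, 648.5, 168.0]
tool_rot: [3.102, -0.03, -0.204]
force: [1.4, 0.2, 0.2]
width: 39.8
```

```bash
python3 go.py
python3 - <<'E'
from cell import ctrl
from h import *
im=ctrl.get_image("side")[:,:,::-1];cv2.imwrite("pics/side50.png",im);crop(im,225,140,345,230,6,"pics/s50.png")
im2=ctrl.get_image("top")[:,:,::-1];cv2.imwrite("pics/top50.png",im2);crop(im2,190,165,390,265,4,"pics/t50.png")
E
```

```text
t 60.5 pos [343.2 648.5 168. ] rot [177.75  -1.72 -11.67] F [1.4 0.2 0.2] w 39.8 q7 -0.88
```

View pics/s50.png

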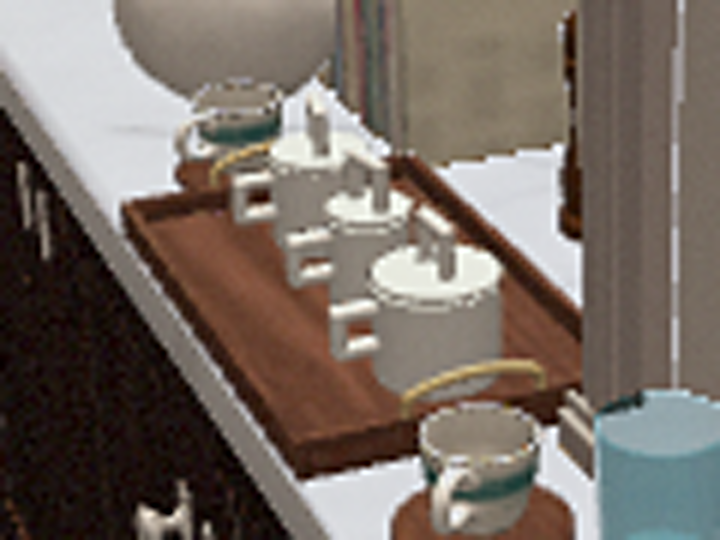

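View pics/t50.png

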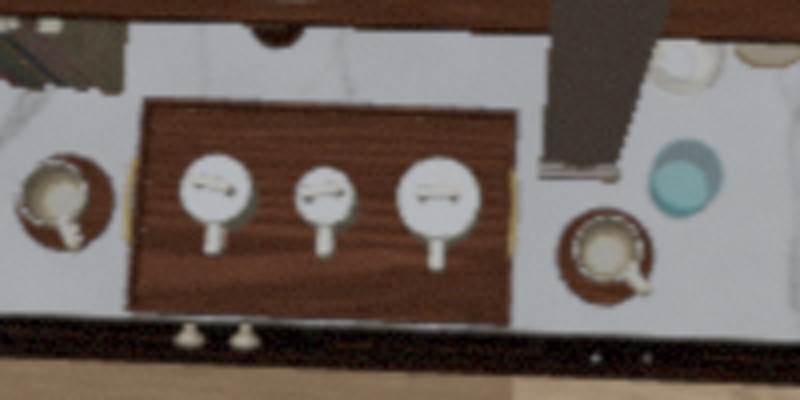

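```bash
python3 - <<'E'
import cv2
from h import *
crop(cv2.imread("pics/side50.png"),262,145,322,215,10,"pics/s51.png")
E
```

```text
(no output)
```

View pics/s51.png

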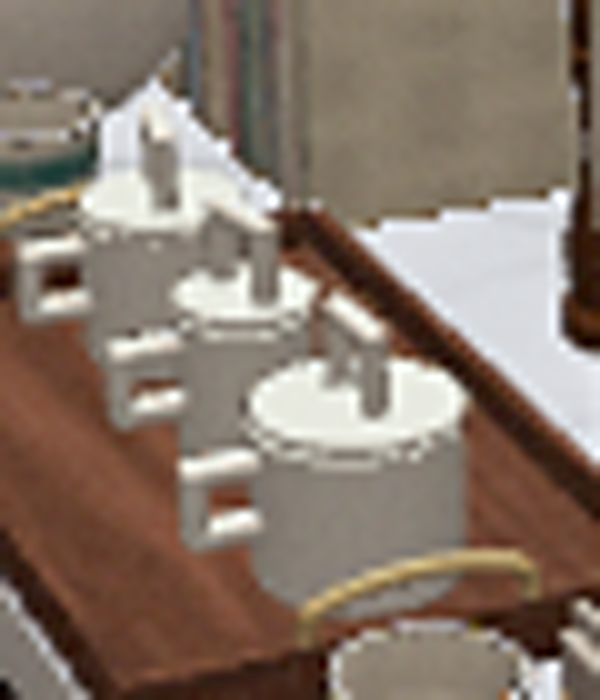

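All three lids lie flat and flush on their rims, and the arm is clear of everything.

```bash
python3 -c "
from cell import ctrl
print(ctrl.finish_job())"
```

```text
the job is handed in; nothing more can be done
None
```

The job is done and handed in at about 60 s of the 210 s, with the arm well clear and touching nothing.

- **Cups:** I moved both off the tray first, one onto each coaster. The right cup looks within about 2 mm of the middle. The left cup looks about 5 mm off the middle (from +y, about 4 mm towards the robot's right and 3 mm back). I left it, because re-lifting it after the crocks were placed would have broken the order asked.
- **Crocks:** All three were present. I lifted each by its handle and stood it upright on the tray: medium to the left, small in the middle, large to the right.
- **Lids:** Each crock has the lid of its own size. Each lid went in with almost no force and stopped within about 1 mm of its expected seated height. The last side and top pictures show all three flat on their rims. The medium lid was knocked aside partway through the run, so I found it again before picking it up.
- **Left alone:** I did not touch the glass, the pepper mill or the creamer.

**Checks that disagreed:**
- With the nominal heights, the two cameras differed by 5 to 10 mm in y. I settled that against where the jaws had closed and by combining the two views.
- The tool drifted up to about 3° from vertical over the run, which did not affect the placing.
- The small crock pressed on the tray with about 28 N for a moment as I set it down.

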